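Pack up the used batteries for collection

TASK

Get the used batteries on the desk ready for collection: put every blue 9-volt battery into the green drum and every black lithium pack into the grey case. Shut the case by pressing the free edge of its yellow lid down until the catch clicks, and close the drum with its twist lid: set it in with the pins in the gaps (white marks) and turn it clockwise as far as it goes (red marks), so that it is pulled down tight. Leave the other things on the desk where they are.

Things in the scene. Friction and masses are not known exactly. Their poses are not given: they have to be found in the camera images.
- drum_mouth (a point): Green drum for 9-volt batteries, 104 mm across, open on top, fixed to the worktop (dark base disc 126 mm across). Point: centre of the mouth at the metal rim, 100 mm above the worktop; z up. Inner wall radius 48 mm, floor 89 mm below the rim. Steel lugs on the wall, 4 to 26 mm below the rim, leave a round opening of radius 36 mm. Yaw varies by 0.5 rad either way.
- drum_gap (a point): Middle of one of two opposite gaps in the drum's lugs, where the lid's pins go down; at rim height, 42 mm from the axis, 60 degrees anticlockwise (seen from above) from drum_mouth's +x; the other gap is across the mouth. White marks outside the drum show both. Each gives the pins about 8 degrees either way.
- drum_lock (a point): Where a pin ends when the lid is locked: on drum_mouth's +x axis, at rim height, 42 mm from the drum's axis; red marks outside, here and opposite. From the gaps the pins turn 60 degrees clockwise (seen from above), under ramps that pull the lid down 2.5 mm, to a stop here; the last 12 degrees are level, so the lid stays. Turning takes under 1 N m.
- drum_seal (a joint): Height of the drum's black rubber seal ring in m: 0 free (its top is 4 mm above the metal rim), down to -0.0036 squeezed by the lid. It pushes up with 4 to 6 N; the loose lid's weight alone does not squeeze it.
- twist_lid_grip (a point): Loose drum lid, 0.2 to 0.31 kg: green disc 104 mm across, 8 mm thick, on it a black bar handle 76 mm long (x), 16 mm wide (y), 30 mm high. Point: middle of the bar, z up; half a turn about z makes no difference. Bar top 15 mm above it, under face of the disc 23 mm below. It is 27 mm above drum_mouth when put in loosely, 24.5 mm locked, 43 mm with the pins standing on the lugs.
- twist_lid_pin (a point): Tip of one of the two steel pins (8 mm thick) of the twist lid, 45 mm from its axis along twist_lid_grip's +x and 43 mm below it; the other is opposite, along -x, so both are parallel to the bar. They stick out of a round black plug of radius 33 mm under the disc; the plug's underside is 47 mm below twist_lid_grip, and the lid stands on it. Red marks on the disc lie above the pins.
- case_in (a point): Grey case for lithium packs, fixed, outside 96 mm (x) by 150 mm (y), 44 mm high, walls and floor 5 mm, inside 86 by 140 mm and 39 mm deep. Point: centre of the inner floor, 5 mm above the worktop. x points from the catch (front, towards the robot) to the hinge, z up. Yaw varies by 0.25 rad either way.
- case_hinge (a point): Middle of the hinge line of the case, at the top of its back wall, 48 mm along case_in's +x and 44 mm above the worktop. The hinge line runs along y.
- case_lid_edge (a point): Middle of the free edge of the case's yellow lid, on its outer face, 100 mm from the hinge line; a thumb tab sticks out 12 mm beyond. The lid is 150 mm wide (y), 7 mm thick. Axes turn with the lid: -x away from the hinge, +z out of the outer face. Shut, the point is 50.5 mm above the worktop and 52 mm on the -x side of case_in.
- case_lid (a joint): Angle of the yellow lid, rad: 0 shut, 1.72 to 1.92 at the start (open, leaning back; stop at 1.95). The hinge is damped: pushed forward past upright, the lid sinks by itself in a few seconds until its edge rests on the spring catch at about 0.09. Pressing the middle of the free edge down with 5 to 10 N clicks it past the catch, which holds it at 0.
- block1_mid (a point): Used 9-volt battery, blue with a silver band and two snap terminals on one end, 48.5 mm (x) by 26.5 mm (y) by 17.5 mm high as it lies, 30 to 65 g. This point is its centre. May be absent.
- block2_mid (a point): Used 9-volt battery, blue with a silver band and two snap terminals on one end, 48.5 mm (x) by 26.5 mm (y) by 17.5 mm high as it lies, 30 to 65 g. This point is its centre. May be absent.
- block3_mid (a point): Used 9-volt battery, blue with a silver band and two snap terminals on one end, 48.5 mm (x) by 26.5 mm (y) by 17.5 mm high as it lies, 30 to 65 g. This point is its centre. May be absent.
- pack1_mid (a point): Used flat lithium pack, black with a yellow stripe and brass contacts, 54 mm (x) by 34 mm (y) by 12 mm high as it lies, 35 to 70 g. This point is its centre. May be absent.
- pack2_mid (a point): Used flat lithium pack, black with a yellow stripe and brass contacts, 54 mm (x) by 34 mm (y) by 12 mm high as it lies, 35 to 70 g. This point is its centre. May be absent.
- pack3_mid (a point): Used flat lithium pack, black with a yellow stripe and brass contacts, 54 mm (x) by 34 mm (y) by 12 mm high as it lies, 35 to 70 g. This point is its centre. May be absent.
- label_roll_1: Bystander: white label roll 68 mm across and 50 mm high standing on the worktop; origin under its centre.
- box_cutter: Bystander: red box cutter 170 mm long (y), 20 mm high, lying on the worktop; origin under its centre.
- stapler: Bystander: red and black stapler, 36 by 146 (y) by 50 mm; origin under its centre.
Not all that is in view belongs to the job. Leave any pink look-alike of the part that bears block1_mid alone.

How it is judged:
At the end, for the whole second after the job is handed in: 9-volt batteries in the drum, 15 mm or more below the rim; packs inside the case below its rim; case lid caught (under 0.03 rad); twist lid centred within 6 mm, level within 0.06 rad, pulled down (grip point 18 to 26.2 mm above the rim) and within 0.2 rad of the red marks (horizontal distance between each of block1_mid, block2_mid, block3_mid and drum_mouth below 0.048 m and z of each of block1_mid, block2_mid, block3_mid in the frame of drum_mouth below -0.015 m and x of pack1_mid in the frame of case_in between -0.043 and 0.043 m and y of pack1_mid in the frame of case_in between -0.07 and 0.07 m and z of pack1_mid in the frame of case_in between -0.002 and 0.039 m and x of pack2_mid in the frame of case_in between -0.043 and 0.043 m and y of pack2_mid in the frame of case_in between -0.07 and 0.07 m and z of pack2_mid in the frame of case_in between -0.002 and 0.039 m and x of pack3_mid in the frame of case_in between -0.043 and 0.043 m and y of pack3_mid in the frame of case_in between -0.07 and 0.07 m and z of pack3_mid in the frame of case_in between -0.002 and 0.039 m and value of joint case_lid below 0.03 rad and horizontal distance between twist_lid_grip and drum_mouth below 0.006 m and z of twist_lid_grip in the frame of drum_mouth between 0.018 and 0.0262 m and angle between the x axis of twist_lid_grip and the x axis of drum_mouth, either way round below 0.2 rad and angle between twist_lid_grip's own z axis and vertical below 0.06 rad); the robot touches nothing.
It fails at once if the label roll is pushed more than 4 cm from its place (distance of label_roll_1 from where it was at the start of the episode above 0.04 m).
It fails at once if the box cutter is pushed more than 4 cm from its place (distance of box_cutter from where it was at the start of the episode above 0.04 m).
It fails at once if the stapler is pushed more than 4 cm from its place (distance of stapler from where it was at the start of the episode above 0.04 m).
Of block1, block2, block3, pack1, pack2, pack3 only 4 to 6 are there at a start; the rules pass over those that are not, and their reading is None.
At some moment in a run one of twist_lid, block1, block2, block3, pack1, pack2, pack3 may be knocked a few centimetres aside while the robot is not near it.
Once in a run the grip may slacken for a moment while it holds something.
It also fails if it takes over 210 s, if anything falls off the work surface, if the arm or the gripper's body presses on something with over 40 N, if the wrist force passes 120 N, or if a joint passes its speed limit or range.

ROBOT

A 6-joint arm with a two-finger parallel gripper is mounted at the origin on the work surface; the furniture and walls round the work are solid. World frame = base frame: x ahead of the robot, y to its left, z up, the work surface at z = 0. Lengths are in m, angles in rad, forces in N, time in s.
With the tool pointing down it reaches from about 0.4 to 0.825 m from the base axis. Payload 7 kg.
Tool frame: the origin (TCP) lies midway between the tips of the shut fingers; the grasp point (between the pads) lies 19 mm behind it; y points along the fingers, z is the direction in which the jaws open and shut, and the axes are right-handed (so a half turn about y gives the same grasp; the last joint's range is limited). The gripper opens to 88 mm and grips with 3 to 60 N. Pads are 19 mm wide; open, the fingers measure 130 mm over their backs; the gripper's body (78 mm by 193 mm) begins 47 mm behind the grasp point.
Start: joints at [1.536, 0.359, 0.012, 0, -1.224, -0.288], TCP at [0.214, 0.64, 0.227] pointing down, gripper open.
Joint ranges: [-3.07, 3.07], [-1.43, 2.12], [-1.02, 1.25], [-3.03, 1.67], [-3.05, -0], [-3.03, 3.03]. Speed limits (rad/s): [2.39, 2.39, 3.01, 3.14, 3.14, 3.14].

INTERFACE

Orientations are given as [roll, pitch, yaw] about the fixed x, y, z axes, in that order (R = Rz(yaw) Ry(pitch) Rx(roll)).
In Python, from station import arm gives the robot as it stands.
- The arm moves only by the tool move_arm, never from a script. Its argument "deltas" is a list of rows, each an object with "dp": the shift along the tool's x, y, z in mm, a list of three; "rotation": the turn, a rotation vector about the tool's x, y, z in degrees, a list of three. A call has 1 to 5 rows; each row shifts and turns the pose as measured when the row begins, along the tool's axes as they then stand; what a row does not reach is not made up. A row lasts 1/12 s, in which the tool goes at most 41.7 mm and 7.16 degrees, less where a joint would pass 70% of its speed; a pose out of reach is approached as far as the arm can. A call is refused whole if a number of a shift passes 41.7 or a number of a turn 7.16, either way. A call with a gripper value outside its range is refused whole. "jaw" is the closure in counts, from 0 (fully open) to 255 (shut), set as the call begins (left out, the last holds). The fingers move at their own pace and stop on an object; "squeeze" is the grip in N (left out, the last holds). Time passes only in rows, so rows that do not move let the fingers close. It gives the time, the measured TCP pose, the force and the opening at its end, in the units of the state.
- arm.get_state(): the state, without advancing time (a new reading comes with each control period).
- arm.grab_frame(name): name is "scene" or "top" or "wrist"; returns a dict with "pixels" (384x512x3 uint8, red, green, blue), "z_map" (384x512 float32, m along the optical axis (not along the pixel's ray), 0 where there is no reading), "fx", "fy", "cx", "cy" (pixels), "k1" (the pictures are not rectified: a ray, as slopes to the right and down, at radius r is drawn at 1 + k1 r^2 times it, then the intrinsics apply), "cam_to_world" (4x4, takes a point from camera to world coordinates); the wrist camera has in their place "mount" (4x4, takes a point from camera to tool coordinates, whose origin is the TCP and whose axes are the tool frame's). Camera axes: x right, y down, z forward; pixel columns grow to the right and rows downward; lengths in m; the calibration is good to about 2 mm. A picture is of the moment at which its call begins: read the wrist's pose just before it.
- arm.job_done(): hands the job in, once; it reports no verdict.
The state is a dict: "t": time; "q": joint angles; "qd": joint speeds; "joint_efforts": joint torques, N m; "eef_pos": TCP position; "ee_rot": TCP orientation; "force": force on the tool from outside, world axes, zero at the start; "moment": the same for the moment, N m; "width": finger opening in m.
Only numpy, scipy, OpenCV 4.12 (cv2) and the standard library are available. Lean on these libraries where they do the work, as an engineer would, in place of code of your own. Each camera call takes 0.05 s, during which the arm holds its last target.

## Working session

There is one attempt and no reset: what is moved stays moved. The work goes in short steps, Python scripts to look and compute and a tool call to move; the robot and the scene stay as the last step left them, time stands still between calls to the robot, and variables do not carry over. Pictures are saved under pics/ and viewed, and the job is handed in when it is done.

Besides the shell and the picture viewer there is one more tool, called after "Request:" by a JSON object that holds its "name" and its "arguments". move_arm: Moves the arm, as the interface text tells. Its arguments: {"type":"object","properties":{"deltas":{"type":"array","items":{"type":"object","properties":{"dp":{"type":"array","items":{"type":"number"}},"rotation":{"type":"array","items":{"type":"number"}}}}},"jaw":{"type":"number"},"squeeze":{"type":"number"}},"required":["deltas"]}

```bash
ls; mkdir -p pics; cat > h.py <<'E'
import numpy as np, cv2
from station import arm
from scipy.spatial.transform import Rotation as R
def grab(name,fn=None):
    s=arm.get_state(); f=arm.grab_frame(name)
    if name=='wrist':
        T=np.eye(4);T[:3,:3]=R.from_euler('xyz',s['ee_rot']).as_matrix();T[:3,3]=s['eef_pos']
        f['T']=T@np.array(f['mount'])
    else: f['T']=np.array(f['cam_to_world'])
    if fn: cv2.imwrite('pics/'+fn,cv2.cvtColor(f['pixels'],cv2.COLOR_RGB2BGR))
    return f
def rays(f,uv):
    uv=np.atleast_2d(np.array(uv,float))
    K=np.array([[f['fx'],0,f['cx']],[0,f['fy'],f['cy']],[0,0,1]])
    n=cv2.undistortPoints(uv[:,None],K,np.array([f['k1'],0,0,0.]))[:,0]
    return n
def onplane(f,uv,z):
    n=rays(f,uv);d=np.c_[n,np.ones(len(n))]@f['T'][:3,:3].T;o=f['T'][:3,3]
    return o+d*((z-o[2])/d[:,2])[:,None]
def deproj(f,uv):
    uv=np.atleast_2d(uv).astype(int);n=rays(f,uv);z=f['z_map'][uv[:,1],uv[:,0]]
    p=np.c_[n*z[:,None],z];return p@f['T'][:3,:3].T+f['T'][:3,3]
def cloud(f):
    v,u=np.mgrid[:384,:512];return deproj(f,np.c_[u.ravel(),v.ravel()]).reshape(384,512,3)
def st():
    s=arm.get_state();print({k:np.round(s[k],4).tolist() for k in s if k not in('qd','joint_efforts')})
    return s
E
python3 - <<'E'
from h import *
st()
for n in ('scene','top','wrist'):
    f=grab(n,n+'0.png');print(n,f['fx'],f['k1'],np.round(f['T'],3).tolist(),np.percentile(f['z_map'],[0,5,50,95]))
s=arm.get_state();print(R.from_euler('xyz',s['ee_rot']).as_matrix().round(3))
E
```

```text
pics
{'t': 0.0, 'q': [1.5361, 0.3594, 0.0111, -0.0004, -1.2241, -0.2881], 'eef_pos': [0.214, 0.6397, 0.2256], 'ee_rot': [-1.5691, 0.0001, 2.8187], 'force': [0.8005, -0.5526, -0.2643], 'moment': [-0.0101, 0.0017, 0.0199], 'width': 0.0876}
scene 374.7242332014248 -0.10610298323355656 [[0.444, -0.678, 0.585, -0.277], [-0.896, -0.345, 0.279, -0.381], [0.013, -0.649, -0.761, 0.969], [0.0, 0.0, 0.0, 1.0]] [0.         0.59225764 1.21282005 2.90005316]
top 346.5392003043532 -0.06456686799724727 [[0.014, -0.991, 0.133, 0.27], [-1.0, -0.016, -0.012, -0.041], [0.014, -0.133, -0.991, 1.094], [0.0, 0.0, 0.0, 1.0]] [0.         0.94150347 1.09741676 1.96539842]
wrist 315.75251124487875 -0.0008887437717537782 [[-0.317, -0.918, -0.239, 0.28], [-0.948, 0.307, 0.08, 0.618], [0.0, 0.252, -0.968, 0.384], [0.0, 0.0, 0.0, 1.0]] [0.         0.05473738 0.38753019 1.2461836 ]
[[-0.948 -0.    -0.317]
 [ 0.317 -0.001 -0.948]
 [-0.    -1.     0.001]]
```

View pics/scene0.png

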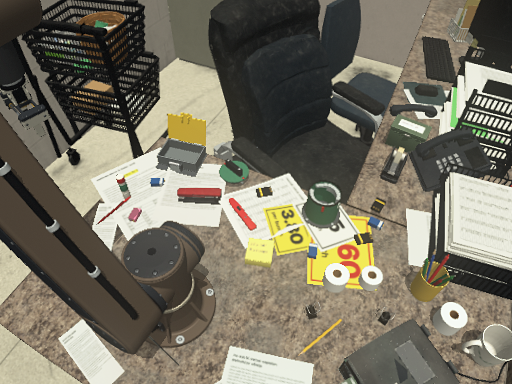

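View pics/top0.png

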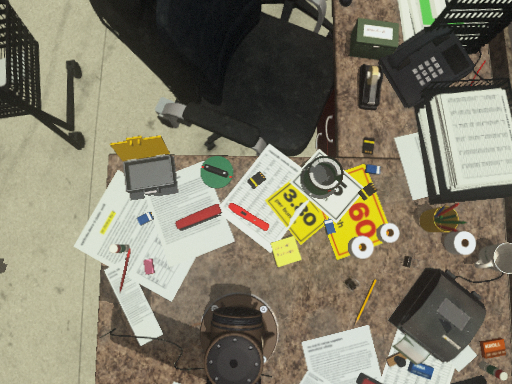

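View pics/wrist0.png

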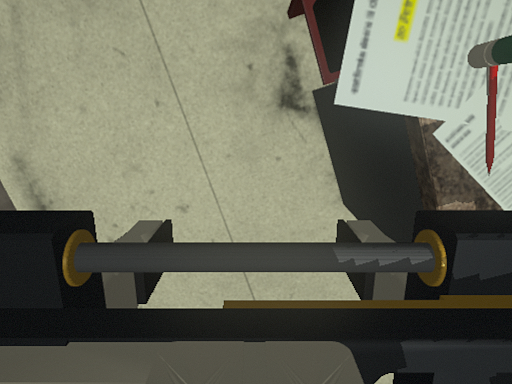

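```bash
python3 - <<'E'
import cv2
a=cv2.imread('pics/top0.png')
cv2.imwrite('pics/top0a.png',cv2.resize(a[125:285,75:275],None,fx=4,fy=3.75*4/3.75,interpolation=cv2.INTER_CUBIC)[:600])
cv2.imwrite('pics/top0b.png',cv2.resize(a[125:275,220:420],None,fx=4,fy=4,interpolation=cv2.INTER_CUBIC))
E
```

```text
(no output)
```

View pics/top0a.png

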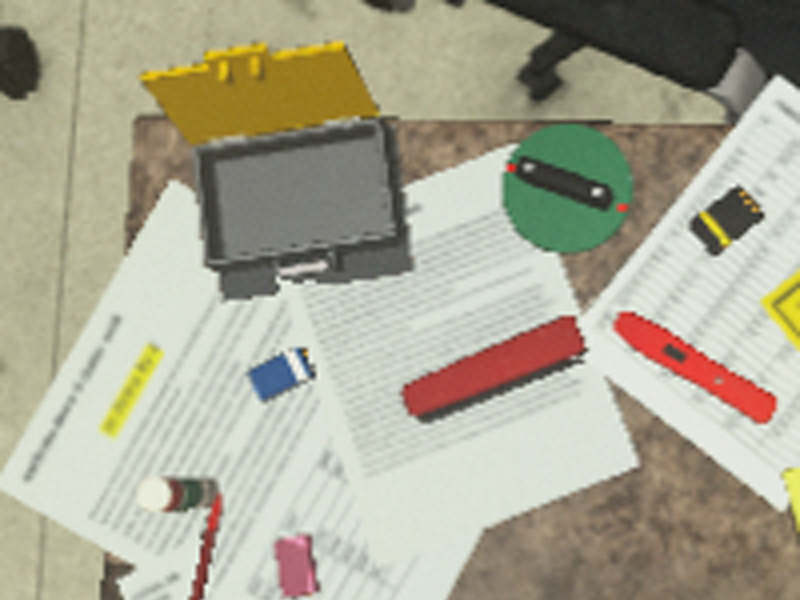

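View pics/top0b.png

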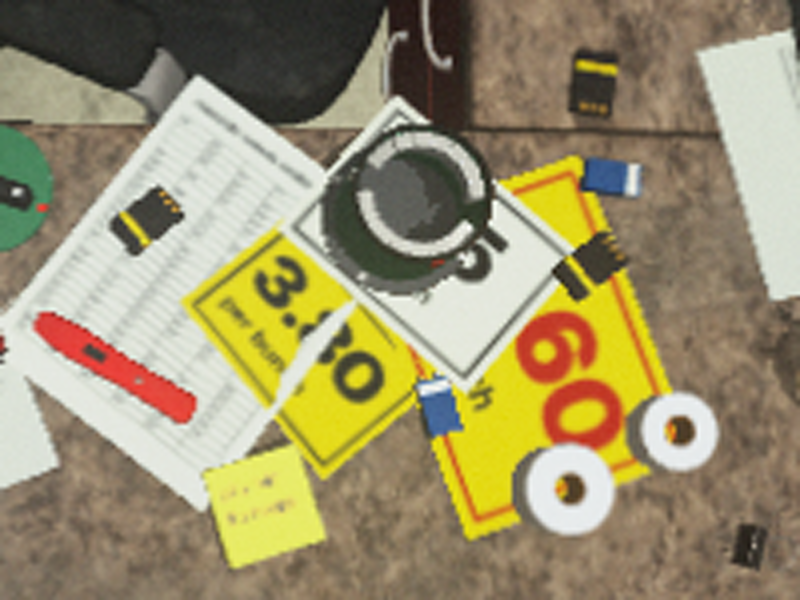

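```bash
cat >> h.py <<'E'
def rectw(f,mask,z):
    """largest contour(s) in mask -> world min-area rect on plane z"""
    cs,_=cv2.findContours(mask.astype(np.uint8),cv2.RETR_EXTERNAL,cv2.CHAIN_APPROX_NONE);out=[]
    for c in cs:
        if len(c)<8: continue
        p=onplane(f,c[:,0].astype(float),z)[:,:2]
        (cx,cy),(w,h),a=cv2.minAreaRect((p*1000).astype(np.float32))
        if w<h: w,h,a=h,w,a+90
        out.append((c[:,0].mean(0).round(0).tolist(),round(cx/1000,4),round(cy/1000,4),round(w,1),round(h,1),round((a+90)%180-90,1)))
    return out
E
python3 - <<'E'
from h import *
f=grab('top');P=f['pixels'];hsv=cv2.cvtColor(P,cv2.COLOR_RGB2HSV)
H,S,V=[hsv[...,i].astype(int) for i in range(3)]
print('blue',rectw(f,(H>100)&(H<125)&(S>120)&(V>60),0.0175))
print('pink',rectw(f,(H>150)&(H<175)&(S>80),0.0175))
g=(H>65)&(H<90)&(S>80)&(V>60);print('green',rectw(f,g,0.032))
print('yellow',rectw(f,(H>20)&(H<30)&(S>150),0.012))
print('red',rectw(f,((H<5)|(H>175))&(S>150)&(V>100),0.03))
C=cloud(f)
for n,u,v in [('pack',256,179),('pack',367,190),('pack',369,145),('b',145,218),('b',329,226),('b',373,169),('roll',362,235),('roll',388,225),('drumfloor',320,172),('rim',0,0),('case in',150,175),('lid',217,171),('stapler',198,217),('cutter',249,216),('tube',119,247)]:
    if u: print(n,u,v,C[v,u].round(3))
E
```

```text
blue [([422.0, 368.0], -0.1027, -0.5594, 67.2, 24.7, 71.3), ([330.0, 228.0], 0.3232, -0.2761, 29.3, 23.0, 15.6), ([143.0, 219.0], 0.3422, 0.3075, 28.1, 22.7, -62.2), ([371.0, 169.0], 0.5135, -0.4126, 29.8, 23.3, 77.1)]
pink [([149.0, 266.0], 0.1961, 0.2826, 41.1, 24.2, 13.2)]
green [([217.0, 171.0], 0.4925, 0.0802, 99.0, 97.0, 1.4)]
yellow [([366.0, 299.0], 0.1052, -0.3886, 134.3, 7.9, -25.6), ([377.0, 243.0], 0.2782, -0.4272, 26.4, 10.9, -68.5), ([336.0, 249.0], 0.2701, -0.3035, 82.9, 45.1, 20.5), ([374.0, 237.0], 0.2963, -0.4153, 23.2, 22.2, -63.9), ([365.0, 228.0], 0.322, -0.3891, 32.4, 22.0, -89.4), ([455.0, 225.0], 0.3337, -0.6841, 18.5, 8.0, -72.3), ([433.0, 226.0], 0.3263, -0.6155, 90.9, 37.5, 56.3), ([423.0, 215.0], 0.3679, -0.5803, 16.9, 9.0, -46.9), ([447.0, 214.0], 0.3716, -0.6589, 13.8, 7.1, -64.9), ([356.0, 212.0], 0.3722, -0.3598, 13.8, 13.3, -45.5), ([363.0, 210.0], 0.3817, -0.3835, 14.0, 5.8, 25.9), ([436.0, 210.0], 0.3838, -0.6238, 38.5, 9.0, -47.2), ([310.0, 222.0], 0.3329, -0.2066, 123.3, 85.2, -40.9), ([380.0, 208.0], 0.3897, -0.4401, 102.8, 10.7, 19.8), ([357.0, 
[... 634 characters left out ...]
52.0, 207.0], 0.3923, -0.6676, 49.1, 5.9, -60.5), ([359.0, 210.0], 0.3763, -0.3644, 55.9, 41.4, -63.4), ([249.0, 216.0], 0.3548, -0.022, 138.9, 24.9, 60.6), ([481.0, 67.0], 0.8785, -0.8086, 58.2, 3.8, -36.5)]
pack 256 179 [ 0.474 -0.044  0.015]
pack 367 190 [ 0.445 -0.4    0.008]
pack 369 145 [ 0.594 -0.41   0.011]
b 145 218 [0.344 0.301 0.018]
b 329 226 [ 0.328 -0.274  0.014]
b 373 169 [ 0.513 -0.419  0.015]
roll 362 235 [ 0.302 -0.383 -0.   ]
roll 388 225 [ 0.332 -0.453  0.038]
drumfloor 320 172 [ 0.502 -0.249  0.005]
case in 150 175 [0.483 0.296 0.006]
lid 217 171 [0.488 0.075 0.06 ]
stapler 198 217 [0.348 0.13  0.047]
cutter 249 216 [ 0.356 -0.024  0.018]
tube 119 247 [0.254 0.35  0.088]
```

```bash
cat >> h.py <<'E'
def yaw_now():
    s=arm.get_state();M=R.from_euler('xyz',s['ee_rot']).as_matrix();return np.degrees(np.arctan2(M[1,0],M[0,0])),M,s
def plan(x,y,z,yaw=None,half=True,smax=40.,rmax=7.0):
    ps,M,s=yaw_now();p=np.array(s['eef_pos'])
    if yaw is None: yaw=ps; 
    d=(yaw-ps+180)%360-180
    if half: d=(d+90)%180-90
    D=(np.array([x,y,z])-p)*1000
    n=int(max(np.ceil(np.linalg.norm(D)/smax),np.ceil(abs(d)/rmax),1))
    print('from',p.round(4),'yaw',round(ps,2),'tilt',round(np.degrees(np.arccos(-M[2,1])),2),'D',D.round(1),'dyaw',round(d,2),'n',n,'q',np.round(s['q'],2))
    for k in range(n):
        a=np.radians(ps+d*k/n);c,si=np.cos(a),np.sin(a);w=D/n
        print('  dp',[round(c*w[0]+si*w[1],1),round(-w[2],1),round(-si*w[0]+c*w[1],1)],'roty',round(-d/n,2))
E
python3 - <<'E'
from h import *
plan(0.40,0.29,0.26,180,half=False)
f=grab('scene')
a=cv2.cvtColor(f['pixels'],cv2.COLOR_RGB2BGR)
cv2.imwrite('pics/scene0a.png',cv2.resize(a[130:280,220:420],None,fx=4,fy=4,interpolation=cv2.INTER_CUBIC))
E
```

```text
from [0.214  0.6399 0.226 ] yaw 161.5 tilt 0.06 D [ 186.  -349.9   34. ] dyaw 18.5 n 10 q [ 1.54  0.36  0.01 -0.   -1.22 -0.29]
  dp [np.float64(-28.7), np.float64(-3.4), np.float64(27.3)] roty -1.85
  dp [np.float64(-27.8), np.float64(-3.4), np.float64(28.2)] roty -1.85
  dp [np.float64(-26.9), np.float64(-3.4), np.float64(29.1)] roty -1.85
  dp [np.float64(-26.0), np.float64(-3.4), np.float64(29.9)] roty -1.85
  dp [np.float64(-25.0), np.float64(-3.4), np.float64(30.8)] roty -1.85
  dp [np.float64(-24.0), np.float64(-3.4), np.float64(31.5)] roty -1.85
  dp [np.float64(-22.9), np.float64(-3.4), np.float64(32.3)] roty -1.85
  dp [np.float64(-21.9), np.float64(-3.4), np.float64(33.0)] roty -1.85
  dp [np.float64(-20.8), np.float64(-3.4), np.float64(33.7)] roty -1.85
  dp [np.float64(-19.7), np.float64(-3.4), np.float64(34.4)] roty -1.85
```

View pics/scene0a.png

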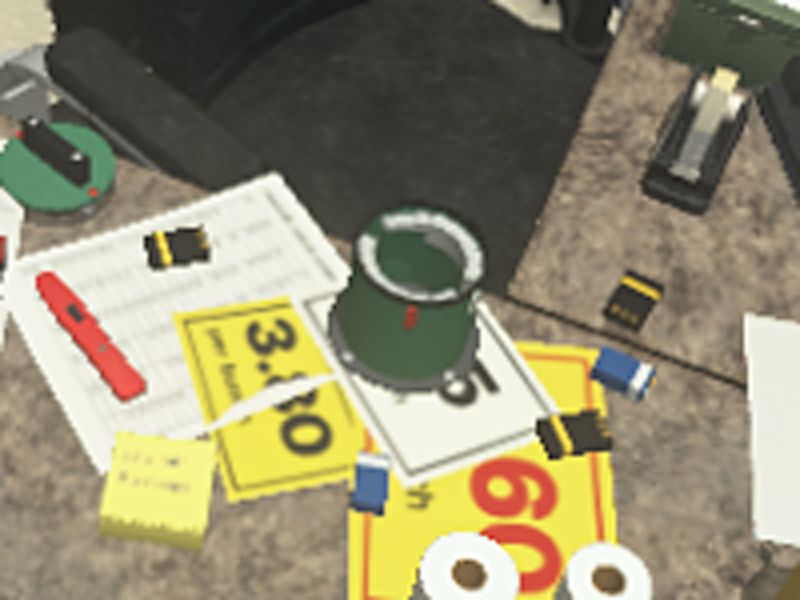

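Request:
{"name": "move_arm", "arguments": {"deltas": [{"dp": [-28, -4, 28], "rotation": [0, -2, 0]}, {"dp": [-28, -4, 28], "rotation": [0, -2, 0]}, {"dp": [-27, -4, 29], "rotation": [0, -2, 0]}, {"dp": [-26, -4, 30], "rotation": [0, -2, 0]}, {"dp": [-25, -4, 31], "rotation": [0, -2, 0]}]}}

```text
t: 0.67
eef_pos: [0.3067, 0.464, 0.2418]
ee_rot: [-1.564, -0.0, 3.007]
force: [0.7, 0.3, 0.2]
width: 0.0876
```

Request:
{"name": "move_arm", "arguments": {"deltas": [{"dp": [-24, -4, 31], "rotation": [0, -2, 0]}, {"dp": [-23, -4, 32], "rotation": [0, -2, 0]}, {"dp": [-22, -4, 33], "rotation": [0, -2, 0]}, {"dp": [-21, -4, 34], "rotation": [0, -2, 0]}, {"dp": [-20, -4, 34], "rotation": [0, -2, 0]}]}}

```text
t: 1.08
eef_pos: [0.4086, 0.2844, 0.2644]
ee_rot: [-1.566, -0.001, -3.09]
force: [1.3, 0.6, 0.7]
width: 0.0872
```

```bash
python3 - <<'E'
from h import *
st();plan(0.40,0.29,0.26)
f=grab('wrist','w1.png')
E
```

```text
{'t': 1.0833, 'q': [1.0056, 0.0411, -0.3066, 0.0027, -1.2277, 0.6162], 'eef_pos': [0.4086, 0.2844, 0.2644], 'ee_rot': [-1.5656, -0.0006, -3.0897], 'force': [1.2684, 0.5949, 0.7345], 'moment': [0.0591, -0.1682, 0.0074], 'width': 0.0872}
from [0.4086 0.2844 0.2644] yaw -177.02 tilt 0.3 D [-8.6  5.6 -4.4] dyaw 0.0 n 1 q [ 1.01  0.04 -0.31  0.   -1.23  0.62]
  dp [np.float64(8.3), np.float64(4.4), np.float64(-6.0)] roty -0.0
```

View pics/w1.png

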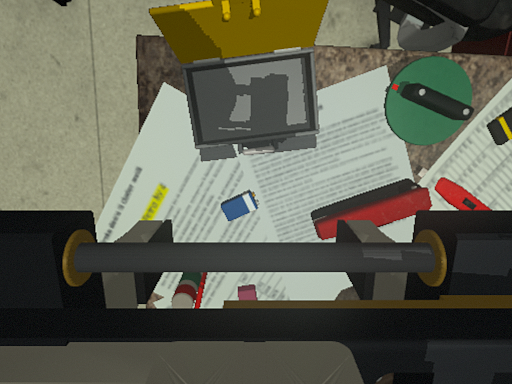

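```bash
python3 - <<'E'
import cv2
a=cv2.imread('pics/w1.png')
cv2.imwrite('pics/w1a.png',cv2.resize(a[0:170,145:335],None,fx=3.5,fy=3.5,interpolation=cv2.INTER_CUBIC))
from h import *
f=grab('wrist');P=f['pixels'];hsv=cv2.cvtColor(P,cv2.COLOR_RGB2HSV)
H,S,V=[hsv[...,i].astype(int) for i in range(3)]
print('blue',rectw(f,(H>100)&(H<125)&(S>120)&(V>60),0.0175))
print('green',rectw(f,(H>65)&(H<90)&(S>80)&(V>60),0.032))
print('red',rectw(f,((H<5)|(H>175))&(S>150)&(V>100),0.032))
C=cloud(f); 
m=(np.abs(C[...,2]-0.044)<0.004)&(C[...,0]>.4)&(C[...,0]<.56)&(C[...,1]>.2)&(C[...,1]<.4)
p=C[m][:,:2];print(len(p),cv2.minAreaRect((p*1000).astype(np.float32)))
E
```

```text
blue [([231.0, 210.0], 0.344, 0.3066, 30.9, 25.2, -62.0), ([249.0, 202.0], 0.3569, 0.2825, 23.6, 3.0, 28.4)]
green [([423.0, 102.0], 0.4943, 0.0804, 101.7, 100.5, -13.0)]
red [([197.0, 290.0], 0.2277, 0.349, 57.1, 6.6, -9.7), ([368.0, 215.0], 0.3475, 0.1237, 147.8, 30.9, -67.3), ([457.0, 199.0], 0.3771, 0.0156, 78.0, 24.4, 58.5), ([390.0, 89.0], 0.5095, 0.1222, 6.6, 4.9, 75.9)]
2169 ((479.238037109375, 288.7840576171875), (113.03514862060547, 150.415283203125), 9.894756317138672)
```

View pics/w1a.png

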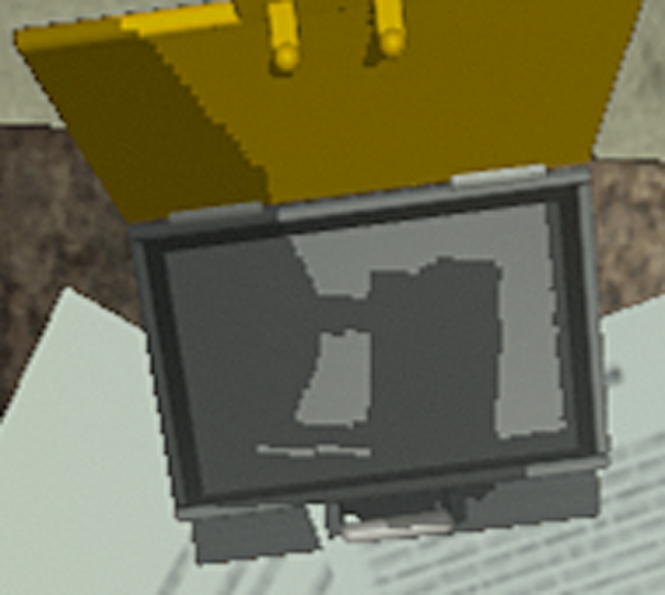

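```bash
python3 - <<'E'
from h import *
f=grab('wrist')
c=np.array([(178,512),(606,462),(135,235),(588,178)])/3.5+[145,0]
p=onplane(f,c,.044);print(p.round(4))
print('w front',np.linalg.norm(p[0]-p[1]),'back',np.linalg.norm(p[2]-p[3]),'sides',np.linalg.norm(p[0]-p[2]),np.linalg.norm(p[1]-p[3]),p.mean(0))
d=p[0]-p[1]+p[2]-p[3];print('y axis ang',np.degrees(np.arctan2(d[1],d[0]))-90)
plan(0.342,0.305,0.1,118-180)
E
```

```text
[[0.4304 0.3523 0.044 ]
 [0.4541 0.2074 0.044 ]
 [0.519  0.3662 0.044 ]
 [0.5429 0.2219 0.044 ]]
w front 0.1467847405682751 back 0.1462648313683616 sides 0.08962898561193379 0.0899667541743178 [0.48659946 0.28693312 0.044     ]
y axis ang 9.331525883939364
from [0.4094 0.2841 0.2646] yaw -177.39 tilt 0.27 D [ -67.4   20.9 -164.6] dyaw -64.61 n 10 q [ 1.    0.04 -0.31  0.   -1.23  0.61]
  dp [np.float64(6.6), np.float64(16.5), np.float64(-2.4)] roty 6.46
  dp [np.float64(6.9), np.float64(16.5), np.float64(-1.6)] roty 6.46
  dp [np.float64(7.0), np.float64(16.5), np.float64(-0.8)] roty 6.46
  dp [np.float64(7.1), np.float64(16.5), np.float64(-0.1)] roty 6.46
  dp [np.float64(7.0), np.float64(16.5), np.float64(0.7)] roty 6.46
  dp [np.float64(6.9), np.float64(16.5), np.float64(1.5)] roty 6.46
  dp [np.float64(6.7), np.float64(16.5), np.float64(2.3)] roty 6.46
  dp [np.float64(6.4), np.float64(16.5), np.float64(3.0)] roty 6.46
  dp [np.float64(6.0), np.float64(16.5), np.float64(3.7)] roty 6.46
  dp [np.float64(5.5), np.float64(16.5), np.float64(4.4)] roty 6.46
```

```bash
cat >> h.py <<'E'
def cl(f,x,y,r=0.045,z0=0.008,z1=0.03):
    C=cloud(f);m=(np.hypot(C[...,0]-x,C[...,1]-y)<r)&(C[...,2]>z0)&(C[...,2]<z1)&(f['z_map']>0)
    m=cv2.morphologyEx(m.astype(np.uint8),cv2.MORPH_OPEN,np.ones((3,3)))>0
    p=C[m];print('n',m.sum(),'zmed',np.median(p[:,2]).round(4) if len(p) else None)
    if len(p)<20: return
    zz=np.median(p[:,2]);return rectw(f,m,zz)
E
python3 - <<'E'
from h import *
f=grab('wrist');print(cl(f,.348,.299))
f=grab('top')
for x,y in [(.348,.299),(.474,-.044),(.445,-.4),(.594,-.41),(.328,-.274),(.513,-.419)]: print(cl(f,x,y,z0=.006))
E
```

```text
n 694 zmed 0.0173
[([240.0, 206.0], 0.3488, 0.2991, 48.9, 28.1, -61.7)]
n 145 zmed 0.0176
[([145.0, 218.0], 0.3441, 0.3007, 50.2, 28.4, -62.2)]
n 175 zmed 0.0117
[([256.0, 180.0], 0.4736, -0.0428, 54.3, 35.9, -51.8)]
n 167 zmed 0.0103
[([367.0, 191.0], 0.4423, -0.4012, 55.5, 34.1, -52.2)]
n 156 zmed 0.0109
[([368.0, 145.0], 0.5942, -0.4075, 54.8, 32.7, -8.1)]
n 126 zmed 0.0164
[([329.0, 226.0], 0.3279, -0.2739, 44.4, 27.6, 13.5)]
n 115 zmed 0.0159
[([372.0, 169.0], 0.5141, -0.4175, 42.6, 29.0, 87.9)]
```

```bash
python3 - <<'E'
from h import *
plan(0.3488,0.2991,0.07,118.3)
E
```

```text
from [0.4083 0.2862 0.2639] yaw -177.25 tilt 0.31 D [ -59.5   12.9 -193.9] dyaw -64.45 n 10 q [ 1.01  0.04 -0.31  0.   -1.23  0.61]
  dp [np.float64(5.9), np.float64(19.4), np.float64(-1.6)] roty 6.45
  dp [np.float64(6.0), np.float64(19.4), np.float64(-0.9)] roty 6.45
  dp [np.float64(6.1), np.float64(19.4), np.float64(-0.2)] roty 6.45
  dp [np.float64(6.1), np.float64(19.4), np.float64(0.5)] roty 6.45
  dp [np.float64(6.0), np.float64(19.4), np.float64(1.1)] roty 6.45
  dp [np.float64(5.8), np.float64(19.4), np.float64(1.8)] roty 6.45
  dp [np.float64(5.6), np.float64(19.4), np.float64(2.5)] roty 6.45
  dp [np.float64(5.3), np.float64(19.4), np.float64(3.1)] roty 6.45
  dp [np.float64(4.9), np.float64(19.4), np.float64(3.6)] roty 6.45
  dp [np.float64(4.5), np.float64(19.4), np.float64(4.2)] roty 6.45
```

Request:
{"name": "move_arm", "arguments": {"deltas": [{"dp": [6, 19, -1], "rotation": [0, 6.5, 0]}, {"dp": [6, 19, -1], "rotation": [0, 6.5, 0]}, {"dp": [6, 19, 0], "rotation": [0, 6.5, 0]}, {"dp": [6, 19, 0], "rotation": [0, 6.5, 0]}, {"dp": [6, 19, 1], "rotation": [0, 6.5, 0]}], "jaw": 100}}

```text
t: 1.75
eef_pos: [0.3778, 0.3, 0.1688]
ee_rot: [-1.574, 0.003, 2.608]
force: [0.2, -0.1, -0.8]
width: 0.0602
```

Request:
{"name": "move_arm", "arguments": {"deltas": [{"dp": [6, 19, 2], "rotation": [0, 6.5, 0]}, {"dp": [6, 19, 2], "rotation": [0, 6.5, 0]}, {"dp": [5, 19, 3], "rotation": [0, 6.5, 0]}, {"dp": [5, 19, 4], "rotation": [0, 6.5, 0]}, {"dp": [4, 19, 4], "rotation": [0, 6, 0]}]}}

```text
t: 2.17
eef_pos: [0.3425, 0.3138, 0.0681]
ee_rot: [-1.575, 0.001, 2.03]
force: [0.4, 0.6, -0.4]
width: 0.0535
```

```bash
python3 - <<'E'
from h import *
plan(0.3488,0.2991,0.005,118.3);st()
f=grab('wrist','w2.png');print(cl(f,.3488,.2991))
E
```

```text
from [0.3425 0.3138 0.0681] yaw 116.29 tilt 0.23 D [  6.3 -14.7 -63.1] dyaw 2.01 n 2 q [ 1.17  0.19 -0.65  0.   -0.73 -0.72]
  dp [np.float64(-8.0), np.float64(31.5), np.float64(0.4)] roty -1.01
  dp [np.float64(-7.9), np.float64(31.5), np.float64(0.6)] roty -1.01
{'t': 2.1667, 'q': [1.1702, 0.1854, -0.6527, 0.005, -0.7305, -0.7151], 'eef_pos': [0.3425, 0.3138, 0.0681], 'ee_rot': [-1.5746, 0.0011, 2.0296], 'force': [0.3928, 0.6468, -0.384], 'moment': [0.0766, 0.0124, -0.0557], 'width': 0.0535}
n 2591 zmed 0.0175
[([261.0, 185.0], 0.3472, 0.2983, 49.0, 26.2, -62.5)]
```

View pics/w2.png

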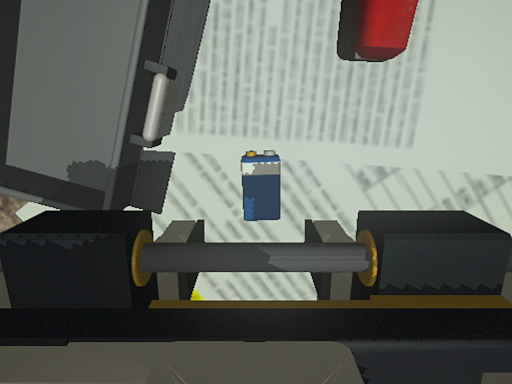

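Request:
{"name": "move_arm", "arguments": {"deltas": [{"dp": [-8, 20, 1], "rotation": [0, -1, 0]}, {"dp": [-8, 24, 1], "rotation": [0, 0, 0]}, {"dp": [0, 18, 0], "rotation": [0, 0, 0]}, {"dp": [0, 0, 0], "rotation": [0, 0, 0]}]}}

```text
t: 2.55
eef_pos: [0.3441, 0.3014, 0.001]
ee_rot: [-1.57, 0.004, 2.058]
force: [0.3, -0.3, 0.2]
width: 0.0532
```

```bash
python3 - <<'E'
from h import *
plan(0.3475,0.2985,0.005,117.5);st()
E
```

```text
from [0.3441 0.3014 0.001 ] yaw 117.92 tilt 0.24 D [ 3.4 -2.9  4. ] dyaw -0.42 n 1 q [ 1.15  0.29 -0.73  0.01 -0.55 -0.67]
  dp [np.float64(-4.1), np.float64(-4.0), np.float64(-1.7)] roty 0.42
{'t': 2.55, 'q': [1.1548, 0.2937, -0.7311, 0.0058, -0.549, -0.6725], 'eef_pos': [0.3441, 0.3014, 0.001], 'ee_rot': [-1.5703, 0.0042, 2.058], 'force': [0.2678, -0.334, 0.2335], 'moment': [0.0474, -0.0372, -0.0202], 'width': 0.0532}
```

Request:
{"name": "move_arm", "arguments": {"deltas": [{"dp": [-4, -4, 0], "rotation": [0, 0, 0]}, {"dp": [0, 0, 0], "rotation": [0, 0, 0]}, {"dp": [0, 0, 0], "rotation": [0, 0, 0]}, {"dp": [0, 0, 0], "rotation": [0, 0, 0]}, {"dp": [0, 0, 0], "rotation": [0, 0, 0]}], "jaw": 255, "squeeze": 25}}

```text
t: 2.97
eef_pos: [0.3459, 0.301, 0.0084]
ee_rot: [-1.572, 0.004, 2.067]
force: [-1.4, 0.2, -1.3]
width: 0.0262
```

Request:
{"name": "move_arm", "arguments": {"deltas": [{"dp": [0, -10, 0], "rotation": [0, 0, 0]}, {"dp": [0, -40, 0], "rotation": [0, 0, 0]}, {"dp": [0, -40, 0], "rotation": [0, 0, 0]}, {"dp": [0, -40, 0], "rotation": [0, 0, 0]}, {"dp": [0, -40, 0], "rotation": [0, 0, 0]}]}}

```text
t: 3.38
eef_pos: [0.3426, 0.2964, 0.1793]
ee_rot: [-1.559, 0.011, 2.067]
force: [0.3, 1.1, -0.1]
width: 0.026
```

```bash
python3 - <<'E'
from h import *
f=grab('top','t1.png');plan(0.44,-0.2,0.26,150)
C=cloud(f);m=(np.abs(C[...,2]-0.1)<0.012)&(np.hypot(C[...,0]-.52,C[...,1]+.25)<.09)
p=C[m];print(len(p),p.mean(0),cv2.minEnclosingCircle((p[:,:2]*1000).astype(np.float32)))
E
```

```text
from [0.3455 0.2998 0.1877] yaw 118.51 tilt 0.4 D [  94.5 -499.8   72.3] dyaw 31.49 n 13 q [ 1.15  0.03 -0.51  0.01 -1.04 -0.66]
  dp [np.float64(-37.3), np.float64(-5.6), np.float64(12.0)] roty -2.42
  dp [np.float64(-36.7), np.float64(-5.6), np.float64(13.5)] roty -2.42
  dp [np.float64(-36.1), np.float64(-5.6), np.float64(15.1)] roty -2.42
  dp [np.float64(-35.4), np.float64(-5.6), np.float64(16.6)] roty -2.42
  dp [np.float64(-34.7), np.float64(-5.6), np.float64(18.1)] roty -2.42
  dp [np.float64(-33.9), np.float64(-5.6), np.float64(19.5)] roty -2.42
  dp [np.float64(-33.1), np.float64(-5.6), np.float64(20.9)] roty -2.42
  dp [np.float64(-32.1), np.float64(-5.6), np.float64(22.3)] roty -2.42
  dp [np.float64(-31.2), np.float64(-5.6), np.float64(23.6)] roty -2.42
  dp [np.float64(-30.1), np.float64(-5.6), np.float64(24.9)] roty -2.42
  dp [np.float64(-29.1), np.float64(-5.6), np.float64(26.2)] roty -2.42
  dp [np.float64(-27.9), np.float64(-5.6), np.float64(27.4)] roty -2.42
  dp [np.float64(-26.8), np.float64(-5.6), np.float64(28.6)] roty -2.42
499 [ 0.48329974 -0.24777945  0.0971699 ] ((479.7332763671875, -246.01930236816406), 53.58285140991211)
```

```bash
python3 - <<'E'
from h import *
plan(0.45,0.03,0.26,143)
E
```

```text
from [0.3455 0.2998 0.1877] yaw 118.51 tilt 0.4 D [ 104.5 -269.8   72.3] dyaw 24.49 n 8 q [ 1.15  0.03 -0.51  0.01 -1.04 -0.66]
  dp [np.float64(-35.9), np.float64(-9.0), np.float64(4.6)] roty -3.06
  dp [np.float64(-35.6), np.float64(-9.0), np.float64(6.5)] roty -3.06
  dp [np.float64(-35.2), np.float64(-9.0), np.float64(8.4)] roty -3.06
  dp [np.float64(-34.7), np.float64(-9.0), np.float64(10.3)] roty -3.06
  dp [np.float64(-34.1), np.float64(-9.0), np.float64(12.1)] roty -3.06
  dp [np.float64(-33.4), np.float64(-9.0), np.float64(13.9)] roty -3.06
  dp [np.float64(-32.6), np.float64(-9.0), np.float64(15.7)] roty -3.06
  dp [np.float64(-31.7), np.float64(-9.0), np.float64(17.4)] roty -3.06
```

Request:
{"name": "move_arm", "arguments": {"deltas": [{"dp": [-36, -9, 5], "rotation": [0, -3, 0]}, {"dp": [-36, -9, 7], "rotation": [0, -3, 0]}, {"dp": [-35, -9, 8], "rotation": [0, -3, 0]}, {"dp": [-35, -9, 10], "rotation": [0, -3, 0]}, {"dp": [-34, -9, 12], "rotation": [0, -3, 0]}]}}

```text
t: 3.85
eef_pos: [0.4125, 0.1321, 0.2428]
ee_rot: [-1.585, 0.003, 2.351]
force: [1.9, 0.6, -0.7]
width: 0.0262
```

Request:
{"name": "move_arm", "arguments": {"deltas": [{"dp": [-33, -9, 14], "rotation": [0, -3, 0]}, {"dp": [-33, -9, 16], "rotation": [0, -3, 0]}, {"dp": [-32, -9, 17], "rotation": [0, -3, 0]}, {"dp": [-24, 0, 31], "rotation": [0, 0, 0]}, {"dp": [-24, 0, 31], "rotation": [0, 0, 0]}]}}

```text
t: 4.27
eef_pos: [0.4582, -0.0556, 0.2759]
ee_rot: [-1.595, 0.011, 2.523]
force: [0.8, -0.3, -1.5]
width: 0.0263
```

```bash
python3 - <<'E'
from h import *
plan(0.42,-0.19,0.26,150)
E
```

```text
from [ 0.4582 -0.0556  0.2759] yaw 144.58 tilt 1.53 D [ -38.2 -134.4  -15.9] dyaw 5.42 n 4 q [ 0.3  -0.05 -0.37 -0.01 -1.23  0.65]
  dp [np.float64(-11.7), np.float64(4.0), np.float64(32.9)] roty -1.36
  dp [np.float64(-10.9), np.float64(4.0), np.float64(33.2)] roty -1.36
  dp [np.float64(-10.1), np.float64(4.0), np.float64(33.4)] roty -1.36
  dp [np.float64(-9.3), np.float64(4.0), np.float64(33.7)] roty -1.36
```

Request:
{"name": "move_arm", "arguments": {"deltas": [{"dp": [-12, 4, 33], "rotation": [1, -1.4, 0]}, {"dp": [-11, 4, 33], "rotation": [0, -1.4, 0]}, {"dp": [-10, 4, 33], "rotation": [0, -1.4, 0]}, {"dp": [-9, 4, 30], "rotation": [0, -1.4, 0]}, {"dp": [0, 0, 0], "rotation": [0, 0, 0]}]}}

```text
t: 4.68
eef_pos: [0.4191, -0.1978, 0.2611]
ee_rot: [-1.579, 0.016, 2.621]
force: [0.4, 0.6, -1.5]
width: 0.0257
```

```bash
cat >> h.py <<'E'
_plan=plan
def plan(x,y,z,yaw=None,half=True,**k):
    _plan(x,y,z,yaw,half,**k)
    ps,M,s=yaw_now();a=np.radians(ps);T=np.array([[np.cos(a),0,-np.sin(a)],[np.sin(a),0,np.cos(a)],[0,-1,0]])
    print('  tilt fix rotvec',np.degrees(R.from_matrix(M.T@T).as_rotvec()).round(2))
E
sed -i 's/print(.  dp.,\[round(c\*w\[0\]+si\*w\[1\],1),round(-w\[2\],1),round(-si\*w\[0\]+c\*w\[1\],1)\]/print("  dp",[float(round(t,1)) for t in (c*w[0]+si*w[1],-w[2],-si*w[0]+c*w[1])]/' h.py
python3 - <<'E'
from h import *
plan(0.42,-0.19,0.26,150)
f=grab('wrist','w3.png')
E
```

```text
from [ 0.4191 -0.1978  0.2611] yaw 150.2 tilt 1.04 D [ 0.9  7.8 -1.1] dyaw -0.2 n 1 q [-0.01 -0.03 -0.39  0.   -1.2   1.06]
  dp [3.1, 1.1, -7.2] roty 0.2
  tilt fix rotvec [ 0.46  0.   -0.94]
```

View pics/w3.png

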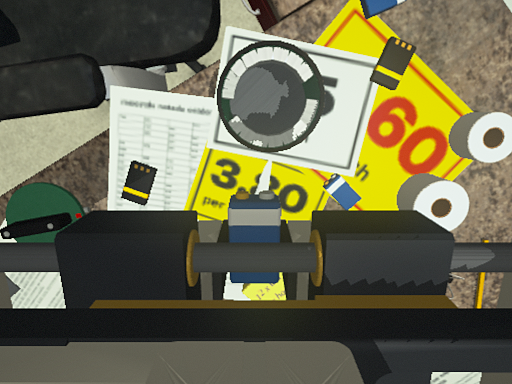

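```bash
python3 - <<'E'
from h import *
f=grab('wrist')
a=cv2.cvtColor(f['pixels'],cv2.COLOR_RGB2BGR)
cv2.imwrite('pics/w3a.png',cv2.resize(a[30:160,205:340],None,fx=4.6,fy=4.6,interpolation=cv2.INTER_CUBIC))
C=cloud(f);m=(np.abs(C[...,2]-0.102)<0.006)&(np.hypot(C[...,0]-.485,C[...,1]+.25)<.09)
p=C[m];print(len(p),p.mean(0),cv2.minEnclosingCircle((p[:,:2]*1000).astype(np.float32)),np.percentile(p[:,2],[10,50,90]))
E
```

```text
2941 [ 0.48410383 -0.25162313  0.1007692 ] ((481.78936767578125, -249.21958923339844), 53.364288330078125) [0.0962593  0.10238481 0.1047296 ]
```

View pics/w3a.png

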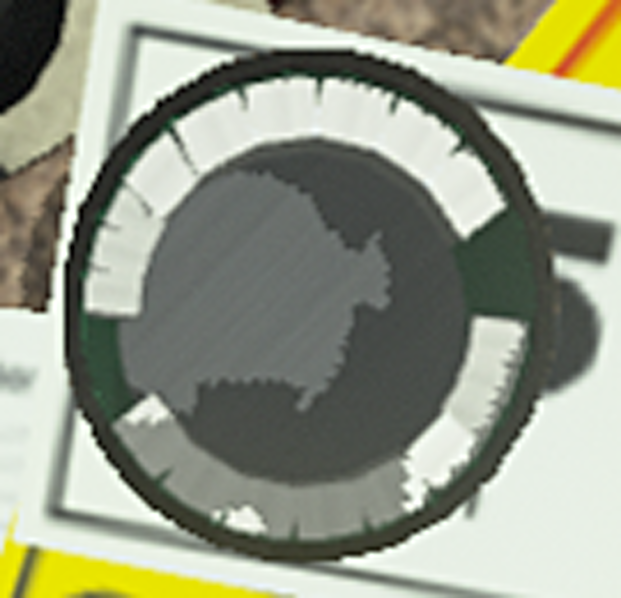

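```bash
python3 - <<'E'
from h import *
f=grab('wrist');Z=lambda p:np.array(p)/4.6+[205,30]
P=f['pixels'];g=cv2.cvtColor(P,cv2.COLOR_RGB2GRAY)
# seal outer edge points at z=.104
e=Z([(65,305),(553,300),(309,50),(300,560),(130,140),(480,120),(475,490),(130,475)])
w=onplane(f,e,.104)[:,:2]
A=np.c_[2*w,np.ones(len(w))];s=np.linalg.lstsq(A,(w**2).sum(1),rcond=None)[0];r=np.sqrt(s[2]+s[:2]@s[:2]);print('centre',s[:2].round(4),'r',r.round(4))
c=s[:2]
for n,pts in {'R':[(505,210),(470,240),(530,318),(470,318)],'L':[(85,318),(140,315),(118,418),(150,400)]}.items():
    q=onplane(f,Z(pts),.096)[:,:2]-c;print(n,np.degrees(np.arctan2(q[:,1],q[:,0])).round(1),np.hypot(*q.T).round(4))
# inner circle of lugs
q=onplane(f,Z([(315,140),(140,315),(470,318),(300,485),(405,460)]),.096)[:,:2]-c;print(np.hypot(*q.T))
E
```

```text
centre [ 0.4818 -0.2481] r 0.0512
R [ -92.2  -95.2 -120.2 -120.4] [0.0467 0.0376 0.0477 0.0348]
L [60.4 59.6 87.4 87.2] [0.0481 0.0363 0.0466 0.0385]
[0.03564899 0.03626302 0.03479529 0.0358833  0.03734569]
```

```bash
python3 - <<'E'
from h import *
plan(0.4794,-0.2465,0.108,150)
E
```

```text
from [ 0.421  -0.1946  0.2619] yaw 150.19 tilt 1.14 D [  58.4  -51.9 -153.9] dyaw -0.19 n 5 q [-0.01 -0.03 -0.39  0.   -1.2   1.06]
  dp [-15.3, 30.8, 3.2] roty 0.04
  dp [-15.3, 30.8, 3.2] roty 0.04
  dp [-15.3, 30.8, 3.2] roty 0.04
  dp [-15.3, 30.8, 3.2] roty 0.04
  dp [-15.3, 30.8, 3.2] roty 0.04
  tilt fix rotvec [ 0.53  0.   -1.02]
```

Request:
{"name": "move_arm", "arguments": {"deltas": [{"dp": [-26, 20, 5], "rotation": [0.5, 0, -1]}, {"dp": [-26, 25, 5], "rotation": [0, 0, 0]}, {"dp": [-24, 30, 5], "rotation": [0, 0, 0]}, {"dp": [0, 30, 0], "rotation": [0, 0, 0]}, {"dp": [0, 30, 0], "rotation": [0, 0, 0]}]}}

```text
t: 5.25
eef_pos: [0.493, -0.2432, 0.1348]
ee_rot: [-1.58, 0.023, 2.63]
force: [-0.2, 0.4, -1.4]
width: 0.0258
```

```bash
python3 - <<'E'
from h import *
plan(0.4794,-0.2465,0.108,150)
E
```

```text
from [ 0.493  -0.2432  0.1348] yaw 150.7 tilt 1.43 D [-13.6  -3.3 -26.8] dyaw -0.7 n 1 q [-0.1   0.22 -0.41  0.   -0.92  1.16]
  dp [10.3, 26.8, 9.5] roty 0.7
  tilt fix rotvec [ 0.52  0.01 -1.33]
```

Request:
{"name": "move_arm", "arguments": {"deltas": [{"dp": [9, 0, 9], "rotation": [0.5, 0.5, -1.3]}, {"dp": [0, 15, 0], "rotation": [0, 0, 0]}, {"dp": [0, 10, 0], "rotation": [0, 0, 0]}, {"dp": [0, 0, 0], "rotation": [0, 0, 0]}]}}

```text
t: 5.58
eef_pos: [0.4786, -0.2419, 0.1045]
ee_rot: [-1.567, -0.012, 2.626]
force: [0.2, 0.1, -0.7]
width: 0.026
```

```bash
python3 - <<'E'
from h import *
plan(0.4794,-0.2465,0.108,150);st()
E
```

```text
from [ 0.4786 -0.2419  0.1045] yaw 150.45 tilt 0.7 D [ 0.8 -4.6  3.5] dyaw -0.45 n 1 q [-0.1   0.25 -0.45 -0.   -0.88  1.16]
  dp [-2.9, -3.5, 3.6] roty 0.45
  tilt fix rotvec [-0.21  0.    0.67]
{'t': 5.5833, 'q': [-0.1033, 0.2537, -0.4455, -0.0017, -0.8837, 1.1593], 'eef_pos': [0.4786, -0.2419, 0.1045], 'ee_rot': [-1.5671, -0.0117, 2.6258], 'force': [0.22, 0.1, -0.7183], 'moment': [-0.0142, 0.0264, 0.0069], 'width': 0.026}
```

Request:
{"name": "move_arm", "arguments": {"deltas": [{"dp": [-3, -4, 4], "rotation": [0, 0, 0.5]}, {"dp": [0, 0, 0], "rotation": [0, 0, 0]}]}}

```text
t: 5.75
eef_pos: [0.4805, -0.2464, 0.1109]
ee_rot: [-1.567, -0.001, 2.628]
force: [-0.0, 0.9, 0.3]
width: 0.0265
```

Request:
{"name": "move_arm", "arguments": {"deltas": [{"dp": [0, 0, 0], "rotation": [0, 0, 0]}, {"dp": [0, 0, 0], "rotation": [0, 0, 0]}, {"dp": [0, -20, 0], "rotation": [0, 0, 0]}, {"dp": [0, -40, 0], "rotation": [0, 0, 0]}, {"dp": [0, -40, 0], "rotation": [0, 0, 0]}], "jaw": 130}}

```text
t: 6.17
eef_pos: [0.4775, -0.2452, 0.2114]
ee_rot: [-1.565, -0.008, 2.627]
force: [1.2, 0.1, 1.0]
width: 0.0428
```

```bash
python3 - <<'E'
from h import *
st();f=grab('wrist','w4.png');f=grab('top');print(cl(f,.328,-.274,z0=.006))
plan(.35,-.26,.2)
E
```

```text
{'t': 6.1667, 'q': [-0.1076, 0.1477, -0.3099, 0.002, -1.1225, 1.1633], 'eef_pos': [0.4775, -0.2452, 0.2114], 'ee_rot': [-1.5654, -0.0078, 2.6274], 'force': [1.2435, 0.0978, 0.9916], 'moment': [-0.0706, -0.288, -0.0625], 'width': 0.0428}
n 128 zmed 0.0157
[([329.0, 225.0], 0.3295, -0.2737, 47.5, 27.7, 13.5)]
from [ 0.4819 -0.2465  0.2177] yaw 150.6 tilt 0.33 D [-131.9  -13.5  -17.7] dyaw 0.0 n 4 q [-0.11  0.14 -0.3   0.   -1.12  1.16]
  dp [27.1, 4.4, 19.1] roty -0.0
  dp [27.1, 4.4, 19.1] roty -0.0
  dp [27.1, 4.4, 19.1] roty -0.0
  dp [27.1, 4.4, 19.1] roty -0.0
  tilt fix rotvec [-0.12 -0.   -0.31]
```

View pics/w4.png

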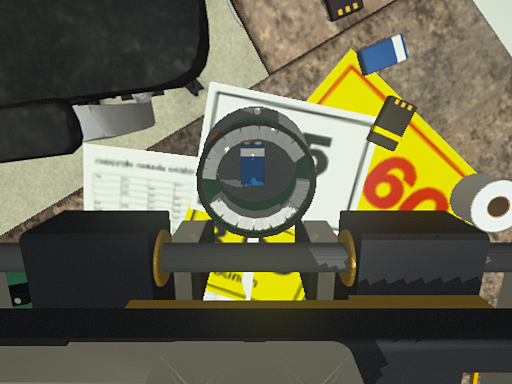

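```bash
python3 - <<'E'
from h import *
plan(.345,-.272,.13,193.5)
E
```

```text
from [ 0.4819 -0.2465  0.2177] yaw 150.6 tilt 0.33 D [-136.9  -25.5  -87.7] dyaw 42.9 n 7 q [-0.11  0.14 -0.3   0.   -1.12  1.16]
  dp [15.3, 12.5, 12.8] roty -6.13
  dp [16.5, 12.5, 11.1] roty -6.13
  dp [17.6, 12.5, 9.2] roty -6.13
  dp [18.5, 12.5, 7.3] roty -6.13
  dp [19.2, 12.5, 5.3] roty -6.13
  dp [19.6, 12.5, 3.2] roty -6.13
  dp [19.9, 12.5, 1.1] roty -6.13
  tilt fix rotvec [-0.12 -0.   -0.31]
```

Request:
{"name": "move_arm", "arguments": {"deltas": [{"dp": [19, 0, 16], "rotation": [0, -6, 0]}, {"dp": [20, 5, 13], "rotation": [0, -6, 0]}, {"dp": [21, 10, 11], "rotation": [0, -6, 0]}, {"dp": [22, 15, 8], "rotation": [0, -6, 0]}, {"dp": [20, 20, 5], "rotation": [0, -6, 0]}], "jaw": 100}}

```text
t: 6.68
eef_pos: [0.3728, -0.2688, 0.176]
ee_rot: [-1.559, 0.025, -3.109]
force: [0.7, 0.3, -0.8]
width: 0.0537
```

Request:
{"name": "move_arm", "arguments": {"deltas": [{"dp": [15, 15, 3], "rotation": [0, -6, 0]}, {"dp": [8, 15, 1], "rotation": [0, -6, 0]}, {"dp": [0, 5, 0], "rotation": [0, 0, 0]}]}}

```text
t: 6.93
eef_pos: [0.3457, -0.2749, 0.1399]
ee_rot: [-1.553, 0.025, -2.886]
force: [-1.0, 0.2, -0.5]
width: 0.0531
```

```bash
python3 - <<'E'
from h import *
f=grab('wrist','w5.png');print(cl(f,.332,-.275))
plan(.335,-.275,.005,193.5)
E
```

```text
n 1410 zmed 0.0174
[([251.0, 201.0], 0.3334, -0.2775, 48.3, 26.1, 15.0)]
from [ 0.3466 -0.2749  0.1401] yaw -165.71 tilt 1.77 D [-1.160e+01 -1.000e-01 -1.351e+02] dyaw -0.79 n 4 q [-0.22  0.03 -0.63  0.01 -0.88  2.03]
  dp [2.8, 33.8, -0.7] roty 0.2
  dp [2.8, 33.8, -0.7] roty 0.2
  dp [2.8, 33.8, -0.7] roty 0.2
  dp [2.8, 33.8, -0.7] roty 0.2
  tilt fix rotvec [-1.   -0.01 -1.46]
```

View pics/w5.png

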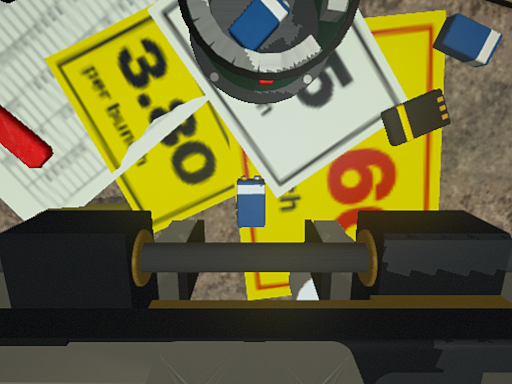

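Request:
{"name": "move_arm", "arguments": {"deltas": [{"dp": [7, 30, -1], "rotation": [-1, -0.5, -1.4]}, {"dp": [6, 35, 0], "rotation": [0, 0, 0]}, {"dp": [0, 35, 0], "rotation": [0, 0, 0]}, {"dp": [0, 20, 0], "rotation": [0, 0, 0]}, {"dp": [0, 0, 0], "rotation": [0, 0, 0]}]}}

```text
t: 7.4
eef_pos: [0.346, -0.2809, 0.0237]
ee_rot: [-1.56, 0.016, -2.902]
force: [-0.3, 1.2, 0.4]
width: 0.0534
```

```bash
python3 - <<'E'
from h import *
plan(.3334,-.2775,.005,195)
E
```

```text
from [ 0.346  -0.2809  0.0237] yaw -166.29 tilt 1.09 D [-12.6   3.4 -18.7] dyaw 1.29 n 1 q [-0.23  0.23 -0.75  0.   -0.58  2.04]
  dp [11.5, 18.7, -6.3] roty -1.29
  tilt fix rotvec [-0.61 -0.   -0.9 ]
```

Request:
{"name": "move_arm", "arguments": {"deltas": [{"dp": [11, 0, -5], "rotation": [-0.6, -1.3, -0.9]}, {"dp": [0, 10, 0], "rotation": [0, 0, 0]}, {"dp": [0, 6, 0], "rotation": [0, 0, 0]}, {"dp": [0, 0, 0], "rotation": [0, 0, 0]}]}}

```text
t: 7.73
eef_pos: [0.3377, -0.2793, 0.0115]
ee_rot: [-1.569, 0.001, -2.881]
force: [-1.0, -0.3, 0.3]
width: 0.0529
```

```bash
python3 - <<'E'
from h import *
plan(.3334,-.2775,.005,195)
E
```

```text
from [ 0.3377 -0.2793  0.0115] yaw -165.06 tilt 0.1 D [-4.3  1.8 -6.5] dyaw 0.06 n 1 q [-0.24  0.25 -0.76  0.   -0.56  2.07]
  dp [3.7, 6.5, -2.8] roty -0.06
  tilt fix rotvec [-0.09 -0.   -0.04]
```

Request:
{"name": "move_arm", "arguments": {"deltas": [{"dp": [3, 6, -1], "rotation": [0, 0, 0]}, {"dp": [0, 0, 0], "rotation": [0, 0, 0]}]}}

```text
t: 7.9
eef_pos: [0.336, -0.2795, 0.0073]
ee_rot: [-1.567, 0.004, -2.881]
force: [0.5, 0.5, -0.9]
width: 0.053
```

Request:
{"name": "move_arm", "arguments": {"deltas": [{"dp": [0, 0, 0], "rotation": [0, 0, 0]}, {"dp": [0, 0, 0], "rotation": [0, 0, 0]}, {"dp": [0, 0, 0], "rotation": [0, 0, 0]}, {"dp": [0, 0, 0], "rotation": [0, 0, 0]}], "jaw": 255, "squeeze": 25}}

```text
t: 8.23
eef_pos: [0.337, -0.2798, 0.0092]
ee_rot: [-1.566, 0.006, -2.881]
force: [-0.1, 0.6, -0.8]
width: 0.0321
```

```bash
python3 - <<'E'
from h import *
plan(.3334,-.2775,.19,195)
E
```

```text
from [ 0.337  -0.2798  0.0092] yaw -165.06 tilt 0.46 D [ -3.6   2.3 180.8] dyaw 0.06 n 5 q [-0.24  0.25 -0.77  0.   -0.54  2.07]
  dp [0.6, -36.2, -0.6] roty -0.01
  dp [0.6, -36.2, -0.6] roty -0.01
  dp [0.6, -36.2, -0.6] roty -0.01
  dp [0.6, -36.2, -0.6] roty -0.01
  dp [0.6, -36.2, -0.6] roty -0.01
  tilt fix rotvec [-0.29 -0.   -0.35]
```

Request:
{"name": "move_arm", "arguments": {"deltas": [{"dp": [0, 0, 0], "rotation": [0, 0, 0]}, {"dp": [0, 0, 0], "rotation": [0, 0, 0]}, {"dp": [0, -30, 0], "rotation": [0, 0, 0]}, {"dp": [0, -40, 0], "rotation": [0, 0, 0]}, {"dp": [0, -40, 0], "rotation": [0, 0, 0]}]}}

```text
t: 8.65
eef_pos: [0.3302, -0.2775, 0.1149]
ee_rot: [-1.576, -0.01, -2.883]
force: [2.5, -0.3, -1.0]
width: 0.0262
```

```bash
python3 - <<'E'
from h import *
st();plan(.484,-.2485,.19,-160)
E
```

```text
{'t': 8.65, 'q': [-0.238, 0.0705, -0.6504, 0.0002, -0.8613, 2.0677], 'eef_pos': [0.3302, -0.2775, 0.1149], 'ee_rot': [-1.5761, -0.0102, -2.8825], 'force': [2.4692, -0.3323, -0.983], 'moment': [-0.1798, -0.3486, -0.0264], 'width': 0.0262}
from [ 0.3302 -0.2775  0.1149] yaw -165.16 tilt 0.66 D [153.8  29.   75.1] dyaw 5.16 n 5 q [-0.24  0.07 -0.65  0.   -0.86  2.07]
  dp [-31.2, -15.0, 2.3] roty -1.03
  dp [-31.2, -15.0, 2.8] roty -1.03
  dp [-31.1, -15.0, 3.4] roty -1.03
  dp [-31.1, -15.0, 3.9] roty -1.03
  dp [-31.0, -15.0, 4.5] roty -1.03
  tilt fix rotvec [ 0.31 -0.    0.58]
```

Request:
{"name": "move_arm", "arguments": {"deltas": [{"dp": [-20, -30, 2], "rotation": [0.3, 0, 0.5]}, {"dp": [-33, -25, 2], "rotation": [0, 0, 0]}, {"dp": [-33, 0, 2], "rotation": [0, 0, 0]}, {"dp": [-33, 0, 2], "rotation": [0, 0, 0]}, {"dp": [-20, 0, 1], "rotation": [0, 0, 0]}]}}

```text
t: 9.07
eef_pos: [0.4713, -0.2512, 0.1845]
ee_rot: [-1.563, 0.014, -2.886]
force: [1.0, 0.2, 0.1]
width: 0.0258
```

```bash
python3 - <<'E'
from h import *
plan(.4843,-.2474,.109,-165)
E
```

```text
from [ 0.4713 -0.2512  0.1845] yaw -165.35 tilt 0.9 D [ 13.    3.8 -75.5] dyaw 0.35 n 2 q [-0.12  0.15 -0.37  0.   -1.03  1.95]
  dp [-6.8, 37.7, -0.2] roty -0.17
  dp [-6.8, 37.7, -0.2] roty -0.17
  tilt fix rotvec [-0.43 -0.   -0.79]
```

Request:
{"name": "move_arm", "arguments": {"deltas": [{"dp": [-8, 10, 0], "rotation": [-0.4, 0, -0.8]}, {"dp": [-3, 30, 0], "rotation": [0, 0, 0]}, {"dp": [0, 25, 0], "rotation": [0, 0, 0]}, {"dp": [0, 8, 0], "rotation": [0, 0, 0]}, {"dp": [0, 0, 0], "rotation": [0, 0, 0]}]}}

```text
t: 9.48
eef_pos: [0.4894, -0.2473, 0.1104]
ee_rot: [-1.568, 0.003, -2.882]
force: [-0.1, -0.7, -0.3]
width: 0.0257
```

```bash
python3 - <<'E'
from h import *
plan(.4843,-.2474,.109,-165);st()
E
```

```text
from [ 0.4894 -0.2473  0.1104] yaw -165.15 tilt 0.24 D [-5.1 -0.1 -1.4] dyaw 0.15 n 1 q [-0.11  0.26 -0.43  0.   -0.88  1.94]
  dp [4.9, 1.4, -1.2] roty -0.15
  tilt fix rotvec [-0.16 -0.   -0.18]
{'t': 9.4833, 'q': [-0.1094, 0.2557, -0.4275, 0.0018, -0.8835, 1.9382], 'eef_pos': [0.4894, -0.2473, 0.1104], 'ee_rot': [-1.568, 0.0032, -2.8824], 'force': [-0.1091, -0.6562, -0.3113], 'moment': [-0.0227, 0.0386, 0.0049], 'width': 0.0257}
```

Request:
{"name": "move_arm", "arguments": {"deltas": [{"dp": [5, 1, -1], "rotation": [0, 0, 0]}, {"dp": [0, 0, 0], "rotation": [0, 0, 0]}]}}

```text
t: 9.65
eef_pos: [0.4834, -0.2477, 0.1097]
ee_rot: [-1.568, 0.002, -2.882]
force: [-1.4, 0.7, 0.5]
width: 0.0263
```

Request:
{"name": "move_arm", "arguments": {"deltas": [{"dp": [0, 0, 0], "rotation": [0, 0, 0]}, {"dp": [0, 0, 0], "rotation": [0, 0, 0]}, {"dp": [0, -20, 0], "rotation": [0, 0, 0]}, {"dp": [0, -40, 0], "rotation": [0, 0, 0]}, {"dp": [0, -40, 0], "rotation": [0, 0, 0]}], "jaw": 130}}

```text
t: 10.07
eef_pos: [0.4789, -0.2473, 0.2097]
ee_rot: [-1.572, -0.006, -2.884]
force: [1.7, 0.3, -0.7]
width: 0.0425
```

```bash
python3 - <<'E'
from h import *
st();f=grab('wrist','w6.png');f=grab('top');print(cl(f,.514,-.419,z0=.006));print(cl(f,.4423,-.401,z0=.006))
plan(.50,-.40,.15,178)
E
```

```text
{'t': 10.0667, 'q': [-0.1125, 0.1508, -0.3093, 0.0005, -1.1165, 1.9404], 'eef_pos': [0.4789, -0.2473, 0.2097], 'ee_rot': [-1.5725, -0.0056, -2.8843], 'force': [1.6638, 0.3126, -0.723], 'moment': [-0.112, -0.286, -0.0593], 'width': 0.0425}
n 112 zmed 0.0164
[([373.0, 169.0], 0.5129, -0.4174, 42.6, 26.8, 88.3)]
n 151 zmed 0.0107
[([367.0, 191.0], 0.4425, -0.4016, 54.5, 33.7, -51.6)]
from [ 0.4832 -0.2486  0.2162] yaw -165.19 tilt 0.46 D [  16.8 -151.4  -66.2] dyaw -16.81 n 5 q [-0.11  0.14 -0.3   0.   -1.12  1.94]
  dp [4.5, 13.2, 30.1] roty 3.36
  dp [2.7, 13.2, 30.3] roty 3.36
  dp [0.9, 13.2, 30.4] roty 3.36
  dp [-0.8, 13.2, 30.4] roty 3.36
  dp [-2.6, 13.2, 30.3] roty 3.36
  tilt fix rotvec [-0.3  -0.   -0.35]
```

View pics/w6.png

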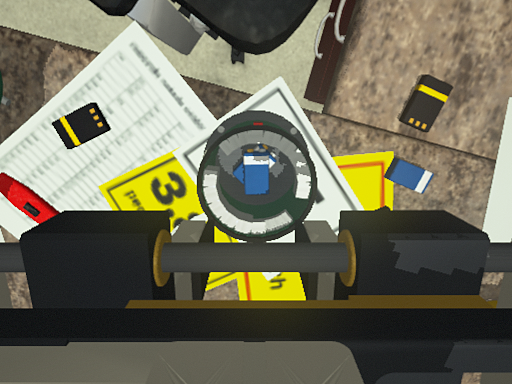

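```bash
python3 - <<'E'
from h import *
f=grab('wrist');print(cl(f,.516,-.419,z0=.008));print(cl(f,.596,-.412,z0=.006))
plan(.52,-.419,.14,87)
E
```

```text
n 911 zmed 0.0172
[([403.0, 179.0], 0.5167, -0.42, 49.5, 26.6, 82.9)]
n 1572 zmed 0.0118
[([418.0, 109.0], 0.5961, -0.4098, 54.2, 36.0, -8.5)]
from [ 0.4819 -0.2479  0.213 ] yaw -165.24 tilt 0.25 D [  38.1 -171.1  -73. ] dyaw 72.24 n 11 q [-0.11  0.15 -0.31  0.   -1.11  1.94]
  dp [0.6, 6.6, 15.9] roty -6.57
  dp [2.4, 6.6, 15.7] roty -6.57
  dp [4.2, 6.6, 15.4] roty -6.57
  dp [5.9, 6.6, 14.8] roty -6.57
  dp [7.6, 6.6, 14.0] roty -6.57
  dp [9.2, 6.6, 13.0] roty -6.57
  dp [10.6, 6.6, 11.9] roty -6.57
  dp [11.9, 6.6, 10.6] roty -6.57
  dp [13.0, 6.6, 9.2] roty -6.57
  dp [14.0, 6.6, 7.6] roty -6.57
  dp [14.8, 6.6, 6.0] roty -6.57
  tilt fix rotvec [-0.15 -0.   -0.2 ]
```

```bash
python3 - <<'E'
from h import *
plan(.435,-.39,.12,128)
E
```

```text
from [ 0.4819 -0.2479  0.213 ] yaw -165.24 tilt 0.25 D [ -46.9 -142.1  -93. ] dyaw -66.76 n 10 q [-0.11  0.15 -0.31  0.   -1.11  1.94]
  dp [8.2, 9.3, 12.5] roty 6.68
  dp [6.6, 9.3, 13.4] roty 6.68
  dp [5.0, 9.3, 14.1] roty 6.68
  dp [3.4, 9.3, 14.6] roty 6.68
  dp [1.6, 9.3, 14.9] roty 6.68
  dp [-0.1, 9.3, 15.0] roty 6.68
  dp [-1.8, 9.3, 14.9] roty 6.68
  dp [-3.5, 9.3, 14.5] roty 6.68
  dp [-5.2, 9.3, 14.0] roty 6.68
  dp [-6.8, 9.3, 13.3] roty 6.68
  tilt fix rotvec [-0.15 -0.   -0.2 ]
```

Request:
{"name": "move_arm", "arguments": {"deltas": [{"dp": [8, 3, 13], "rotation": [0, 7, 0]}, {"dp": [7, 5, 14], "rotation": [0, 7, 0]}, {"dp": [5, 8, 14], "rotation": [0, 7, 0]}, {"dp": [3, 10, 15], "rotation": [0, 7, 0]}, {"dp": [1, 13, 15], "rotation": [0, 7, 0]}], "jaw": 85}}

```text
t: 10.63
eef_pos: [0.4603, -0.3212, 0.1788]
ee_rot: [-1.573, 0.016, 2.777]
force: [0.1, -1.0, -0.3]
width: 0.0585
```

Request:
{"name": "move_arm", "arguments": {"deltas": [{"dp": [0, 13, 15], "rotation": [0, 7, 0]}, {"dp": [-2, 13, 15], "rotation": [0, 7, 0]}, {"dp": [-4, 13, 14], "rotation": [0, 7, 0]}, {"dp": [-5, 13, 12], "rotation": [0, 6, 0]}, {"dp": [-4, 4, 6], "rotation": [0, 2, 0]}]}}

```text
t: 11.05
eef_pos: [0.4357, -0.3857, 0.1188]
ee_rot: [-1.582, 0.012, 2.247]
force: [-0.5, -0.5, -0.7]
width: 0.0585
```

```bash
python3 - <<'E'
from h import *
f=grab('wrist','w7.png');print(cl(f,.446,-.403,z0=.006))
plan(.446,-.403,.05,128)
E
```

```text
n 2469 zmed 0.012
[([263.0, 166.0], 0.4447, -0.4044, 53.7, 33.8, -51.7)]
from [ 0.4354 -0.3863  0.1186] yaw 128.75 tilt 0.9 D [ 10.6 -16.7 -68.6] dyaw -0.75 n 2 q [-0.39  0.29 -0.35 -0.   -0.91  1.07]
  dp [-9.8, 34.3, 1.1] roty 0.38
  dp [-9.8, 34.3, 1.0] roty 0.38
  tilt fix rotvec [ 0.6   0.   -0.67]
```

View pics/w7.png

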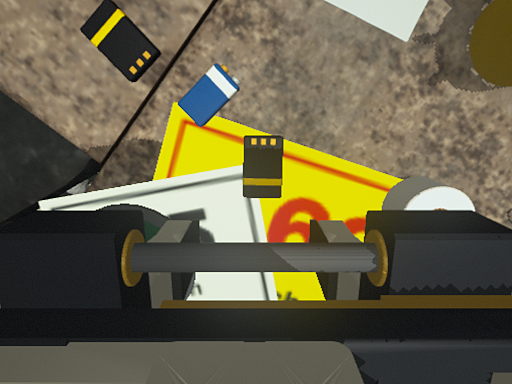

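Request:
{"name": "move_arm", "arguments": {"deltas": [{"dp": [-10, 25, 2], "rotation": [0.6, 0.4, -0.6]}, {"dp": [-8, 33, 1], "rotation": [0, 0, 0]}, {"dp": [0, 30, 0], "rotation": [0, 0, 0]}, {"dp": [0, 12, 0], "rotation": [0, 0, 0]}, {"dp": [0, 0, 0], "rotation": [0, 0, 0]}]}}

```text
t: 11.52
eef_pos: [0.4459, -0.405, 0.0175]
ee_rot: [-1.573, 0.006, 2.241]
force: [-0.7, -0.3, 0.6]
width: 0.0586
```

```bash
python3 - <<'E'
from h import *
plan(.4447,-.4044,.004,128.3)
E
```

```text
from [ 0.4459 -0.405   0.0175] yaw 128.41 tilt 0.38 D [ -1.2   0.6 -13.5] dyaw -0.11 n 1 q [-0.41  0.45 -0.4   0.   -0.72  1.08]
  dp [1.3, 13.5, 0.5] roty 0.11
  tilt fix rotvec [ 0.11  0.   -0.36]
```

Request:
{"name": "move_arm", "arguments": {"deltas": [{"dp": [1, 9, 0], "rotation": [0, 0, 0]}, {"dp": [0, 3, 0], "rotation": [0, 0, 0]}, {"dp": [0, 0, 0], "rotation": [0, 0, 0]}]}}

```text
t: 11.77
eef_pos: [0.4457, -0.4041, 0.0057]
ee_rot: [-1.573, 0.007, 2.243]
force: [0.3, -0.3, 0.2]
width: 0.0585
```

Request:
{"name": "move_arm", "arguments": {"deltas": [{"dp": [0, 0, 0], "rotation": [0, 0, 0]}, {"dp": [0, 0, 0], "rotation": [0, 0, 0]}, {"dp": [0, 0, 0], "rotation": [0, 0, 0]}, {"dp": [0, 0, 0], "rotation": [0, 0, 0]}, {"dp": [0, 0, 0], "rotation": [0, 0, 0]}], "jaw": 255, "squeeze": 25}}

```text
t: 12.18
eef_pos: [0.4479, -0.4048, 0.0099]
ee_rot: [-1.575, 0.013, 2.244]
force: [-0.4, -0.2, -0.2]
width: 0.033
```

Request:
{"name": "move_arm", "arguments": {"deltas": [{"dp": [0, -20, 0], "rotation": [0, 0, 0]}, {"dp": [0, -40, 0], "rotation": [0, 0, 0]}, {"dp": [0, -40, 0], "rotation": [0, 0, 0]}, {"dp": [0, -40, 0], "rotation": [0, 0, 0]}, {"dp": [0, -40, 0], "rotation": [0, 0, 0]}]}}

```text
t: 12.6
eef_pos: [0.4403, -0.4004, 0.1867]
ee_rot: [-1.568, -0.006, 2.242]
force: [0.1, -0.5, -1.4]
width: 0.0332
```

```bash
python3 - <<'E'
from h import *
st();print('case',.4866,.2869,'yaw 9.3');plan(.47,-.05,.25,150)
E
```

```text
{'t': 12.6, 'q': [-0.4102, 0.2608, -0.222, -0.0005, -1.0941, 1.082], 'eef_pos': [0.4403, -0.4004, 0.1867], 'ee_rot': [-1.5683, -0.0055, 2.2424], 'force': [0.1334, -0.543, -1.3928], 'moment': [-0.0466, -0.2634, 0.0192], 'width': 0.0332}
case 0.4866 0.2869 yaw 9.3
from [ 0.4403 -0.4004  0.1867] yaw 128.48 tilt 0.35 D [ 29.7 350.4  63.3] dyaw 21.52 n 9 q [-0.41  0.26 -0.22 -0.   -1.09  1.08]
  dp [28.4, -7.0, -26.8] roty -2.39
  dp [27.3, -7.0, -28.0] roty -2.39
  dp [26.1, -7.0, -29.1] roty -2.39
  dp [24.9, -7.0, -30.2] roty -2.39
  dp [23.6, -7.0, -31.2] roty -2.39
  dp [22.3, -7.0, -32.1] roty -2.39
  dp [20.9, -7.0, -33.0] roty -2.39
  dp [19.5, -7.0, -33.9] roty -2.39
  dp [18.1, -7.0, -34.6] roty -2.39
  tilt fix rotvec [-0.14  0.    0.32]
```

```bash
python3 - <<'E'
from h import *
plan(.485,.285,.24,9.3,half=False)
E
```

```text
from [ 0.4403 -0.4004  0.1867] yaw 128.48 tilt 0.35 D [ 44.7 685.4  53.3] dyaw -119.18 n 18 q [-0.41  0.26 -0.22 -0.   -1.09  1.08]
  dp [28.3, -3.0, -25.6] roty 6.62
  dp [31.0, -3.0, -22.2] roty 6.62
  dp [33.4, -3.0, -18.5] roty 6.62
  dp [35.3, -3.0, -14.5] roty 6.62
  dp [36.7, -3.0, -10.3] roty 6.62
  dp [37.7, -3.0, -6.0] roty 6.62
  dp [38.1, -3.0, -1.7] roty 6.62
  dp [38.1, -3.0, 2.7] roty 6.62
  dp [37.5, -3.0, 7.1] roty 6.62
  dp [36.4, -3.0, 11.4] roty 6.62
  dp [34.9, -3.0, 15.5] roty 6.62
  dp [32.8, -3.0, 19.4] roty 6.62
  dp [30.4, -3.0, 23.1] roty 6.62
  dp [27.5, -3.0, 26.4] roty 6.62
  dp [24.3, -3.0, 29.4] roty 6.62
  dp [20.7, -3.0, 32.0] roty 6.62
  dp [16.9, -3.0, 34.2] roty 6.62
  dp [12.8, -3.0, 35.9] roty 6.62
  tilt fix rotvec [-0.14  0.    0.32]
```

Request:
{"name": "move_arm", "arguments": {"deltas": [{"dp": [28, -10, -26], "rotation": [0, 6.6, 0]}, {"dp": [31, -10, -22], "rotation": [0, 6.6, 0]}, {"dp": [33, -10, -19], "rotation": [0, 6.6, 0]}, {"dp": [35, -10, -15], "rotation": [0, 6.6, 0]}, {"dp": [37, -10, -10], "rotation": [0, 6.6, 0]}]}}

```text
t: 13.02
eef_pos: [0.4555, -0.222, 0.2461]
ee_rot: [-1.58, 0.006, 1.675]
force: [2.6, 0.1, -0.1]
width: 0.033
```

Request:
{"name": "move_arm", "arguments": {"deltas": [{"dp": [38, 0, -6], "rotation": [0, 6.6, 0]}, {"dp": [38, 0, -2], "rotation": [0, 6.6, 0]}, {"dp": [38, 0, 3], "rotation": [0, 6.6, 0]}, {"dp": [37, 0, 7], "rotation": [0, 6.6, 0]}, {"dp": [36, 0, 11], "rotation": [0, 6.6, 0]}]}}

```text
t: 13.43
eef_pos: [0.462, -0.0495, 0.2498]
ee_rot: [-1.589, -0.004, 1.15]
force: [0.9, 0.3, -0.6]
width: 0.033
```

```bash
python3 - <<'E'
from h import *
plan(.485,.285,.24,9.3,half=False)
E
```

```text
from [ 0.462  -0.0495  0.2498] yaw 65.86 tilt 1.08 D [ 23.  334.5  -9.8] dyaw -56.56 n 9 q [ 0.33 -0.02 -0.41  0.01 -1.17 -0.75]
  dp [35.0, 1.1, 12.9] roty 6.28
  dp [33.4, 1.1, 16.6] roty 6.28
  dp [31.3, 1.1, 20.2] roty 6.28
  dp [28.9, 1.1, 23.5] roty 6.28
  dp [26.2, 1.1, 26.5] roty 6.28
  dp [23.1, 1.1, 29.2] roty 6.28
  dp [19.8, 1.1, 31.6] roty 6.28
  dp [16.2, 1.1, 33.5] roty 6.28
  dp [12.5, 1.1, 35.1] roty 6.28
  tilt fix rotvec [ 1.05 -0.    0.24]
```

Request:
{"name": "move_arm", "arguments": {"deltas": [{"dp": [35, 0, 13], "rotation": [1, 6.3, 0]}, {"dp": [34, 0, 17], "rotation": [0, 6.3, 0]}, {"dp": [32, 0, 20], "rotation": [0, 6.3, 0]}, {"dp": [30, 0, 24], "rotation": [0, 6.3, 0]}, {"dp": [27, 0, 27], "rotation": [0, 6.3, 0]}]}}

```text
t: 13.85
eef_pos: [0.4734, 0.1419, 0.2533]
ee_rot: [-1.568, -0.01, 0.59]
force: [0.9, 0.2, 0.2]
width: 0.0328
```

Request:
{"name": "move_arm", "arguments": {"deltas": [{"dp": [24, 0, 30], "rotation": [0, 6.3, 0]}, {"dp": [20, 0, 32], "rotation": [0, 6.3, 0]}, {"dp": [16, 0, 34], "rotation": [0, 6.3, 0]}, {"dp": [12, 0, 35], "rotation": [0, 6.3, 0]}, {"dp": [6, 0, 20], "rotation": [0, 0, 0]}]}}

```text
t: 14.27
eef_pos: [0.4871, 0.3241, 0.2569]
ee_rot: [-1.56, -0.011, 0.122]
force: [0.7, -0.1, -1.2]
width: 0.0331
```

```bash
python3 - <<'E'
from h import *
plan(.480,.3265,.06,9.3,half=False);f=grab('scene','s2.png')
a=cv2.imread('pics/s2.png');cv2.imwrite('pics/s2a.png',cv2.resize(a[60:230,100:300],None,fx=3.5,fy=3.5))
E
```

```text
from [0.4871 0.3241 0.2569] yaw 7.01 tilt 0.87 D [  -7.1    2.4 -196.9] dyaw 2.29 n 5 q [ 0.92  0.18 -0.16  0.   -1.21 -2.37]
  dp [-1.3, 39.4, 0.7] roty -0.46
  dp [-1.3, 39.4, 0.7] roty -0.46
  dp [-1.3, 39.4, 0.7] roty -0.46
  dp [-1.3, 39.4, 0.7] roty -0.46
  dp [-1.3, 39.4, 0.7] roty -0.46
  tilt fix rotvec [-0.61  0.    0.61]
```

View pics/s2a.png

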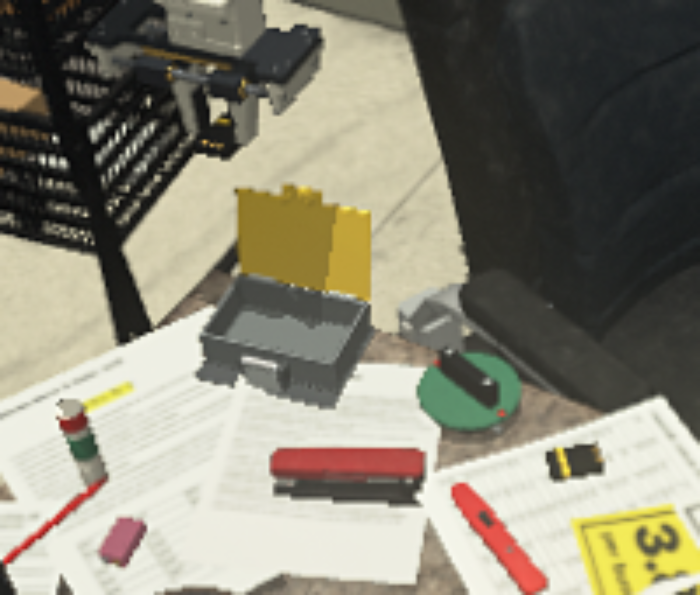

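Request:
{"name": "move_arm", "arguments": {"deltas": [{"dp": [-4, 35, 2], "rotation": [-0.6, -1, 0.6]}, {"dp": [-3, 40, 1], "rotation": [0, -1, 0]}, {"dp": [0, 40, 0], "rotation": [0, 0, 0]}, {"dp": [0, 40, 0], "rotation": [0, 0, 0]}, {"dp": [0, 30, 0], "rotation": [0, 0, 0]}]}}

```text
t: 14.73
eef_pos: [0.4854, 0.338, 0.075]
ee_rot: [-1.559, -0.017, 0.172]
force: [-0.0, -0.3, -1.2]
width: 0.0331
```

```bash
python3 - <<'E'
from h import *
plan(.480,.3265,.05,9.3,half=False);st()
E
```

```text
from [0.4854 0.338  0.075 ] yaw 9.85 tilt 1.17 D [ -5.4 -11.5 -25. ] dyaw -0.55 n 1 q [ 0.94  0.35 -0.38  0.   -0.81 -2.34]
  dp [-7.3, 25.0, -10.4] roty 0.55
  tilt fix rotvec [-0.68  0.01  0.95]
{'t': 14.7333, 'q': [0.9404, 0.3518, -0.3839, 0.0041, -0.8149, -2.342], 'eef_pos': [0.4854, 0.338, 0.075], 'ee_rot': [-1.5589, -0.0166, 0.1719], 'force': [-0.0047, -0.3411, -1.2204], 'moment': [-0.0579, -0.0949, 0.0295], 'width': 0.0331}
```

Request:
{"name": "move_arm", "arguments": {"deltas": [{"dp": [-6, 0, -10], "rotation": [-0.6, 0.5, 0.9]}, {"dp": [0, 14, 0], "rotation": [0, 0, 0]}, {"dp": [0, 8, 0], "rotation": [0, 0, 0]}, {"dp": [0, 0, 0], "rotation": [0, 0, 0]}]}}

```text
t: 15.07
eef_pos: [0.4775, 0.3219, 0.0469]
ee_rot: [-1.578, 0.01, 0.162]
force: [0.5, -0.2, -0.0]
width: 0.0332
```

```bash
python3 - <<'E'
from h import *
plan(.480,.3265,.05,9.3,half=False)
E
```

```text
from [0.4775 0.3219 0.0469] yaw 9.29 tilt 0.73 D [2.5 4.6 3.1] dyaw 0.01 n 1 q [ 0.93  0.38 -0.41 -0.   -0.79 -2.34]
  dp [3.2, -3.1, 4.2] roty -0.01
  tilt fix rotvec [ 0.43  0.   -0.6 ]
```

Request:
{"name": "move_arm", "arguments": {"deltas": [{"dp": [2, -3, 3], "rotation": [0.4, 0, -0.6]}, {"dp": [0, 0, 0], "rotation": [0, 0, 0]}]}}

```text
t: 15.23
eef_pos: [0.4802, 0.3259, 0.0525]
ee_rot: [-1.57, -0.003, 0.162]
force: [-0.2, 0.5, -0.6]
width: 0.0333
```

Request:
{"name": "move_arm", "arguments": {"deltas": [{"dp": [0, 0, 0], "rotation": [0, 0, 0]}, {"dp": [0, 0, 0], "rotation": [0, 0, 0]}, {"dp": [0, -20, 0], "rotation": [0, 0, 0]}, {"dp": [0, -40, 0], "rotation": [0, 0, 0]}, {"dp": [0, -40, 0], "rotation": [0, 0, 0]}], "jaw": 120}}

```text
t: 15.65
eef_pos: [0.4778, 0.3236, 0.1528]
ee_rot: [-1.574, 0.003, 0.162]
force: [1.4, -0.3, -0.2]
width: 0.0464
```

```bash
python3 - <<'E'
from h import *
st();f=grab('wrist','w8.png');f=grab('top','t3.png');print(cl(f,.4736,-.0428,z0=.006))
plan(.478,-.045,.22,-52,half=False)
a=cv2.imread('pics/t3.png');cv2.imwrite('pics/t3a.png',cv2.resize(a[120:220,90:290],None,fx=4,fy=4))
E
```

```text
{'t': 15.65, 'q': [0.9341, 0.2604, -0.3074, -0.0, -1.007, -2.3433], 'eef_pos': [0.4778, 0.3236, 0.1528], 'ee_rot': [-1.5736, 0.0029, 0.1616], 'force': [1.4404, -0.2515, -0.2058], 'moment': [0.1966, -0.3652, 0.038], 'width': 0.0464}
n 176 zmed 0.0115
[([256.0, 179.0], 0.4736, -0.0434, 53.6, 36.5, -51.8)]
from [0.4813 0.3271 0.1594] yaw 9.33 tilt 0.56 D [  -3.3 -372.1   60.6] dyaw -61.33 n 10 q [ 0.93  0.25 -0.3   0.   -1.01 -2.34]
  dp [-6.4, -6.1, -36.7] roty 6.13
  dp [-2.4, -6.1, -37.1] roty 6.13
  dp [1.6, -6.1, -37.2] roty 6.13
  dp [5.5, -6.1, -36.8] roty 6.13
  dp [9.4, -6.1, -36.0] roty 6.13
  dp [13.2, -6.1, -34.8] roty 6.13
  dp [16.9, -6.1, -33.2] roty 6.13
  dp [20.3, -6.1, -31.2] roty 6.13
  dp [23.5, -6.1, -28.8] roty 6.13
  dp [26.5, -6.1, -26.1] roty 6.13
  tilt fix rotvec [-0.3   0.    0.47]
```

View pics/t3a.png

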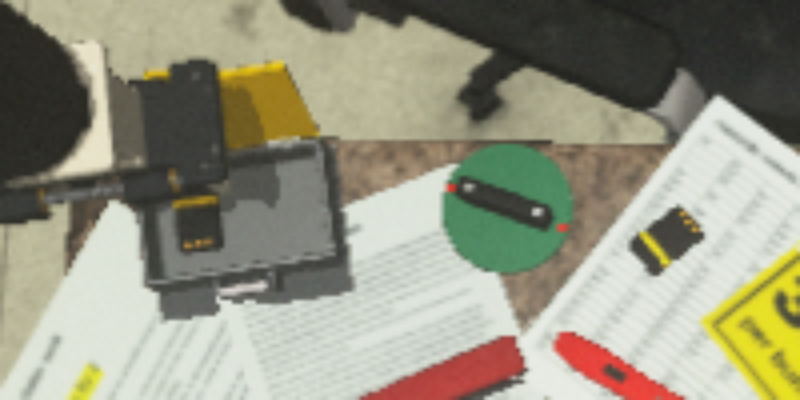

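```bash
python3 - <<'E'
from h import *
plan(.470,-.035,.15,128,half=False,rmax=7.1)
E
```

```text
from [0.4813 0.3271 0.1594] yaw 9.33 tilt 0.56 D [ -11.3 -362.1   -9.4] dyaw 118.67 n 17 q [ 0.93  0.25 -0.3   0.   -1.01 -2.34]
  dp [-4.1, 0.6, -20.9] roty -6.98
  dp [-6.6, 0.6, -20.3] roty -6.98
  dp [-9.0, 0.6, -19.3] roty -6.98
  dp [-11.3, 0.6, -18.1] roty -6.98
  dp [-13.4, 0.6, -16.6] roty -6.98
  dp [-15.3, 0.6, -14.8] roty -6.98
  dp [-17.0, 0.6, -12.8] roty -6.98
  dp [-18.4, 0.6, -10.7] roty -6.98
  dp [-19.6, 0.6, -8.3] roty -6.98
  dp [-20.5, 0.6, -5.9] roty -6.98
  dp [-21.0, 0.6, -3.4] roty -6.98
  dp [-21.3, 0.6, -0.8] roty -6.98
  dp [-21.2, 0.6, 1.8] roty -6.98
  dp [-20.9, 0.6, 4.4] roty -6.98
  dp [-20.2, 0.6, 6.9] roty -6.98
  dp [-19.2, 0.6, 9.3] roty -6.98
  dp [-17.9, 0.6, 11.5] roty -6.98
  tilt fix rotvec [-0.3   0.    0.47]
```

Request:
{"name": "move_arm", "arguments": {"deltas": [{"dp": [-4, -15, -21], "rotation": [0, -7, 0]}, {"dp": [-7, -15, -20], "rotation": [0, -7, 0]}, {"dp": [-9, -5, -19], "rotation": [0, -7, 0]}, {"dp": [-11, 0, -18], "rotation": [0, -7, 0]}, {"dp": [-13, 0, -17], "rotation": [0, -7, 0]}], "jaw": 85}}

```text
t: 16.17
eef_pos: [0.4803, 0.2227, 0.2023]
ee_rot: [-1.571, -0.024, 0.787]
force: [0.1, -0.6, -0.4]
width: 0.0584
```

Request:
{"name": "move_arm", "arguments": {"deltas": [{"dp": [-15, 0, -15], "rotation": [0, -7, 0]}, {"dp": [-17, 0, -13], "rotation": [0, -7, 0]}, {"dp": [-18, 0, -11], "rotation": [0, -7, 0]}, {"dp": [-20, 0, -8], "rotation": [0, -7, 0]}, {"dp": [-20, 0, -6], "rotation": [0, -7, 0]}]}}

```text
t: 16.58
eef_pos: [0.4806, 0.1125, 0.2064]
ee_rot: [-1.593, -0.027, 1.412]
force: [-0.2, -0.2, -0.3]
width: 0.0583
```

Request:
{"name": "move_arm", "arguments": {"deltas": [{"dp": [-21, 0, -3], "rotation": [0, -7, 0]}, {"dp": [-21, 5, -1], "rotation": [0, -7, 0]}, {"dp": [-21, 10, 2], "rotation": [0, -7, 0]}, {"dp": [-21, 10, 4], "rotation": [0, -7, 0]}, {"dp": [-20, 10, 7], "rotation": [0, -7, 0]}]}}

```text
t: 17.0
eef_pos: [0.4846, 0.0036, 0.1757]
ee_rot: [-1.62, -0.008, 2.037]
force: [-0.2, 0.1, -0.4]
width: 0.0585
```

```bash
python3 - <<'E'
from h import *
plan(.470,-.035,.12,128,half=False,rmax=7.1)
f=grab('wrist');print(cl(f,.4776,-.0455,z0=.006))
E
```

```text
from [0.4846 0.0036 0.1757] yaw 116.69 tilt 2.87 D [-14.6 -38.6 -55.7] dyaw 11.31 n 2 q [ 0.41  0.06 -0.5  -0.01 -0.97  0.07]
  dp [-14.0, 27.8, 15.2] roty -5.66
  dp [-12.4, 27.8, 16.5] roty -5.66
  tilt fix rotvec [ 2.83 -0.01  0.46]
n 1838 zmed 0.012
[([295.0, 132.0], 0.4753, -0.0476, 53.7, 34.0, -50.5)]
```

Request:
{"name": "move_arm", "arguments": {"deltas": [{"dp": [-14, 20, 11], "rotation": [2.8, -6, 0.5]}, {"dp": [-14, 25, 12], "rotation": [0, -6, 0]}, {"dp": [-10, 20, 10], "rotation": [0, 0, 0]}, {"dp": [0, 20, 0], "rotation": [0, 0, 0]}, {"dp": [0, 0, 0], "rotation": [0, 0, 0]}]}}

```text
t: 17.47
eef_pos: [0.4793, -0.0517, 0.09]
ee_rot: [-1.581, 0.007, 2.261]
force: [-1.4, -0.5, -0.6]
width: 0.0584
```

```bash
python3 - <<'E'
from h import *
f=grab('wrist','w9.png');print(cl(f,.4776,-.0455,z0=.006))
plan(.4753,-.0476,.04,129.5,half=False,rmax=7.1)
E
```

```text
n 2824 zmed 0.012
[([258.0, 203.0], 0.4755, -0.048, 54.1, 33.6, -50.0)]
from [ 0.4803 -0.0515  0.0919] yaw 129.57 tilt 0.8 D [ -5.    3.9 -51.9] dyaw -0.07 n 2 q [ 0.3   0.17 -0.6   0.01 -0.79  0.38]
  dp [3.1, 25.9, 0.7] roty 0.04
  dp [3.1, 25.9, 0.7] roty 0.04
  tilt fix rotvec [ 0.64  0.   -0.48]
```

Request:
{"name": "move_arm", "arguments": {"deltas": [{"dp": [4, 25, 1], "rotation": [0.6, 0, -0.5]}, {"dp": [2, 28, 0], "rotation": [0, 0, 0]}, {"dp": [0, 22, 0], "rotation": [0, 0, 0]}, {"dp": [0, 0, 0], "rotation": [0, 0, 0]}]}}

```text
t: 17.85
eef_pos: [0.4835, -0.0448, 0.023]
ee_rot: [-1.584, 0.007, 2.263]
force: [-1.4, -0.4, -0.4]
width: 0.0583
```

```bash
python3 - <<'E'
from h import *
plan(.4755,-.048,.004,130,half=False,rmax=7.1)
E
```

```text
from [ 0.4835 -0.0448  0.023 ] yaw 129.65 tilt 0.86 D [ -8.   -3.2 -19. ] dyaw 0.35 n 1 q [ 0.31  0.28 -0.66  0.   -0.61  0.38]
  dp [2.6, 19.0, 8.2] roty -0.35
  tilt fix rotvec [ 0.77  0.   -0.38]
```

Request:
{"name": "move_arm", "arguments": {"deltas": [{"dp": [2, 2, 7], "rotation": [0.7, 0, -0.4]}, {"dp": [0, 10, 0], "rotation": [0, 0, 0]}, {"dp": [0, 6, 0], "rotation": [0, 0, 0]}, {"dp": [0, 0, 0], "rotation": [0, 0, 0]}]}}

```text
t: 18.18
eef_pos: [0.4807, -0.046, 0.0096]
ee_rot: [-1.578, 0.003, 2.265]
force: [-0.3, 0.7, 0.1]
width: 0.0582
```

```bash
python3 - <<'E'
from h import *
plan(.4755,-.048,.004,130,half=False,rmax=7.1)
E
```

```text
from [ 0.4807 -0.046   0.0096] yaw 129.8 tilt 0.44 D [-5.2 -2.  -5.6] dyaw 0.2 n 1 q [ 0.31  0.31 -0.67  0.   -0.58  0.38]
  dp [1.8, 5.6, 5.3] roty -0.2
  tilt fix rotvec [ 0.41  0.   -0.17]
```

Request:
{"name": "move_arm", "arguments": {"deltas": [{"dp": [2, 5, 5], "rotation": [0.4, 0, 0]}, {"dp": [0, 0, 0], "rotation": [0, 0, 0]}]}}

```text
t: 18.35
eef_pos: [0.4763, -0.0475, 0.0053]
ee_rot: [-1.572, 0.004, 2.265]
force: [-1.7, -0.3, -1.0]
width: 0.0583
```

Request:
{"name": "move_arm", "arguments": {"deltas": [{"dp": [0, 0, 0], "rotation": [0, 0, 0]}, {"dp": [0, 0, 0], "rotation": [0, 0, 0]}, {"dp": [0, 0, 0], "rotation": [0, 0, 0]}, {"dp": [0, 0, 0], "rotation": [0, 0, 0]}, {"dp": [0, 0, 0], "rotation": [0, 0, 0]}], "jaw": 255, "squeeze": 25}}

```text
t: 18.77
eef_pos: [0.4767, -0.0475, 0.0063]
ee_rot: [-1.574, 0.005, 2.266]
force: [-1.1, -0.1, -0.4]
width: 0.0336
```

Request:
{"name": "move_arm", "arguments": {"deltas": [{"dp": [0, -20, 0], "rotation": [0, 0, 0]}, {"dp": [0, -40, 0], "rotation": [0, 0, 0]}, {"dp": [0, -40, 0], "rotation": [0, 0, 0]}, {"dp": [0, -40, 0], "rotation": [0, 0, 0]}, {"dp": [0, -40, 0], "rotation": [0, 0, 0]}]}}

```text
t: 19.18
eef_pos: [0.4693, -0.0487, 0.1843]
ee_rot: [-1.555, -0.005, 2.264]
force: [1.9, 0.5, -1.2]
width: 0.0338
```

```bash
python3 - <<'E'
from h import *
st();plan(.487,.287,.21,189.3,half=False,rmax=7.1)
E
```

```text
{'t': 19.1833, 'q': [0.3163, 0.0642, -0.4727, 0.0016, -1.0504, 0.3757], 'eef_pos': [0.4693, -0.0487, 0.1843], 'ee_rot': [-1.5549, -0.0048, 2.2636], 'force': [1.9326, 0.5354, -1.1665], 'moment': [0.0927, -0.405, 0.0069], 'width': 0.0338}
from [ 0.4693 -0.0487  0.1843] yaw 129.7 tilt 0.95 D [ 17.7 335.7  25.7] dyaw 59.6 n 9 q [ 0.32  0.06 -0.47  0.   -1.05  0.38]
  dp [27.5, -2.9, -25.3] roty -6.62
  dp [24.3, -2.9, -28.3] roty -6.62
  dp [20.9, -2.9, -31.0] roty -6.62
  dp [17.2, -2.9, -33.2] roty -6.62
  dp [13.3, -2.9, -34.9] roty -6.62
  dp [9.2, -2.9, -36.2] roty -6.62
  dp [4.9, -2.9, -37.0] roty -6.62
  dp [0.6, -2.9, -37.4] roty -6.62
  dp [-3.7, -2.9, -37.2] roty -6.62
  tilt fix rotvec [-0.91  0.    0.27]
```

Request:
{"name": "move_arm", "arguments": {"deltas": [{"dp": [28, -12, -25], "rotation": [-0.9, -6.6, 0]}, {"dp": [24, -12, -28], "rotation": [0, -6.6, 0]}, {"dp": [21, -3, -31], "rotation": [0, -6.6, 0]}, {"dp": [17, 0, -33], "rotation": [0, -6.6, 0]}, {"dp": [13, 0, -35], "rotation": [0, -6.6, 0]}]}}

```text
t: 19.6
eef_pos: [0.4825, 0.1391, 0.227]
ee_rot: [-1.587, 0.012, 2.85]
force: [2.1, 0.1, -0.4]
width: 0.0335
```

Request:
{"name": "move_arm", "arguments": {"deltas": [{"dp": [9, 0, -36], "rotation": [0, -6.6, 0]}, {"dp": [5, 0, -37], "rotation": [0, -6.6, 0]}, {"dp": [1, 0, -37], "rotation": [0, -6.6, 0]}, {"dp": [-4, 0, -30], "rotation": [0, -6.6, 0]}, {"dp": [0, 0, 0], "rotation": [0, 0, 0]}]}}

```text
t: 20.02
eef_pos: [0.4868, 0.2935, 0.2302]
ee_rot: [-1.582, 0.021, -2.938]
force: [0.6, -0.3, 0.6]
width: 0.0334
```

```bash
python3 - <<'E'
from h import *
st();plan(.488,.282,.1,189.3,half=False,rmax=7.1)
E
```

```text
{'t': 20.0167, 'q': [0.8899, 0.1669, -0.2432, 0.0051, -1.1368, 0.883], 'eef_pos': [0.4868, 0.2935, 0.2302], 'ee_rot': [-1.5824, 0.0214, -2.9375], 'force': [0.5665, -0.2983, 0.5977], 'moment': [-0.1703, -0.0713, -0.0569], 'width': 0.0334}
from [0.4868 0.2935 0.2302] yaw -168.31 tilt 1.39 D [   1.2  -11.5 -130.2] dyaw -2.39 n 4 q [ 0.89  0.17 -0.24  0.01 -1.14  0.88]
  dp [0.3, 32.5, 2.9] roty 0.6
  dp [0.3, 32.5, 2.9] roty 0.6
  dp [0.2, 32.5, 2.9] roty 0.6
  dp [0.2, 32.5, 2.9] roty 0.6
  tilt fix rotvec [ 0.66  0.01 -1.23]
```

Request:
{"name": "move_arm", "arguments": {"deltas": [{"dp": [0, 30, 5], "rotation": [0.6, 2, -1.2]}, {"dp": [0, 40, 4], "rotation": [0, 0, 0]}, {"dp": [0, 40, 2], "rotation": [0, 0, 0]}, {"dp": [0, 40, 0], "rotation": [0, 0, 0]}, {"dp": [0, 15, 0], "rotation": [0, 0, 0]}]}}

```text
t: 20.43
eef_pos: [0.4926, 0.2901, 0.0652]
ee_rot: [-1.58, 0.011, -2.967]
force: [-1.2, -1.0, -0.9]
width: 0.0331
```

```bash
python3 - <<'E'
from h import *
plan(.488,.282,.051,189.3,half=False,rmax=7.1)
E
```

```text
from [0.4926 0.2901 0.0652] yaw -170.02 tilt 0.8 D [ -4.6  -8.1 -14.2] dyaw -0.68 n 1 q [ 0.87  0.34 -0.43  0.   -0.79  0.87]
  dp [6.0, 14.2, 7.2] roty 0.68
  tilt fix rotvec [ 0.51  0.   -0.61]
```

Request:
{"name": "move_arm", "arguments": {"deltas": [{"dp": [5, 2, 7], "rotation": [0.5, 0, -0.6]}, {"dp": [0, 10, 0], "rotation": [0, 0, 0]}, {"dp": [0, 0, 0], "rotation": [0, 0, 0]}]}}

```text
t: 20.68
eef_pos: [0.4864, 0.2791, 0.0481]
ee_rot: [-1.565, -0.008, -2.968]
force: [-0.6, -0.2, -1.0]
width: 0.0336
```

```bash
python3 - <<'E'
from h import *
plan(.488,.282,.051,189.3,half=False,rmax=7.1)
E
```

```text
from [0.4864 0.2791 0.0481] yaw -170.07 tilt 0.57 D [1.6 2.9 2.9] dyaw -0.63 n 1 q [ 0.87  0.36 -0.45 -0.   -0.77  0.87]
  dp [-2.1, -2.9, -2.6] roty 0.63
  tilt fix rotvec [-0.34  0.    0.46]
```

Request:
{"name": "move_arm", "arguments": {"deltas": [{"dp": [0, 0, 0], "rotation": [0, 0, 0]}, {"dp": [0, 0, 0], "rotation": [0, 0, 0]}, {"dp": [0, -20, 0], "rotation": [0, 0, 0]}, {"dp": [0, -40, 0], "rotation": [0, 0, 0]}, {"dp": [0, -40, 0], "rotation": [0, 0, 0]}], "jaw": 120}}

```text
t: 21.1
eef_pos: [0.4855, 0.278, 0.1485]
ee_rot: [-1.561, -0.014, -2.969]
force: [2.0, 2.1, 0.6]
width: 0.0461
```

Request:
{"name": "move_arm", "arguments": {"deltas": [{"dp": [-6, -10, 35], "rotation": [0, 0, 0]}, {"dp": [-6, -10, 39], "rotation": [0, 0, 0]}, {"dp": [-6, -5, 39], "rotation": [0, 0, 0]}, {"dp": [-6, 0, 39], "rotation": [0, 0, 0]}, {"dp": [-6, 0, 39], "rotation": [0, 0, 0]}]}}

```text
t: 21.52
eef_pos: [0.5574, 0.1011, 0.1969]
ee_rot: [-1.575, 0.019, -2.955]
force: [0.5, 1.0, -0.7]
width: 0.0464
```

```bash
python3 - <<'E'
from h import *
plan(.58,-.38,.2,171.5,half=False,rmax=7.1)
f=grab('top','t4.png')
print(cl(f,.592,-.408,z0=.006));print(cl(f,.5129,-.4174,z0=.006))
a=cv2.imread('pics/t4.png');cv2.imwrite('pics/t4a.png',cv2.resize(a[120:270,90:290],None,fx=4,fy=4))
E
```

```text
from [0.5574 0.1011 0.1969] yaw -169.31 tilt 1.13 D [  22.6 -481.1    3.1] dyaw -19.19 n 13 q [ 0.53  0.19 -0.29  0.   -1.07  1.23]
  dp [5.2, -0.2, 36.7] roty 1.48
  dp [4.2, -0.2, 36.8] roty 1.48
  dp [3.3, -0.2, 36.9] roty 1.48
  dp [2.3, -0.2, 37.0] roty 1.48
  dp [1.4, -0.2, 37.0] roty 1.48
  dp [0.4, -0.2, 37.0] roty 1.48
  dp [-0.6, -0.2, 37.0] roty 1.48
  dp [-1.5, -0.2, 37.0] roty 1.48
  dp [-2.5, -0.2, 37.0] roty 1.48
  dp [-3.4, -0.2, 36.9] roty 1.48
  dp [-4.4, -0.2, 36.8] roty 1.48
  dp [-5.3, -0.2, 36.7] roty 1.48
  dp [-6.3, -0.2, 36.5] roty 1.48
  tilt fix rotvec [ 0.23  0.   -1.11]
n 59 zmed 0.0102
[([379.0, 149.0], 0.5812, -0.4426, 42.9, 15.5, -7.8)]
n 116 zmed 0.0157
[([372.0, 169.0], 0.5142, -0.4176, 42.6, 29.0, 87.9)]
```

View pics/t4a.png

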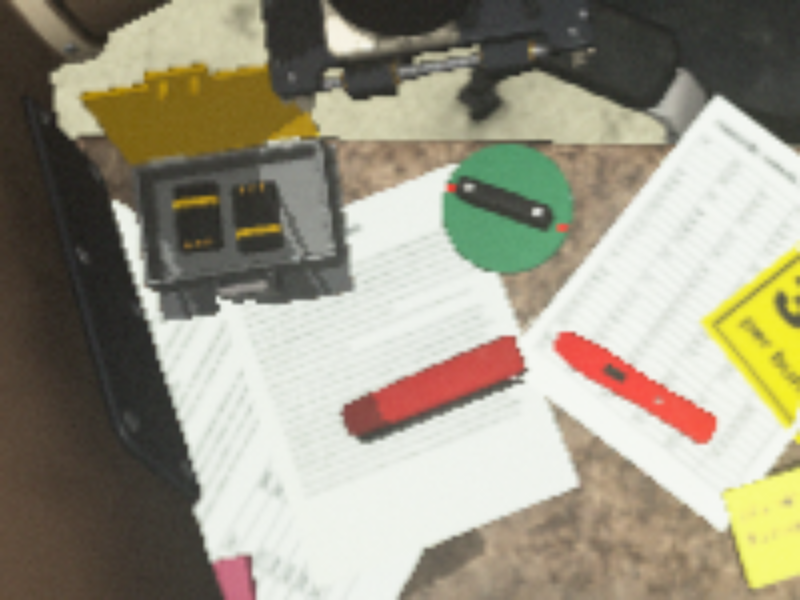

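Request:
{"name": "move_arm", "arguments": {"deltas": [{"dp": [6, -3, 38], "rotation": [0, 1.5, -1]}, {"dp": [6, -3, 38], "rotation": [0, 1.5, 0]}, {"dp": [5, -3, 38], "rotation": [0, 1.5, 0]}, {"dp": [4, -3, 38], "rotation": [0, 1.5, 0]}, {"dp": [3, -3, 38], "rotation": [0, 1.5, 0]}], "jaw": 85}}

```text
t: 21.98
eef_pos: [0.5629, -0.0971, 0.2204]
ee_rot: [-1.577, 0.017, -3.09]
force: [0.6, 0.8, -0.3]
width: 0.0584
```

Request:
{"name": "move_arm", "arguments": {"deltas": [{"dp": [2, 0, 38], "rotation": [0, 1.5, 0]}, {"dp": [1, 0, 38], "rotation": [0, 1.5, 0]}, {"dp": [0, 0, 38], "rotation": [0, 1.5, 0]}, {"dp": [0, 0, 38], "rotation": [0, 1.5, 0]}, {"dp": [0, 0, 38], "rotation": [0, 1.5, 0]}]}}

```text
t: 22.4
eef_pos: [0.5608, -0.2971, 0.2309]
ee_rot: [-1.579, 0.035, 3.057]
force: [0.7, -0.4, 0.1]
width: 0.0584
```

Request:
{"name": "move_arm", "arguments": {"deltas": [{"dp": [0, 0, 38], "rotation": [0, 1.5, 0]}, {"dp": [0, 0, 25], "rotation": [0, 1.5, 0]}, {"dp": [0, 0, 0], "rotation": [0, 0, 0]}]}}

```text
t: 22.65
eef_pos: [0.5539, -0.3699, 0.2357]
ee_rot: [-1.578, 0.042, 2.995]
force: [0.1, 0.1, -0.1]
width: 0.0583
```

```bash
python3 - <<'E'
from h import *
plan(.58,-.43,.13,171.5,half=False,rmax=7.1)
f=grab('wrist','w10.png');print(cl(f,.58,-.445,r=.07,z0=.006));print(cl(f,.5167,-.42))
E
```

```text
from [ 0.5539 -0.3699  0.2357] yaw 171.62 tilt 2.45 D [  26.1  -60.1 -105.7] dyaw -0.12 n 4 q [-0.3   0.32 -0.02 -0.01 -1.19  1.73]
  dp [-8.6, 26.4, 13.9] roty 0.03
  dp [-8.6, 26.4, 13.9] roty 0.03
  dp [-8.7, 26.4, 13.9] roty 0.03
  dp [-8.7, 26.4, 13.9] roty 0.03
  tilt fix rotvec [ 0.39  0.01 -2.42]
n 1775 zmed 0.0122
[([304.0, 191.0], 0.5214, -0.4244, 47.5, 17.9, 81.7), ([324.0, 140.0], 0.5806, -0.4563, 53.7, 34.3, -7.9)]
n 822 zmed 0.0173
[([303.0, 196.0], 0.5173, -0.4234, 47.0, 28.0, 82.8)]
```

View pics/w10.png

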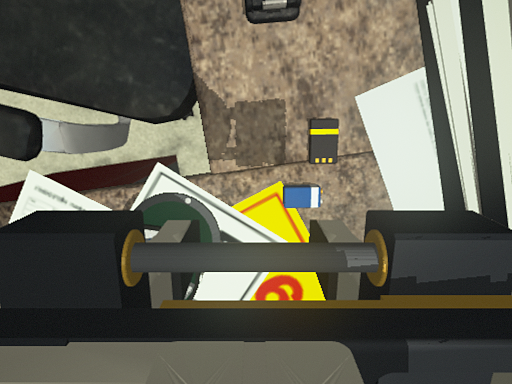

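Request:
{"name": "move_arm", "arguments": {"deltas": [{"dp": [-13, 25, 27], "rotation": [0.4, 0, -2.4]}, {"dp": [-13, 30, 27], "rotation": [0, 0, 0]}, {"dp": [-10, 30, 22], "rotation": [0, 0, 0]}, {"dp": [0, 30, 0], "rotation": [0, 0, 0]}, {"dp": [0, 20, 0], "rotation": [0, 0, 0]}]}}

```text
t: 23.12
eef_pos: [0.5891, -0.4529, 0.1144]
ee_rot: [-1.563, 0.025, 3.001]
force: [-0.3, 1.0, -1.3]
width: 0.0585
```

```bash
python3 - <<'E'
from h import *
f=grab('wrist');print(cl(f,.58,-.457,r=.05,z0=.006))
plan(.5806,-.4563,.06,172,half=False,rmax=7.1)
E
```

```text
n 2382 zmed 0.0119
[([260.0, 201.0], 0.5812, -0.4569, 54.1, 33.4, -7.2)]
from [ 0.5876 -0.4517  0.1102] yaw 171.94 tilt 1.21 D [ -7.   -4.6 -50.2] dyaw 0.06 n 2 q [-0.39  0.53  0.01  0.   -1.03  1.82]
  dp [3.1, 25.1, 2.7] roty -0.03
  dp [3.1, 25.1, 2.7] roty -0.03
  tilt fix rotvec [-0.32 -0.   -1.17]
```

Request:
{"name": "move_arm", "arguments": {"deltas": [{"dp": [5, 25, 5], "rotation": [-0.3, -1, -1.1]}, {"dp": [0, 30, 0], "rotation": [0, 0, 0]}, {"dp": [0, 25, 0], "rotation": [0, 0, 0]}, {"dp": [0, 12, 0], "rotation": [0, 0, 0]}, {"dp": [0, 0, 0], "rotation": [0, 0, 0]}]}}

```text
t: 23.58
eef_pos: [0.5874, -0.4534, 0.023]
ee_rot: [-1.567, 0.008, 3.025]
force: [-0.4, 0.6, -0.1]
width: 0.0584
```

```bash
python3 - <<'E'
from h import *
plan(.5812,-.4569,.004,172.5,half=False,rmax=7.1)
E
```

```text
from [ 0.5874 -0.4534  0.023 ] yaw 173.34 tilt 0.49 D [ -6.2  -3.5 -19. ] dyaw -0.84 n 1 q [-0.4   0.62 -0.05  0.   -0.89  1.85]
  dp [5.8, 19.0, 4.2] roty 0.84
  tilt fix rotvec [-0.21 -0.   -0.45]
```

Request:
{"name": "move_arm", "arguments": {"deltas": [{"dp": [5, 5, 4], "rotation": [-0.2, 0.8, -0.4]}, {"dp": [0, 9, 0], "rotation": [0, 0, 0]}, {"dp": [0, 3, 0], "rotation": [0, 0, 0]}, {"dp": [0, 0, 0], "rotation": [0, 0, 0]}]}}

```text
t: 23.92
eef_pos: [0.5855, -0.4572, 0.0118]
ee_rot: [-1.568, 0.008, 3.013]
force: [0.5, -0.9, 0.4]
width: 0.0587
```

Request:
{"name": "move_arm", "arguments": {"deltas": [{"dp": [0, 0, 0], "rotation": [0, 0, 0]}, {"dp": [0, 0, 0], "rotation": [0, 0, 0]}, {"dp": [0, 0, 0], "rotation": [0, 0, 0]}, {"dp": [0, 0, 0], "rotation": [0, 0, 0]}, {"dp": [0, 0, 0], "rotation": [0, 0, 0]}], "jaw": 255, "squeeze": 25}}

```text
t: 24.33
eef_pos: [0.5871, -0.4582, 0.0154]
ee_rot: [-1.566, 0.012, 3.013]
force: [0.1, -0.4, 0.0]
width: 0.0307
```

Request:
{"name": "move_arm", "arguments": {"deltas": [{"dp": [0, -20, 0], "rotation": [0, 0, 0]}, {"dp": [0, -40, 0], "rotation": [0, 0, 0]}, {"dp": [0, -40, 0], "rotation": [0, 0, 0]}, {"dp": [0, -40, 0], "rotation": [0, 0, 0]}, {"dp": [0, -40, 0], "rotation": [0, 0, 0]}]}}

```text
t: 24.75
eef_pos: [0.5795, -0.4541, 0.1886]
ee_rot: [-1.575, -0.008, 3.011]
force: [1.6, -0.8, -0.6]
width: 0.0012
```

```bash
python3 - <<'E'
from h import *
st();plan(.493,.246,.24,189.3,half=False,rmax=7.1)
E
```

```text
{'t': 24.75, 'q': [-0.4019, 0.4857, 0.1243, -0.0015, -1.2185, 1.8429], 'eef_pos': [0.5795, -0.4541, 0.1886], 'ee_rot': [-1.5746, -0.0084, 3.0112], 'force': [1.6022, -0.8334, -0.6362], 'moment': [-0.102, -0.218, -0.0484], 'width': 0.0012}
from [ 0.5795 -0.4541  0.1886] yaw 172.53 tilt 0.53 D [-86.5 700.1  51.4] dyaw 16.77 n 18 q [-0.4   0.49  0.12 -0.   -1.22  1.84]
  dp [9.8, -2.9, -37.9] roty -0.93
  dp [9.2, -2.9, -38.1] roty -0.93
  dp [8.6, -2.9, -38.2] roty -0.93
  dp [8.0, -2.9, -38.4] roty -0.93
  dp [7.3, -2.9, -38.5] roty -0.93
  dp [6.7, -2.9, -38.6] roty -0.93
  dp [6.1, -2.9, -38.7] roty -0.93
  dp [5.4, -2.9, -38.8] roty -0.93
  dp [4.8, -2.9, -38.9] roty -0.93
  dp [4.2, -2.9, -39.0] roty -0.93
  dp [3.5, -2.9, -39.0] roty -0.93
  dp [2.9, -2.9, -39.1] roty -0.93
  dp [2.3, -2.9, -39.1] roty -0.93
  dp [1.6, -2.9, -39.2] roty -0.93
  dp [1.0, -2.9, -39.2] roty -0.93
  dp [0.4, -2.9, -39.2] roty -0.93
  dp [-0.3, -2.9, -39.2] roty -0.93
  dp [-0.9, -2.9, -39.2] roty -0.93
  tilt fix rotvec [ 0.22 -0.    0.48]
```

Request:
{"name": "move_arm", "arguments": {"deltas": [{"dp": [0, 0, 0], "rotation": [0, 0, 0]}, {"dp": [0, 0, 0], "rotation": [0, 0, 0]}, {"dp": [0, 0, 0], "rotation": [0, 0, 0]}], "jaw": 85}}

```text
t: 25.0
eef_pos: [0.5837, -0.4573, 0.2031]
ee_rot: [-1.566, 0.01, 3.012]
force: [0.4, -0.8, -0.1]
width: 0.0159
```

```bash
python3 - <<'E'
from h import *
f=grab('wrist','w11.png');print(cl(f,.58,-.457,r=.05,z0=.006))
plan(.5812,-.4569,.003,172.5,half=False,rmax=7.1)
E
```

```text
n 1392 zmed 0.0119
[([254.0, 174.0], 0.5808, -0.457, 53.0, 33.8, -7.5)]
from [ 0.5833 -0.457   0.2022] yaw 172.59 tilt 0.53 D [-2.100e+00  1.000e-01 -1.992e+02] dyaw -0.09 n 5 q [-0.4   0.47  0.14  0.   -1.22  1.84]
  dp [0.4, 39.8, 0.0] roty 0.02
  dp [0.4, 39.8, 0.0] roty 0.02
  dp [0.4, 39.8, 0.0] roty 0.02
  dp [0.4, 39.8, 0.0] roty 0.02
  dp [0.4, 39.8, 0.0] roty 0.02
  tilt fix rotvec [-0.22 -0.   -0.48]
```

Request:
{"name": "move_arm", "arguments": {"deltas": [{"dp": [1, 20, 0], "rotation": [0, 0, -0.5]}, {"dp": [1, 35, 0], "rotation": [0, 0, 0]}, {"dp": [0, 40, 0], "rotation": [0, 0, 0]}, {"dp": [0, 40, 0], "rotation": [0, 0, 0]}, {"dp": [0, 25, 0], "rotation": [0, 0, 0]}]}}

```text
t: 25.47
eef_pos: [0.5833, -0.4589, 0.0402]
ee_rot: [-1.564, 0.007, 3.013]
force: [-0.9, -0.5, -0.3]
width: 0.0535
```

```bash
python3 - <<'E'
from h import *
plan(.5808,-.457,.003,172.5,half=False,rmax=7.1);st()
E
```

```text
from [ 0.5833 -0.4589  0.0402] yaw 172.61 tilt 0.59 D [ -2.5   1.9 -37.2] dyaw -0.11 n 1 q [-0.4   0.6  -0.04  0.01 -0.92  1.84]
  dp [2.7, 37.2, -1.6] roty 0.11
  tilt fix rotvec [-0.42 -0.   -0.41]
{'t': 25.4667, 'q': [-0.4026, 0.6023, -0.0388, 0.0063, -0.9208, 1.8405], 'eef_pos': [0.5833, -0.4589, 0.0402], 'ee_rot': [-1.5635, 0.0072, 3.0126], 'force': [-0.8581, -0.471, -0.2903], 'moment': [0.0603, 0.1643, -0.001], 'width': 0.0535}
```

Request:
{"name": "move_arm", "arguments": {"deltas": [{"dp": [2, 20, -1], "rotation": [-0.4, 0, -0.4]}, {"dp": [0, 12, 0], "rotation": [0, 0, 0]}, {"dp": [0, 5, 0], "rotation": [0, 0, 0]}, {"dp": [0, 0, 0], "rotation": [0, 0, 0]}]}}

```text
t: 25.8
eef_pos: [0.5775, -0.4555, 0.0021]
ee_rot: [-1.571, -0.012, 3.017]
force: [-0.3, 0.6, -0.7]
width: 0.0582
```

```bash
python3 - <<'E'
from h import *
plan(.5808,-.457,.003,172.5,half=False,rmax=7.1)
E
```

```text
from [ 0.5775 -0.4555  0.0021] yaw 172.84 tilt 0.71 D [ 3.3 -1.5  0.9] dyaw -0.34 n 1 q [-0.4   0.64 -0.06  0.   -0.88  1.85]
  dp [-3.5, -0.9, 1.1] roty 0.34
  tilt fix rotvec [ 0.01 -0.    0.71]
```

Request:
{"name": "move_arm", "arguments": {"deltas": [{"dp": [-3, -1, 1], "rotation": [0, 0, 0.5]}, {"dp": [0, 0, 0], "rotation": [0, 0, 0]}, {"dp": [0, 0, 0], "rotation": [0, 0, 0]}, {"dp": [0, 0, 0], "rotation": [0, 0, 0]}, {"dp": [0, 0, 0], "rotation": [0, 0, 0]}], "jaw": 255, "squeeze": 25}}

```text
t: 26.22
eef_pos: [0.5802, -0.4565, 0.0026]
ee_rot: [-1.571, -0.004, 3.017]
force: [-0.2, 2.7, 6.7]
width: 0.0336
```

Request:
{"name": "move_arm", "arguments": {"deltas": [{"dp": [0, 0, 0], "rotation": [0, 0, 0]}, {"dp": [0, -20, 0], "rotation": [0, 0, 0]}, {"dp": [0, -40, 0], "rotation": [0, 0, 0]}, {"dp": [0, -40, 0], "rotation": [0, 0, 0]}, {"dp": [0, -40, 0], "rotation": [0, 0, 0]}]}}

```text
t: 26.63
eef_pos: [0.5738, -0.4528, 0.1307]
ee_rot: [-1.581, -0.029, 3.015]
force: [0.8, -0.1, -0.9]
width: 0.0336
```

```bash
python3 - <<'E'
from h import *
st();plan(.493,.246,.24,189.3,half=False,rmax=7.1)
E
```

```text
{'t': 26.6333, 'q': [-0.4036, 0.5289, 0.0605, -0.002, -1.1328, 1.8483], 'eef_pos': [0.5738, -0.4528, 0.1307], 'ee_rot': [-1.5808, -0.0288, 3.0148], 'force': [0.7796, -0.0999, -0.9289], 'moment': [-0.1409, -0.255, -0.0384], 'width': 0.0336}
from [ 0.5738 -0.4528  0.1307] yaw 172.74 tilt 1.75 D [-80.8 698.8 109.3] dyaw 16.56 n 18 q [-0.4   0.53  0.06 -0.   -1.13  1.85]
  dp [9.4, -6.1, -37.9] roty -0.92
  dp [8.8, -6.1, -38.1] roty -0.92
  dp [8.1, -6.1, -38.2] roty -0.92
  dp [7.5, -6.1, -38.4] roty -0.92
  dp [6.9, -6.1, -38.5] roty -0.92
  dp [6.3, -6.1, -38.6] roty -0.92
  dp [5.7, -6.1, -38.7] roty -0.92
  dp [5.0, -6.1, -38.8] roty -0.92
  dp [4.4, -6.1, -38.8] roty -0.92
  dp [3.8, -6.1, -38.9] roty -0.92
  dp [3.2, -6.1, -39.0] roty -0.92
  dp [2.5, -6.1, -39.0] roty -0.92
  dp [1.9, -6.1, -39.0] roty -0.92
  dp [1.3, -6.1, -39.1] roty -0.92
  dp [0.7, -6.1, -39.1] roty -0.92
  dp [0.0, -6.1, -39.1] roty -0.92
  dp [-0.6, -6.1, -39.1] roty -0.92
  dp [-1.2, -6.1, -39.1] roty -0.92
  tilt fix rotvec [ 0.58 -0.01  1.65]
```

Request:
{"name": "move_arm", "arguments": {"deltas": [{"dp": [9, -25, -36], "rotation": [0.6, -1, 1.6]}, {"dp": [9, -25, -36], "rotation": [0, -1, 0]}, {"dp": [8, -15, -38], "rotation": [0, -1, 0]}, {"dp": [8, -10, -38], "rotation": [0, -1, 0]}, {"dp": [7, -5, -38], "rotation": [0, -1, 0]}]}}

```text
t: 27.05
eef_pos: [0.5524, -0.2704, 0.2158]
ee_rot: [-1.565, 0.007, 3.096]
force: [1.0, -0.1, -0.5]
width: 0.0337
```

Request:
{"name": "move_arm", "arguments": {"deltas": [{"dp": [6, 0, -40], "rotation": [0, -1, 0]}, {"dp": [6, 0, -40], "rotation": [0, -1, 0]}, {"dp": [5, 0, -40], "rotation": [0, -1, 0]}, {"dp": [4, 0, -40], "rotation": [0, -1, 0]}, {"dp": [4, 0, -40], "rotation": [0, -1, 0]}]}}

```text
t: 27.47
eef_pos: [0.5263, -0.0632, 0.2148]
ee_rot: [-1.565, 0.008, -3.099]
force: [1.3, 0.9, -0.7]
width: 0.0336
```

```bash
python3 - <<'E'
from h import *
st();plan(.493,.246,.22,189.3,half=False,rmax=7.1)
E
```

```text
{'t': 27.4667, 'q': [0.2564, 0.1231, -0.3337, 0.0084, -1.1075, 1.3535], 'eef_pos': [0.5263, -0.0632, 0.2148], 'ee_rot': [-1.5649, 0.0079, -3.0987], 'force': [1.2582, 0.8508, -0.651], 'moment': [0.0762, -0.1246, 0.017], 'width': 0.0336}
from [ 0.5263 -0.0632  0.2148] yaw -177.54 tilt 0.57 D [-33.3 309.2   5.2] dyaw 6.84 n 8 q [ 0.26  0.12 -0.33  0.01 -1.11  1.35]
  dp [2.5, -0.7, -38.8] roty -0.86
  dp [1.9, -0.7, -38.8] roty -0.86
  dp [1.3, -0.7, -38.9] roty -0.86
  dp [0.8, -0.7, -38.9] roty -0.86
  dp [0.2, -0.7, -38.9] roty -0.86
  dp [-0.4, -0.7, -38.9] roty -0.86
  dp [-1.0, -0.7, -38.9] roty -0.86
  dp [-1.6, -0.7, -38.8] roty -0.86
  tilt fix rotvec [-0.34 -0.   -0.46]
```

Request:
{"name": "move_arm", "arguments": {"deltas": [{"dp": [3, -1, -39], "rotation": [-0.3, -1, -0.4]}, {"dp": [2, -1, -39], "rotation": [0, -1, 0]}, {"dp": [1, -1, -39], "rotation": [0, -1, 0]}, {"dp": [1, -1, -39], "rotation": [0, -1, 0]}, {"dp": [0, -1, -39], "rotation": [0, -1, 0]}]}}

```text
t: 27.88
eef_pos: [0.4989, 0.1394, 0.2178]
ee_rot: [-1.57, -0.002, -3.008]
force: [0.5, -0.5, -0.8]
width: 0.0335
```

Request:
{"name": "move_arm", "arguments": {"deltas": [{"dp": [0, 0, -39], "rotation": [0, -1, 0]}, {"dp": [-1, 0, -35], "rotation": [0, -1, 0]}, {"dp": [-1, 0, -20], "rotation": [0, 0, 0]}, {"dp": [0, 0, 0], "rotation": [0, 0, 0]}]}}

```text
t: 28.22
eef_pos: [0.4837, 0.2432, 0.2162]
ee_rot: [-1.57, -0.004, -2.965]
force: [0.1, 0.3, 0.2]
width: 0.0337
```

```bash
python3 - <<'E'
from h import *
st();plan(.4934,.2455,.055,189.3,half=False,rmax=7.1)
E
```

```text
{'t': 28.2167, 'q': [0.8265, 0.1491, -0.295, -0.002, -1.13, 0.9215], 'eef_pos': [0.4837, 0.2432, 0.2162], 'ee_rot': [-1.5703, -0.0037, -2.9652], 'force': [0.0837, 0.2837, 0.1801], 'moment': [-0.1065, -0.052, -0.0345], 'width': 0.0337}
from [0.4837 0.2432 0.2162] yaw -169.9 tilt 0.21 D [   9.7    2.3 -161.2] dyaw -0.8 n 5 q [ 0.83  0.15 -0.29 -0.   -1.13  0.92]
  dp [-2.0, 32.2, -0.1] roty 0.16
  dp [-2.0, 32.2, -0.1] roty 0.16
  dp [-2.0, 32.2, -0.1] roty 0.16
  dp [-2.0, 32.2, -0.1] roty 0.16
  dp [-2.0, 32.2, -0.1] roty 0.16
  tilt fix rotvec [-0.03  0.    0.21]
```

Request:
{"name": "move_arm", "arguments": {"deltas": [{"dp": [-4, 25, 0], "rotation": [0, 0.8, 0]}, {"dp": [-3, 35, 0], "rotation": [0, 0, 0]}, {"dp": [0, 38, 0], "rotation": [0, 0, 0]}, {"dp": [0, 35, 0], "rotation": [0, 0, 0]}, {"dp": [0, 18, 0], "rotation": [0, 0, 0]}]}}

```text
t: 28.63
eef_pos: [0.4929, 0.2488, 0.0643]
ee_rot: [-1.576, 0.006, -2.975]
force: [0.5, -0.9, -0.5]
width: 0.0336
```

```bash
python3 - <<'E'
from h import *
plan(.4934,.2455,.051,189.3,half=False,rmax=7.1)
E
```

```text
from [0.4929 0.2488 0.0643] yaw -170.46 tilt 0.43 D [  0.5  -3.3 -13.3] dyaw -0.24 n 1 q [ 0.82  0.32 -0.47 -0.   -0.78  0.92]
  dp [0.1, 13.3, 3.3] roty 0.24
  tilt fix rotvec [ 0.29  0.   -0.32]
```

Request:
{"name": "move_arm", "arguments": {"deltas": [{"dp": [0, 8, 2], "rotation": [0.3, 0, -0.3]}, {"dp": [0, 3, 0], "rotation": [0, 0, 0]}, {"dp": [0, 0, 0], "rotation": [0, 0, 0]}]}}

```text
t: 28.88
eef_pos: [0.4907, 0.243, 0.0473]
ee_rot: [-1.564, -0.009, -2.977]
force: [0.4, -0.2, -0.1]
width: 0.0337
```

Request:
{"name": "move_arm", "arguments": {"deltas": [{"dp": [0, 0, 0], "rotation": [0, 0, 0]}, {"dp": [0, 0, 0], "rotation": [0, 0, 0]}, {"dp": [0, -20, 0], "rotation": [0, 0, 0]}, {"dp": [0, -40, 0], "rotation": [0, 0, 0]}, {"dp": [0, -40, 0], "rotation": [0, 0, 0]}], "jaw": 120}}

```text
t: 29.3
eef_pos: [0.4899, 0.2418, 0.1477]
ee_rot: [-1.56, -0.016, -2.978]
force: [0.8, 1.1, -0.3]
width: 0.0464
```

Request:
{"name": "move_arm", "arguments": {"deltas": [{"dp": [20, -20, 0], "rotation": [0, 0, 0]}, {"dp": [30, -20, 0], "rotation": [0, 0, 0]}, {"dp": [30, 0, 0], "rotation": [0, 0, 0]}, {"dp": [0, 0, 0], "rotation": [0, 0, 0]}]}}

```text
t: 29.63
eef_pos: [0.4153, 0.2328, 0.2057]
ee_rot: [-1.574, 0.006, -2.979]
force: [-0.3, -1.0, -1.1]
width: 0.0461
```

```bash
python3 - <<'E'
from h import *
st();f=grab('wrist','w12.png')
C=cloud(f)
# lid top edge: yellow pixels
hsv=cv2.cvtColor(f['pixels'],cv2.COLOR_RGB2HSV);m=(hsv[...,0]>20)&(hsv[...,0]<32)&(hsv[...,1]>150)&(f['z_map']>0)&(C[...,0]>.5)
p=C[m];c,s=np.cos(np.radians(9.3)),np.sin(np.radians(9.3))
q=p-[.4866,.2869,0];x=c*q[:,0]+s*q[:,1];y=-s*q[:,0]+c*q[:,1]
print(len(p),np.percentile(p[:,2],[1,50,99]).round(3))
A=np.polyfit(p[:,2]-.044,x,1);print('x=a*h+b',A,'angle',np.pi/2+np.arctan(A[0]),'y range',np.percentile(y,[1,99]))
E
```

```text
{'t': 29.6333, 'q': [0.9268, 0.0382, -0.4476, 0.0016, -1.0786, 0.8056], 'eef_pos': [0.4153, 0.2328, 0.2057], 'ee_rot': [-1.5742, 0.0056, -2.9792], 'force': [-0.2722, -1.0002, -1.0878], 'moment': [-0.1389, 0.1531, 0.0316], 'width': 0.0461}
8206 [0.016 0.082 0.11 ]
x=a*h+b [0.36956737 0.04378556] angle 1.9247956617331505 y range [-0.0685604   0.07651108]
```

View pics/w12.png

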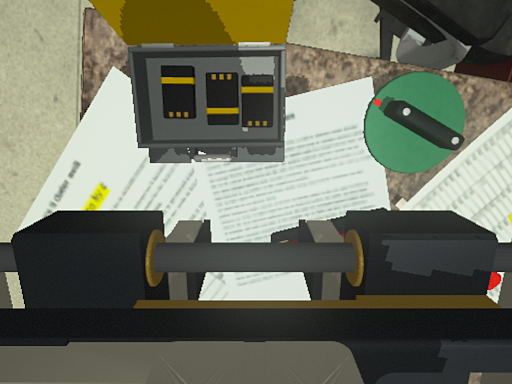

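```bash
python3 - <<'E'
from h import *
for n in('top','scene'):
    f=grab(n);C=cloud(f);c,s=np.cos(np.radians(9.3)),np.sin(np.radians(9.3))
    q=C-[.4866,.2869,0];x=c*q[...,0]+s*q[...,1];y=-s*q[...,0]+c*q[...,1];z=C[...,2]
    for x0 in np.arange(.04,.32,.04):
        r=[]
        for y0 in np.arange(-.2,.2,.04):
            m=(x>x0)&(x<x0+.04)&(y>y0)&(y<y0+.04)&(f['z_map']>0)
            r.append(round(float(z[m].max()),2) if m.sum()>3 else None)
        print(n,round(x0,2),r)
plan(.610,.307,.24,189.3,half=False)
E
```

```text
top 0.04 [None, 0.0, 0.0, 0.14, 0.16, 0.15, None, None, None, None]
top 0.08 [None, None, None, None, None, None, None, None, None, None]
top 0.12 [-0.06, None, None, None, None, None, None, None, None, None]
top 0.16 [-0.06, -0.06, -0.08, None, None, None, None, None, None, None]
top 0.2 [-0.06, -0.06, -0.06, -0.12, None, None, None, None, None, None]
top 0.24 [-0.07, -0.06, -0.12, -0.12, -0.15, None, None, None, None, None]
top 0.28 [0.09, -0.04, 0.06, -0.13, -0.16, -0.22, -0.77, -0.78, None, None]
top 0.32 [0.14, 0.17, 0.18, 0.31, 0.28, 0.25, -0.77, -0.78, None, None]
scene 0.04 [None, 0.0, 0.0, 0.14, 0.13, 0.11, 0.14, 0.04, 0.0, None]
scene 0.08 [None, None, None, None, None, None, None, None, -0.0, None]
scene 0.12 [-0.07, None, None, None, None, None, None, None, None, None]
scene 0.16 [-0.06, -0.07, -0.07, None, None, None, None, None, None, None]
scene 0.2 [-0.06, -0.06, -0.06, -0.13, None, None, None, None, None, None]
scene 0.24 [-0.07, -0.06, -0.12, -0.13, -0.16, None, None, None, None, None]
scene 0.28 [0.07, -0.02, 0.05, -0.14, -0.2, -0.23, None, None, None, None]
scene 0.32 [0.15, 0.17, 0.17, 0.31, 0.28, 0.2, None, None, None, None]
from [0.4186 0.2343 0.2049] yaw -170.64 tilt 0.38 D [191.4  72.7  35.1] dyaw -0.06 n 6 q [ 0.92  0.05 -0.44  0.   -1.08  0.81]
  dp [-33.4, -5.9, -6.8] roty 0.01
  dp [-33.4, -5.9, -6.8] roty 0.01
  dp [-33.4, -5.9, -6.8] roty 0.01
  dp [-33.4, -5.9, -6.8] roty 0.01
  dp [-33.4, -5.9, -6.8] roty 0.01
  dp [-33.4, -5.9, -6.8] roty 0.01
  tilt fix rotvec [ 0.11  0.   -0.36]
```

Request:
{"name": "move_arm", "arguments": {"deltas": [{"dp": [-20, -25, -7], "rotation": [0, 0, 0]}, {"dp": [-36, -25, -7], "rotation": [0, 0, 0]}, {"dp": [-38, 0, -7], "rotation": [0, 0, 0]}, {"dp": [-38, 0, -7], "rotation": [0, 0, 0]}, {"dp": [-38, 0, -7], "rotation": [0, 0, 0]}], "jaw": 255, "squeeze": 25}}

```text
t: 30.2
eef_pos: [0.5828, 0.2949, 0.259]
ee_rot: [-1.574, 0.007, -2.976]
force: [0.1, 0.8, 0.6]
width: 0.0189
```

```bash
python3 - <<'E'
from h import *
plan(.613,.3075,.24,189.3,half=False)
E
```

```text
from [0.5828 0.2949 0.259 ] yaw -170.5 tilt 0.41 D [ 30.2  12.6 -19. ] dyaw -0.2 n 1 q [ 0.77  0.3   0.    0.   -1.26  0.97]
  dp [-31.9, 19.0, -7.4] roty 0.2
  tilt fix rotvec [ 0.18  0.   -0.37]
```

Request:
{"name": "move_arm", "arguments": {"deltas": [{"dp": [-25, 0, -6], "rotation": [0, 0, 0]}, {"dp": [-10, 0, -2], "rotation": [0, 0, 0]}, {"dp": [0, 38, 0], "rotation": [0, 0, 0]}, {"dp": [0, 38, 0], "rotation": [0, 0, 0]}, {"dp": [0, 38, 0], "rotation": [0, 0, 0]}]}}

```text
t: 30.62
eef_pos: [0.6361, 0.3125, 0.1438]
ee_rot: [-1.575, 0.018, -2.981]
force: [0.8, 0.4, -0.9]
width: 0.0007
```

```bash
python3 - <<'E'
from h import *
plan(.613,.3075,.115,189.3,half=False)
s=st();q=np.array(s['eef_pos'])-[.4866,.2869,0];c,si=np.cos(np.radians(9.3)),np.sin(np.radians(9.3));print('case x,y',c*q[0]+si*q[1],-si*q[0]+c*q[1])
E
```

```text
from [0.6361 0.3125 0.1438] yaw -170.8 tilt 1.07 D [-23.1  -5.  -28.8] dyaw 0.1 n 1 q [ 0.73  0.46 -0.03  0.01 -1.06  0.99]
  dp [23.6, 28.8, 1.2] roty -0.1
  tilt fix rotvec [ 0.27  0.   -1.04]
{'t': 30.6167, 'q': [0.734, 0.4565, -0.0334, 0.0068, -1.0631, 0.9943], 'eef_pos': [0.6361, 0.3125, 0.1438], 'ee_rot': [-1.5755, 0.0181, -2.981], 'force': [0.7792, 0.4487, -0.8893], 'moment': [0.071, -0.0549, -0.0223], 'width': 0.0007}
case x,y 0.15163159935393744 0.0010900989686921173
```

Request:
{"name": "move_arm", "arguments": {"deltas": [{"dp": [0, 15, 0], "rotation": [0.3, 0, -1]}, {"dp": [15, 10, 0], "rotation": [0, 0, 0]}, {"dp": [15, 0, 0], "rotation": [0, 0, 0]}, {"dp": [12, 0, 0], "rotation": [0, 0, 0]}, {"dp": [10, 0, 0], "rotation": [0, 0, 0]}]}}

```text
t: 31.03
eef_pos: [0.5828, 0.2976, 0.0971]
ee_rot: [-1.556, -0.024, -2.988]
force: [-0.5, 0.3, -0.1]
width: 0.0006
```

Request:
{"name": "move_arm", "arguments": {"deltas": [{"dp": [8, 0, 0], "rotation": [0, 0, 0]}, {"dp": [8, 0, 0], "rotation": [0, 0, 0]}, {"dp": [8, 0, 0], "rotation": [0, 0, 0]}, {"dp": [8, 0, 0], "rotation": [0, 0, 0]}, {"dp": [8, 0, 0], "rotation": [0, 0, 0]}]}}

```text
t: 31.45
eef_pos: [0.5428, 0.291, 0.0976]
ee_rot: [-1.556, -0.022, -2.989]
force: [0.8, -0.6, 0.5]
width: 0.0004
```

```bash
cat >>h.py <<'E'
def case(p=None):
    s=arm.get_state();q=np.array(s['eef_pos'] if p is None else p)-[.4866,.2869,0];c,si=np.cos(np.radians(9.3)),np.sin(np.radians(9.3));print('case x,y',round(c*q[0]+si*q[1],4),round(-si*q[0]+c*q[1],4),'z',round(q[2],4),'F',np.round(s['force'],1))
E
python3 - <<'E'
from h import *
case();plan(.56,.3,.115,189.3,half=False)
grab('scene','s3.png');a=cv2.imread('pics/s3.png');cv2.imwrite('pics/s3a.png',cv2.resize(a[60:230,100:300],None,fx=3.5,fy=3.5))
E
```

```text
case x,y 0.0561 -0.005 z 0.0976 F [ 0.8 -0.6  0.5]
from [0.5428 0.291  0.0976] yaw -171.25 tilt 1.54 D [17.2  9.  17.4] dyaw 0.55 n 1 q [ 0.81  0.39 -0.26 -0.   -0.95  0.92]
  dp [-18.4, -17.4, -6.3] roty -0.55
  tilt fix rotvec [-0.85  0.01  1.28]
```

View pics/s3a.png

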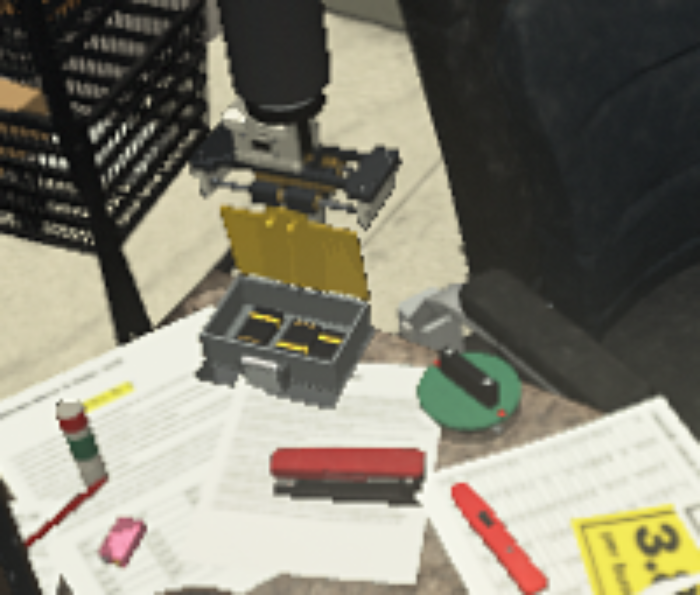

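Request:
{"name": "move_arm", "arguments": {"deltas": [{"dp": [8, -2, 0], "rotation": [0, 0, 0]}, {"dp": [8, -2, 0], "rotation": [0, 0, 0]}, {"dp": [8, -2, 0], "rotation": [0, 0, 0]}, {"dp": [8, -2, 0], "rotation": [0, 0, 0]}, {"dp": [8, -2, 0], "rotation": [0, 0, 0]}]}}

```text
t: 31.92
eef_pos: [0.4989, 0.2848, 0.1102]
ee_rot: [-1.557, -0.022, -2.989]
force: [0.8, 0.6, 0.0]
width: 0.0009
```

Request:
{"name": "move_arm", "arguments": {"deltas": [{"dp": [6, -20, 0], "rotation": [0, 0, 0]}, {"dp": [0, -38, 0], "rotation": [0, 0, 0]}, {"dp": [0, -38, 0], "rotation": [0, 0, 0]}, {"dp": [30, -10, 0], "rotation": [0, 0, 0]}, {"dp": [38, 0, 0], "rotation": [0, 0, 0]}]}}

```text
t: 32.33
eef_pos: [0.4244, 0.2741, 0.221]
ee_rot: [-1.553, -0.027, -2.991]
force: [-1.2, 1.4, 0.6]
width: 0.0006
```

```bash
python3 - <<'E'
from h import *
case();plan(.4866-.052*.987,.2869-.052*.162,.12,189.3,half=False)
grab('scene','s4.png');a=cv2.imread('pics/s4.png');cv2.imwrite('pics/s4a.png',cv2.resize(a[60:230,100:300],None,fx=3.5,fy=3.5))
E
```

```text
case x,y -0.0635 -0.0026 z 0.221 F [-1.2  1.4  0.6]
from [0.4244 0.2741 0.221 ] yaw -171.36 tilt 1.86 D [  10.9    4.4 -101. ] dyaw 0.66 n 3 q [ 0.96  0.1  -0.34 -0.01 -1.16  0.77]
  dp [-3.8, 33.7, -0.9] roty -0.22
  dp [-3.8, 33.7, -0.9] roty -0.22
  dp [-3.8, 33.7, -0.9] roty -0.22
  tilt fix rotvec [-1.02  0.01  1.55]
```

View pics/s4a.png

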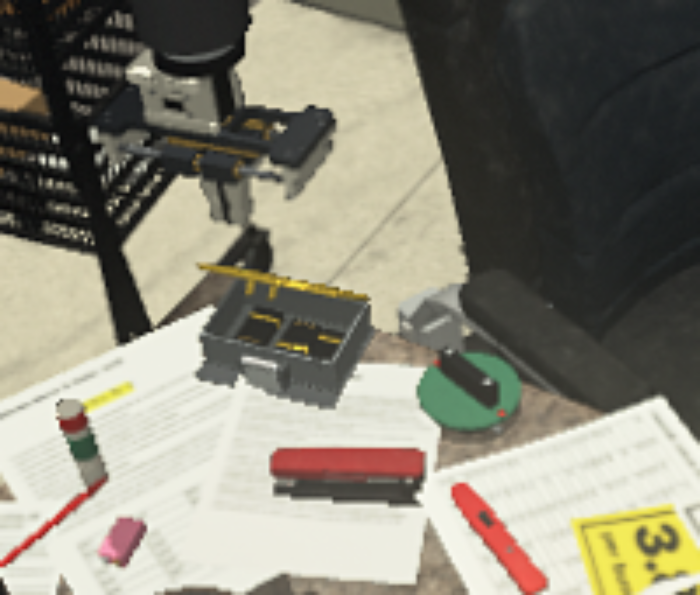

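Request:
{"name": "move_arm", "arguments": {"deltas": [{"dp": [-10, 20, -2], "rotation": [-1, -0.6, 1.5]}, {"dp": [-5, 20, 0], "rotation": [0, 0, 0]}, {"dp": [0, 20, 0], "rotation": [0, 0, 0]}, {"dp": [0, 20, 0], "rotation": [0, 0, 0]}, {"dp": [0, 10, 0], "rotation": [0, 0, 0]}]}}

```text
t: 32.8
eef_pos: [0.4287, 0.2775, 0.1357]
ee_rot: [-1.584, 0.009, -2.975]
force: [-0.4, -0.3, 0.2]
width: 0.0001
```

Request:
{"name": "move_arm", "arguments": {"deltas": [{"dp": [0, 0, 0], "rotation": [0, 0, 0]}, {"dp": [0, 0, 0], "rotation": [0, 0, 0]}, {"dp": [0, 0, 0], "rotation": [0, 0, 0]}, {"dp": [0, 0, 0], "rotation": [0, 0, 0]}, {"dp": [0, 0, 0], "rotation": [0, 0, 0]}]}}

```text
t: 33.22
eef_pos: [0.4264, 0.2764, 0.1357]
ee_rot: [-1.583, 0.007, -2.974]
force: [-0.6, 0.2, 0.2]
width: 0.0007
```

Request:
{"name": "move_arm", "arguments": {"deltas": [{"dp": [0, 0, 0], "rotation": [0, 0, 0]}, {"dp": [0, 0, 0], "rotation": [0, 0, 0]}, {"dp": [0, 0, 0], "rotation": [0, 0, 0]}, {"dp": [0, 0, 0], "rotation": [0, 0, 0]}, {"dp": [0, 0, 0], "rotation": [0, 0, 0]}]}}

```text
t: 33.63
eef_pos: [0.4273, 0.2774, 0.1379]
ee_rot: [-1.585, 0.01, -2.975]
force: [0.2, 1.0, -0.8]
width: 0.0005
```

```bash
python3 - <<'E'
from h import *
case();plan(.4866-.046*.987,.2869-.046*.162,.07,189.3,half=False)
grab('scene','s5.png');a=cv2.imread('pics/s5.png');cv2.imwrite('pics/s5a.png',cv2.resize(a[60:230,100:300],None,fx=3.5,fy=3.5))
E
```

```text
case x,y -0.0601 0.0002 z 0.1379 F [ 0.2  1.  -0.8]
from [0.4273 0.2774 0.1379] yaw -170.43 tilt 1.0 D [ 13.9   2.1 -67.9] dyaw -0.27 n 2 q [ 0.96  0.16 -0.48 -0.   -0.91  0.78]
  dp [-7.0, 33.9, 0.1] roty 0.14
  dp [-7.0, 33.9, 0.1] roty 0.14
  tilt fix rotvec [ 0.83  0.   -0.56]
```

View pics/s5a.png

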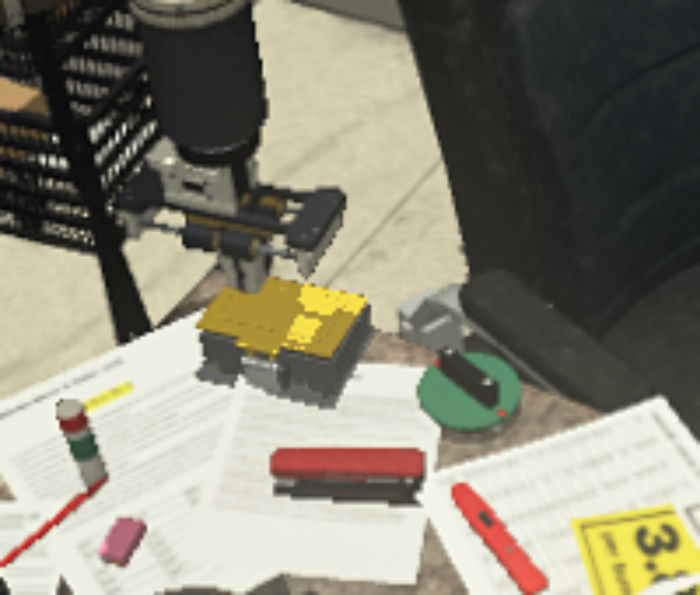

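Lid has sunk onto the catch. Press down at its edge.

Request:
{"name": "move_arm", "arguments": {"deltas": [{"dp": [-7, 20, 0], "rotation": [0.8, 0, -0.5]}, {"dp": [-7, 25, 0], "rotation": [0, 0, 0]}, {"dp": [0, 15, 0], "rotation": [0, 0, 0]}, {"dp": [0, 8, 0], "rotation": [0, 0, 0]}, {"dp": [0, 0, 0], "rotation": [0, 0, 0]}]}}

```text
t: 34.1
eef_pos: [0.4431, 0.2815, 0.0692]
ee_rot: [-1.574, 0.004, -2.974]
force: [-0.9, -0.9, -0.2]
width: 0.0003
```

```bash
python3 - <<'E'
from h import *
case()
E
```

```text
case x,y -0.0438 0.0017 z 0.0692 F [-0.9 -0.9 -0.2]
```

Request:
{"name": "move_arm", "arguments": {"deltas": [{"dp": [1, 5, 0], "rotation": [0, 0, 0]}, {"dp": [0, 5, 0], "rotation": [0, 0, 0]}, {"dp": [0, 4, 0], "rotation": [0, 0, 0]}]}}

```text
t: 34.35
eef_pos: [0.4424, 0.2818, 0.0562]
ee_rot: [-1.574, 0.005, -2.974]
force: [-4.0, -1.3, 4.5]
width: 0.0003
```

Request:
{"name": "move_arm", "arguments": {"deltas": [{"dp": [0, 3, 0], "rotation": [0, 0, 0]}, {"dp": [0, 3, 0], "rotation": [0, 0, 0]}, {"dp": [0, 3, 0], "rotation": [0, 0, 0]}]}}

```text
t: 34.6
eef_pos: [0.4425, 0.2822, 0.0495]
ee_rot: [-1.575, 0.007, -2.972]
force: [-17.9, -6.6, 49.0]
width: 0.0005
```

Request:
{"name": "move_arm", "arguments": {"deltas": [{"dp": [0, -10, 0], "rotation": [0, 0, 0]}, {"dp": [0, -30, 0], "rotation": [0, 0, 0]}, {"dp": [0, -40, 0], "rotation": [0, 0, 0]}, {"dp": [30, -40, 0], "rotation": [0, 0, 0]}, {"dp": [20, -10, 0], "rotation": [0, 0, 0]}]}}

```text
t: 35.02
eef_pos: [0.3988, 0.2744, 0.1761]
ee_rot: [-1.572, 0.006, -2.973]
force: [-0.8, 1.0, 0.5]
width: 0.0003
```

```bash
python3 - <<'E'
from h import *
st();f=grab('wrist','w13.png');C=cloud(f)
hsv=cv2.cvtColor(f['pixels'],cv2.COLOR_RGB2HSV);m=(hsv[...,0]>20)&(hsv[...,0]<32)&(hsv[...,1]>150)&(f['z_map']>0)&(C[...,0]>.42)&(C[...,2]>.03)
p=C[m];c,s=np.cos(np.radians(9.3)),np.sin(np.radians(9.3))
q=p-[.4866,.2869,0];x=c*q[:,0]+s*q[:,1];k=(x>-.05)&(x<.045)&(p[:,2]<.08)
A=np.polyfit(x[k],p[k,2],1);print(len(p),'slope',A,'z at edge',np.polyval(A,-.05),'z hinge',np.polyval(A,.048))
E
```

```text
{'t': 35.0167, 'q': [1.0132, 0.0799, -0.4771, 0.0043, -1.0088, 0.7239], 'eef_pos': [0.3988, 0.2744, 0.1761], 'ee_rot': [-1.5721, 0.0061, -2.9729], 'force': [-0.7838, 1.0489, 0.5294], 'moment': [0.0338, 0.0636, -0.0268], 'width': 0.0003}
23764 slope [0.00248512 0.05115208] z at edge 0.05102782268412063 z hinge 0.051271363972634196
```

View pics/w13.png

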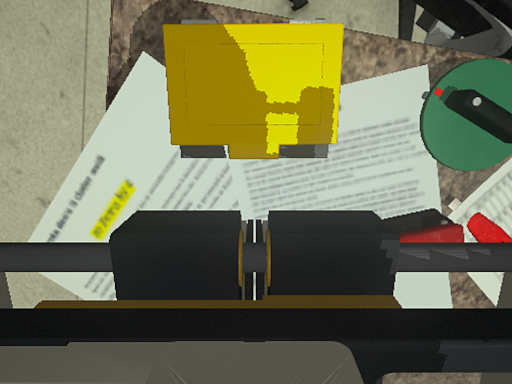

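```bash
python3 - <<'E'
from h import *
f=grab('top');print(cl(f,.5129,-.4174,z0=.006,r=.07))
plan(.517,-.40,.2,83,half=False)
E
```

```text
n 119 zmed 0.0159
[([373.0, 169.0], 0.514, -0.4175, 42.6, 29.2, 87.9)]
from [0.3972 0.274  0.175 ] yaw -170.25 tilt 0.36 D [ 119.8 -674.    25. ] dyaw -106.75 n 18 q [ 1.01  0.08 -0.48  0.   -1.01  0.72]
  dp [-0.2, -1.4, 38.0] roty 5.93
  dp [-4.1, -1.4, 37.8] roty 5.93
  dp [-8.0, -1.4, 37.2] roty 5.93
  dp [-11.8, -1.4, 36.1] roty 5.93
  dp [-15.5, -1.4, 34.7] roty 5.93
  dp [-19.0, -1.4, 32.9] roty 5.93
  dp [-22.3, -1.4, 30.8] roty 5.93
  dp [-25.4, -1.4, 28.3] roty 5.93
  dp [-28.2, -1.4, 25.6] roty 5.93
  dp [-30.7, -1.4, 22.5] roty 5.93
  dp [-32.8, -1.4, 19.2] roty 5.93
  dp [-34.6, -1.4, 15.7] roty 5.93
  dp [-36.1, -1.4, 12.1] roty 5.93
  dp [-37.1, -1.4, 8.3] roty 5.93
  dp [-37.8, -1.4, 4.4] roty 5.93
  dp [-38.0, -1.4, 0.5] roty 5.93
  dp [-37.9, -1.4, -3.5] roty 5.93
  dp [-37.3, -1.4, -7.4] roty 5.93
  tilt fix rotvec [ 0.14  0.   -0.33]
```

Request:
{"name": "move_arm", "arguments": {"deltas": [{"dp": [0, -8, 38], "rotation": [0, 6, 0]}, {"dp": [-4, -8, 38], "rotation": [0, 6, 0]}, {"dp": [-8, -8, 37], "rotation": [0, 6, 0]}, {"dp": [-12, -4, 36], "rotation": [0, 6, 0]}, {"dp": [-16, 0, 35], "rotation": [0, 6, 0]}], "jaw": 120}}

```text
t: 35.53
eef_pos: [0.4314, 0.0872, 0.2036]
ee_rot: [-1.582, 0.007, 2.783]
force: [2.3, -0.2, -0.1]
width: 0.0281
```

Request:
{"name": "move_arm", "arguments": {"deltas": [{"dp": [-19, 0, 33], "rotation": [0, 6, 0]}, {"dp": [-22, 0, 31], "rotation": [0, 6, 0]}, {"dp": [-25, 0, 28], "rotation": [0, 6, 0]}, {"dp": [-28, 0, 26], "rotation": [0, 6, 0]}, {"dp": [-31, 0, 23], "rotation": [0, 6, 0]}]}}

```text
t: 35.95
eef_pos: [0.4607, -0.1104, 0.2021]
ee_rot: [-1.589, 0.002, 2.235]
force: [1.4, 1.2, 0.7]
width: 0.0462
```

Request:
{"name": "move_arm", "arguments": {"deltas": [{"dp": [-33, 0, 19], "rotation": [0, 6, 0]}, {"dp": [-35, 0, 16], "rotation": [0, 6, 0]}, {"dp": [-36, 0, 12], "rotation": [0, 6, 0]}, {"dp": [-37, 0, 8], "rotation": [0, 6, 0]}, {"dp": [-38, 0, 4], "rotation": [0, 6, 0]}]}}

```text
t: 36.37
eef_pos: [0.4851, -0.3113, 0.1981]
ee_rot: [-1.588, -0.007, 1.685]
force: [0.9, 1.0, 0.9]
width: 0.0463
```

```bash
python3 - <<'E'
from h import *
plan(.517,-.40,.13,83,half=False)
f=grab('wrist','w14.png');print(cl(f,.517,-.423))
E
```

```text
from [ 0.4851 -0.3113  0.1981] yaw 96.55 tilt 1.07 D [ 31.9 -88.7 -68.1] dyaw -13.55 n 3 q [-0.24  0.21 -0.25 -0.01 -1.09  0.36]
  dp [-30.6, 22.7, -7.2] roty 4.52
  dp [-29.9, 22.7, -9.6] roty 4.52
  dp [-29.1, 22.7, -11.9] roty 4.52
  tilt fix rotvec [ 0.99 -0.    0.42]
n 1324 zmed 0.0174
[([242.0, 56.0], 0.5152, -0.4229, 47.7, 26.8, 82.7)]
```

Request:
{"name": "move_arm", "arguments": {"deltas": [{"dp": [-30, 0, -7], "rotation": [1, 4.5, 0.4]}, {"dp": [-30, 10, -9], "rotation": [0, 4.5, 0]}, {"dp": [-30, 30, -12], "rotation": [0, 4.5, 0]}, {"dp": [-15, 30, -6], "rotation": [0, 0, 0]}, {"dp": [0, 15, 0], "rotation": [0, 0, 0]}]}}

```text
t: 36.83
eef_pos: [0.5207, -0.4325, 0.1117]
ee_rot: [-1.575, 0.005, 1.42]
force: [-0.7, 1.2, 0.1]
width: 0.0464
```

```bash
python3 - <<'E'
from h import *
f=grab('wrist','w15.png');print(cl(f,.517,-.423))
plan(.5165,-.423,.005,82.7,half=False)
E
```

```text
n 1734 zmed 0.0176
[([264.0, 198.0], 0.5154, -0.4249, 48.9, 25.9, 82.5)]
from [ 0.5191 -0.4307  0.1088] yaw 81.33 tilt 0.15 D [  -2.6    7.7 -103.8] dyaw 1.37 n 3 q [-0.4   0.45 -0.14  0.   -0.99  0.25]
  dp [2.4, 34.6, 1.3] roty -0.46
  dp [2.4, 34.6, 1.2] roty -0.46
  dp [2.4, 34.6, 1.2] roty -0.46
  tilt fix rotvec [-0.02 -0.   -0.15]
```

Request:
{"name": "move_arm", "arguments": {"deltas": [{"dp": [5, 25, 3], "rotation": [0, -1.2, 0]}, {"dp": [0, 30, 1], "rotation": [0, 0, 0]}, {"dp": [0, 25, 0], "rotation": [0, 0, 0]}, {"dp": [0, 15, 0], "rotation": [0, 0, 0]}, {"dp": [0, 0, 0], "rotation": [0, 0, 0]}]}}

```text
t: 37.3
eef_pos: [0.5155, -0.4264, 0.0083]
ee_rot: [-1.569, 0.003, 1.442]
force: [0.1, 0.3, 0.4]
width: 0.0462
```

```bash
python3 - <<'E'
from h import *
plan(.5155,-.4245,.005,82.5,half=False)
E
```

```text
from [ 0.5155 -0.4264  0.0083] yaw 82.64 tilt 0.21 D [-0.   1.9 -3.3] dyaw -0.14 n 1 q [-0.4   0.55 -0.24  0.   -0.79  0.27]
  dp [1.9, 3.3, 0.3] roty 0.14
  tilt fix rotvec [-0.12 -0.   -0.18]
```

Request:
{"name": "move_arm", "arguments": {"deltas": [{"dp": [2, 3, 0], "rotation": [0, 0, 0]}, {"dp": [0, 0, 0], "rotation": [0, 0, 0]}, {"dp": [0, 0, 0], "rotation": [0, 0, 0]}, {"dp": [0, 0, 0], "rotation": [0, 0, 0]}, {"dp": [0, 0, 0], "rotation": [0, 0, 0]}], "jaw": 255, "squeeze": 25}}

```text
t: 37.72
eef_pos: [0.5183, -0.4246, 0.0091]
ee_rot: [-1.572, 0.005, 1.445]
force: [0.1, 0.4, -0.6]
width: 0.0263
```

Request:
{"name": "move_arm", "arguments": {"deltas": [{"dp": [0, 0, 0], "rotation": [0, 0, 0]}, {"dp": [0, -20, 0], "rotation": [0, 0, 0]}, {"dp": [0, -40, 0], "rotation": [0, 0, 0]}, {"dp": [0, -40, 0], "rotation": [0, 0, 0]}, {"dp": [0, -40, 0], "rotation": [0, 0, 0]}]}}

```text
t: 38.13
eef_pos: [0.5136, -0.4213, 0.1462]
ee_rot: [-1.559, -0.001, 1.444]
force: [1.6, -0.3, 0.3]
width: 0.0268
```

```bash
python3 - <<'E'
from h import *
st();plan(.482,-.248,.19,82.5,half=False)
E
```

```text
{'t': 38.1333, 'q': [-0.3927, 0.4037, -0.1111, 0.0027, -1.0676, 0.2644], 'eef_pos': [0.5136, -0.4213, 0.1462], 'ee_rot': [-1.559, -0.0008, 1.4438], 'force': [1.6374, -0.3336, 0.267], 'moment': [-0.0082, -0.2578, 0.003], 'width': 0.0268}
from [ 0.5136 -0.4213  0.1462] yaw 82.72 tilt 0.68 D [-31.6 173.3  43.8] dyaw -0.22 n 5 q [-0.39  0.4  -0.11  0.   -1.07  0.26]
  dp [33.6, -8.8, 10.7] roty 0.04
  dp [33.6, -8.8, 10.7] roty 0.04
  dp [33.6, -8.8, 10.7] roty 0.04
  dp [33.6, -8.8, 10.7] roty 0.04
  dp [33.5, -8.8, 10.8] roty 0.04
  tilt fix rotvec [-0.68  0.    0.04]
```

Request:
{"name": "move_arm", "arguments": {"deltas": [{"dp": [25, -20, 8], "rotation": [-0.7, 0, 0]}, {"dp": [35, -20, 11], "rotation": [0, 0, 0]}, {"dp": [38, 0, 12], "rotation": [0, 0, 0]}, {"dp": [38, 0, 12], "rotation": [0, 0, 0]}, {"dp": [25, 0, 8], "rotation": [0, 0, 0]}]}}

```text
t: 38.55
eef_pos: [0.4881, -0.2579, 0.2017]
ee_rot: [-1.595, 0.006, 1.438]
force: [0.8, -0.1, -0.9]
width: 0.0259
```

```bash
python3 - <<'E'
from h import *
plan(.482,-.248,.109,82.5,half=False)
E
```

```text
from [ 0.4881 -0.2579  0.2017] yaw 82.37 tilt 1.44 D [ -6.1   9.9 -92.7] dyaw 0.13 n 3 q [-0.13  0.16 -0.32  0.01 -1.07 -0.01]
  dp [3.0, 30.9, 2.5] roty -0.04
  dp [3.0, 30.9, 2.4] roty -0.04
  dp [3.0, 30.9, 2.4] roty -0.04
  tilt fix rotvec [ 1.4   0.   -0.37]
```

Request:
{"name": "move_arm", "arguments": {"deltas": [{"dp": [5, 15, 5], "rotation": [1.4, 0, -0.4]}, {"dp": [2, 30, 2], "rotation": [0, 0, 0]}, {"dp": [0, 25, 0], "rotation": [0, 0, 0]}, {"dp": [0, 15, 0], "rotation": [0, 0, 0]}, {"dp": [0, 0, 0], "rotation": [0, 0, 0]}]}}

```text
t: 38.97
eef_pos: [0.4842, -0.2446, 0.1212]
ee_rot: [-1.585, -0.002, 1.445]
force: [-1.8, -0.9, -0.6]
width: 0.0265
```

```bash
python3 - <<'E'
from h import *
plan(.482,-.248,.109,82.5,half=False)
E
```

```text
from [ 0.4842 -0.2446  0.1212] yaw 82.78 tilt 0.81 D [ -2.2  -3.4 -12.2] dyaw -0.28 n 1 q [-0.11  0.23 -0.43 -0.   -0.89 -0.02]
  dp [-3.7, 12.2, 1.7] roty 0.28
  tilt fix rotvec [ 0.81 -0.    0.1 ]
```

Request:
{"name": "move_arm", "arguments": {"deltas": [{"dp": [-3, 8, 2], "rotation": [0.8, 0, 0]}, {"dp": [0, 4, 0], "rotation": [0, 0, 0]}, {"dp": [0, 0, 0], "rotation": [0, 0, 0]}]}}

```text
t: 39.22
eef_pos: [0.4824, -0.2483, 0.1097]
ee_rot: [-1.57, -0.001, 1.445]
force: [-0.1, 0.7, -1.2]
width: 0.0263
```

```bash
python3 - <<'E'
from h import *
plan(.482,-.248,.109,82.5,half=False)
E
```

```text
from [ 0.4824 -0.2483  0.1097] yaw 82.78 tilt 0.08 D [-0.4  0.3 -0.7] dyaw -0.28 n 1 q [-0.11  0.25 -0.44 -0.   -0.89 -0.01]
  dp [0.2, 0.7, 0.5] roty 0.28
  tilt fix rotvec [-0.02  0.    0.08]
```

Request:
{"name": "move_arm", "arguments": {"deltas": [{"dp": [0, 0, 0], "rotation": [0, 0, 0]}, {"dp": [0, 0, 0], "rotation": [0, 0, 0]}, {"dp": [0, -20, 0], "rotation": [0, 0, 0]}, {"dp": [0, -40, 0], "rotation": [0, 0, 0]}, {"dp": [0, -40, 0], "rotation": [0, 0, 0]}], "jaw": 130}}

```text
t: 39.63
eef_pos: [0.4788, -0.2484, 0.2067]
ee_rot: [-1.558, -0.003, 1.442]
force: [1.0, -1.0, 0.5]
width: 0.0428
```

Request:
{"name": "move_arm", "arguments": {"deltas": [{"dp": [20, -10, -5], "rotation": [0, 0, 0]}, {"dp": [30, 0, 5], "rotation": [0, 0, 0]}, {"dp": [25, 0, 5], "rotation": [0, 0, 0]}, {"dp": [0, 0, 0], "rotation": [0, 0, 0]}]}}

```text
t: 39.97
eef_pos: [0.4895, -0.1743, 0.2313]
ee_rot: [-1.579, -0.001, 1.439]
force: [-0.1, 0.0, 0.1]
width: 0.0431
```

```bash
python3 - <<'E'
from h import *
st();f=grab('wrist','w16.png');grab('top','t5.png')
C=cloud(f);m=(np.hypot(C[...,0]-.482,C[...,1]+.248)<.034)&(f['z_map']>0);print(np.percentile(C[m][:,2],[5,25,50,75,95,99]).round(3))
E
```

```text
{'t': 39.9667, 'q': [0.0362, 0.0932, -0.3255, 0.0002, -1.1434, -0.1683], 'eef_pos': [0.4895, -0.1743, 0.2313], 'ee_rot': [-1.5794, -0.0013, 1.4387], 'force': [-0.0523, 0.0001, 0.0646], 'moment': [0.0864, 0.0413, -0.0041], 'width': 0.0431}
[0.006 0.007 0.042 0.059 0.06  0.061]
```

View pics/w16.png

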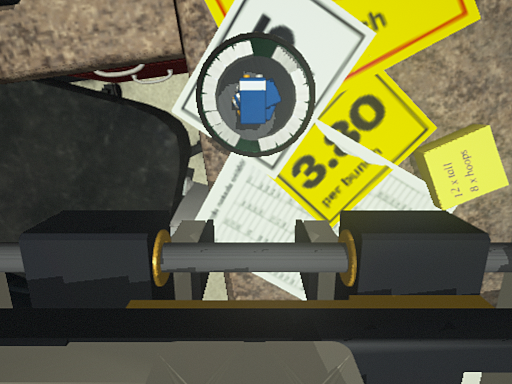

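View pics/t5.png

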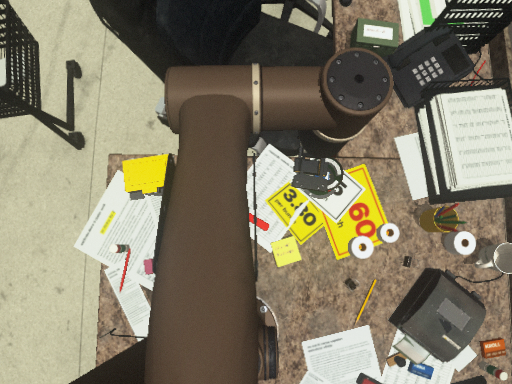

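```bash
python3 - <<'E'
from h import *
f=grab('wrist')
a=cv2.cvtColor(f['pixels'],cv2.COLOR_RGB2BGR)
cv2.imwrite('pics/w16a.png',cv2.resize(a[25:165,190:325],None,fx=4.2,fy=4.2,interpolation=cv2.INTER_CUBIC))
E
```

```text
(no output)
```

View pics/w16a.png

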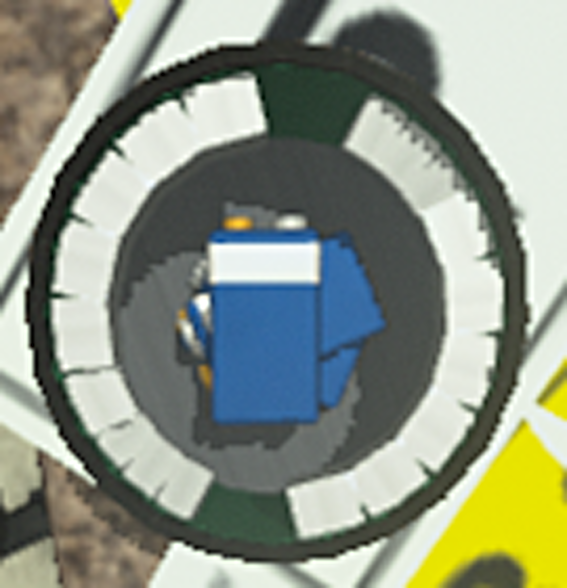

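```bash
python3 - <<'E'
from h import *
f=grab('wrist');Z=lambda p:np.array(p)/4.2+[190,25]
e=Z([(28,300),(526,300),(280,42),(275,561),(110,110),(455,122),(450,490),(100,480)])
w=onplane(f,e,.104)[:,:2]
A=np.c_[2*w,np.ones(len(w))];s=np.linalg.lstsq(A,(w**2).sum(1),rcond=None)[0];r=np.sqrt(s[2]+s[:2]@s[:2]);print('centre',s[:2].round(4),'r',r.round(4))
c=s[:2]
for n,pts in {'T':[(255,78),(267,130),(378,98),(345,145)],'B':[(190,517),(212,488),(298,538),(288,490)]}.items():
    q=onplane(f,Z(pts),.096)[:,:2]-c;print(n,np.degrees(np.arctan2(q[:,1],q[:,0])).round(1),np.hypot(*q.T).round(4))
# mask-based seal: dark low saturation ring depth ~.104
C=cloud(f);m=(np.abs(C[...,2]-0.104)<0.003)&(np.hypot(C[...,0]-.482,C[...,1]+.25)<.07);p=C[m]
print(len(p),cv2.minEnclosingCircle((p[:,:2]*1000).astype(np.float32)),p.mean(0))
# lid now
plan(.495,.08,.2,150)
E
```

```text
centre [ 0.4806 -0.2489] r 0.0513
T [ -91.9  -94.2 -123.3 -120. ] [0.0466 0.0366 0.0472 0.0364]
B [58.3 61.1 88.  86.1] [0.0471 0.0393 0.0478 0.0371]
1975 ((481.3685607910156, -248.93698120117188), 52.454444885253906) [ 0.4809498  -0.25257644  0.10393779]
from [ 0.489  -0.177   0.2298] yaw 82.37 tilt 0.32 D [  6.  257.  -29.8] dyaw 67.63 n 10 q [ 0.03  0.1  -0.33  0.   -1.14 -0.16]
  dp [25.5, 3.0, 2.8] roty -6.76
  dp [25.7, 3.0, -0.2] roty -6.76
  dp [25.5, 3.0, -3.2] roty -6.76
  dp [24.9, 3.0, -6.2] roty -6.76
  dp [24.0, 3.0, -9.1] roty -6.76
  dp [22.8, 3.0, -11.9] roty -6.76
  dp [21.2, 3.0, -14.5] roty -6.76
  dp [19.4, 3.0, -16.9] roty -6.76
  dp [17.3, 3.0, -19.0] roty -6.76
  dp [14.9, 3.0, -20.9] roty -6.76
  tilt fix rotvec [ 0.32 -0.    0.02]
```

Request:
{"name": "move_arm", "arguments": {"deltas": [{"dp": [36, 0, 0], "rotation": [0, 1.5, 0]}, {"dp": [38, 0, 1], "rotation": [0, 1.5, 0]}, {"dp": [38, 0, 2], "rotation": [0, 1.5, 0]}, {"dp": [38, 0, 3], "rotation": [0, 1.5, 0]}, {"dp": [38, 0, 4], "rotation": [0, 1.5, 0]}], "jaw": 100}}

```text
t: 40.58
eef_pos: [0.5147, 0.0054, 0.2281]
ee_rot: [-1.573, 0.002, 1.285]
force: [0.9, -0.8, -0.7]
width: 0.053
```

Request:
{"name": "move_arm", "arguments": {"deltas": [{"dp": [36, 0, 5], "rotation": [0, 1, 0]}, {"dp": [20, 0, 5], "rotation": [0, 0, 0]}, {"dp": [0, 0, 0], "rotation": [0, 0, 0]}]}}

```text
t: 40.83
eef_pos: [0.523, 0.0675, 0.2268]
ee_rot: [-1.572, 0.003, 1.265]
force: [0.7, -0.1, -0.6]
width: 0.0535
```

```bash
python3 - <<'E'
from h import *
plan(.495,.08,.2,72)
f=grab('wrist','w17.png');a=cv2.imread('pics/w17.png')
P=f['pixels'];hsv=cv2.cvtColor(P,cv2.COLOR_RGB2HSV);H,S,V=[hsv[...,i].astype(int) for i in range(3)]
C=cloud(f);m=(np.hypot(C[...,0]-.495,C[...,1]-.08)<.06)&(C[...,2]>.055)&(C[...,2]<.072)&(f['z_map']>0)
print(m.sum(),np.median(C[m][:,2]),rectw(f,m,.062))
m2=(np.hypot(C[...,0]-.495,C[...,1]-.08)<.07)&(C[...,2]>.025)&(C[...,2]<.04)&(f['z_map']>0)
print(np.median(C[m2][:,2]),rectw(f,m2,.032))
print('red',rectw(f,((H<6)|(H>174))&(S>150)&(V>120)&(np.hypot(C[...,0]-.495,C[...,1]-.08)<.07),.032))
E
```

```text
from [0.523  0.0675 0.2268] yaw 72.48 tilt 0.21 D [-28.   12.5 -26.8] dyaw -0.48 n 2 q [ 0.5   0.11 -0.31  0.   -1.14 -0.81]
  dp [1.8, 13.4, 15.2] roty 0.24
  dp [1.7, 13.4, 15.2] roty 0.24
  tilt fix rotvec [ 0.09  0.   -0.19]
1065 0.061701031636432035 [([286.0, 173.0], 0.494, 0.0775, 74.7, 16.1, 70.9)]
0.03207728733641868 [([283.0, 167.0], 0.4938, 0.0776, 102.5, 101.5, -17.5)]
red [([281.0, 210.0], 0.5098, 0.1238, 4.7, 1.2, -17.5), ([285.0, 128.0], 0.479, 0.0342, 5.5, 4.4, 73.8)]
```

View pics/w17.png

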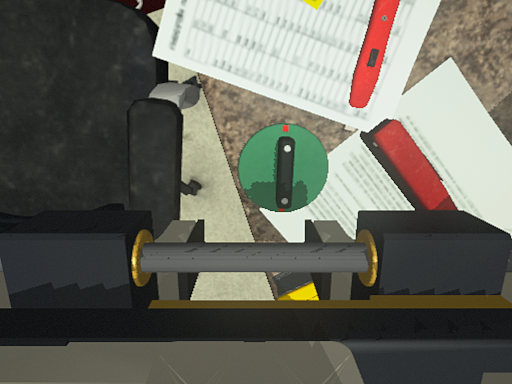

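```bash
python3 - <<'E'
from h import *
plan(.494,.0776,.1,71)
E
```

```text
from [0.5227 0.0663 0.2266] yaw 72.48 tilt 0.23 D [ -28.7   11.3 -126.6] dyaw -1.48 n 4 q [ 0.5   0.11 -0.31  0.   -1.14 -0.81]
  dp [0.5, 31.6, 7.7] roty 0.37
  dp [0.5, 31.6, 7.7] roty 0.37
  dp [0.4, 31.6, 7.7] roty 0.37
  dp [0.4, 31.6, 7.7] roty 0.37
  tilt fix rotvec [ 0.07  0.   -0.22]
```

Request:
{"name": "move_arm", "arguments": {"deltas": [{"dp": [1, 25, 12], "rotation": [0, 1, 0]}, {"dp": [1, 35, 12], "rotation": [0, 0.5, 0]}, {"dp": [0, 30, 5], "rotation": [0, 0, 0]}, {"dp": [0, 20, 0], "rotation": [0, 0, 0]}, {"dp": [0, 0, 0], "rotation": [0, 0, 0]}]}}

```text
t: 41.3
eef_pos: [0.4971, 0.0718, 0.1136]
ee_rot: [-1.575, 0.003, 1.233]
force: [-0.7, -0.5, -0.0]
width: 0.0535
```

```bash
python3 - <<'E'
from h import *
plan(.494,.0776,.037,71)
f=grab('wrist');C=cloud(f);m=(np.hypot(C[...,0]-.495,C[...,1]-.08)<.06)&(C[...,2]>.055)&(C[...,2]<.072)&(f['z_map']>0)
print(m.sum(),np.median(C[m][:,2]),rectw(f,m,.062))
E
```

```text
from [0.4971 0.0718 0.1136] yaw 70.66 tilt 0.29 D [ -3.1   5.8 -76.6] dyaw 0.34 n 2 q [ 0.54  0.18 -0.52  0.01 -0.87 -0.88]
  dp [2.2, 38.3, 2.4] roty -0.17
  dp [2.2, 38.3, 2.4] roty -0.17
  tilt fix rotvec [ 0.23  0.   -0.18]
1883 0.0617904888795526 [([264.0, 200.0], 0.4912, 0.0698, 60.8, 15.5, 71.6)]
```

Request:
{"name": "move_arm", "arguments": {"deltas": [{"dp": [4, 20, 4], "rotation": [0.2, 0, -0.2]}, {"dp": [1, 25, 1], "rotation": [0, 0, 0]}, {"dp": [0, 18, 0], "rotation": [0, 0, 0]}, {"dp": [0, 5, 0], "rotation": [0, 0, 0]}, {"dp": [0, 0, 0], "rotation": [0, 0, 0]}]}}

```text
t: 41.77
eef_pos: [0.5021, 0.0762, 0.0526]
ee_rot: [-1.581, -0.007, 1.23]
force: [0.6, -0.7, -0.3]
width: 0.0533
```

```bash
python3 - <<'E'
from h import *
plan(.4938,.0774,.037,71);st()
E
```

```text
from [0.5021 0.0762 0.0526] yaw 70.48 tilt 0.68 D [ -8.3   1.2 -15.6] dyaw 0.52 n 1 q [ 0.54  0.27 -0.58  0.01 -0.71 -0.89]
  dp [-1.6, 15.6, 8.2] roty -0.52
  tilt fix rotvec [ 0.56 -0.    0.38]
{'t': 41.7667, 'q': [0.5405, 0.2683, -0.5839, 0.0052, -0.7074, -0.8852], 'eef_pos': [0.5021, 0.0762, 0.0526], 'ee_rot': [-1.5806, -0.0066, 1.23], 'force': [0.6116, -0.6606, -0.26], 'moment': [0.028, -0.0675, 0.0675], 'width': 0.0533}
```

Request:
{"name": "move_arm", "arguments": {"deltas": [{"dp": [-1, 3, 8], "rotation": [0.5, -0.5, 0.3]}, {"dp": [0, 7, 2], "rotation": [0, 0, 0]}, {"dp": [0, 5, 0], "rotation": [0, 0, 0]}, {"dp": [0, 0, 0], "rotation": [0, 0, 0]}]}}

```text
t: 42.1
eef_pos: [0.4948, 0.079, 0.041]
ee_rot: [-1.576, -0.005, 1.239]
force: [0.2, 0.8, -1.2]
width: 0.0533
```

```bash
python3 - <<'E'
from h import *
plan(.4938,.0774,.037,71);st()
E
```

```text
from [0.4948 0.079  0.041 ] yaw 70.97 tilt 0.41 D [-1.  -1.6 -4. ] dyaw 0.03 n 1 q [ 0.55  0.28 -0.6   0.   -0.68 -0.88]
  dp [-1.9, 4.0, 0.4] roty -0.03
  tilt fix rotvec [ 0.28 -0.    0.3 ]
{'t': 42.1, 'q': [0.5516, 0.2791, -0.6041, 0.0008, -0.6805, -0.8843], 'eef_pos': [0.4948, 0.079, 0.041], 'ee_rot': [-1.5758, -0.0053, 1.2387], 'force': [0.164, 0.8424, -1.1957], 'moment': [0.0277, -0.036, 0.0475], 'width': 0.0533}
```

Request:
{"name": "move_arm", "arguments": {"deltas": [{"dp": [-2, 4, 0], "rotation": [0.3, 0, 0.3]}, {"dp": [0, 0, 0], "rotation": [0, 0, 0]}]}}

```text
t: 42.27
eef_pos: [0.4945, 0.0774, 0.0375]
ee_rot: [-1.571, -0.001, 1.24]
force: [-0.7, 0.2, -0.2]
width: 0.0534
```

Request:
{"name": "move_arm", "arguments": {"deltas": [{"dp": [0, 0, 0], "rotation": [0, 0, 0]}, {"dp": [0, 0, 0], "rotation": [0, 0, 0]}, {"dp": [0, 0, 0], "rotation": [0, 0, 0]}, {"dp": [0, 0, 0], "rotation": [0, 0, 0]}, {"dp": [0, 0, 0], "rotation": [0, 0, 0]}], "jaw": 255, "squeeze": 45}}

```text
t: 42.68
eef_pos: [0.4951, 0.0776, 0.0379]
ee_rot: [-1.572, -0.001, 1.24]
force: [-0.8, -0.3, 0.1]
width: 0.0257
```

Request:
{"name": "move_arm", "arguments": {"deltas": [{"dp": [0, 0, 0], "rotation": [0, 0, 0]}, {"dp": [0, 0, 0], "rotation": [0, 0, 0]}]}}

```text
t: 42.85
eef_pos: [0.4947, 0.0776, 0.0379]
ee_rot: [-1.571, -0.001, 1.24]
force: [-0.6, 0.5, -0.8]
width: 0.0154
```

```bash
python3 - <<'E'
from h import *
plan(.4938,.0774,.037,71);st()
E
```

```text
from [0.4947 0.0776 0.0379] yaw 71.03 tilt 0.04 D [-0.9 -0.2 -0.9] dyaw -0.03 n 1 q [ 0.55  0.29 -0.6  -0.   -0.68 -0.88]
  dp [-0.4, 0.9, 0.7] roty 0.03
  tilt fix rotvec [ 0.02 -0.    0.04]
{'t': 42.85, 'q': [0.5485, 0.2866, -0.6022, -0.0003, -0.6813, -0.8795], 'eef_pos': [0.4947, 0.0776, 0.0379], 'ee_rot': [-1.5711, -0.0006, 1.2396], 'force': [-0.6495, 0.5207, -0.8174], 'moment': [0.1324, 0.2037, 0.0065], 'width': 0.0154}
```

Request:
{"name": "move_arm", "arguments": {"deltas": [{"dp": [0, -10, 0], "rotation": [0, 0, 0]}, {"dp": [0, -25, 0], "rotation": [0, 0, 0]}, {"dp": [0, -35, 0], "rotation": [0, 0, 0]}, {"dp": [0, -35, 0], "rotation": [0, 0, 0]}, {"dp": [0, -30, 0], "rotation": [0, 0, 0]}]}}

```text
t: 43.27
eef_pos: [0.4885, 0.0747, 0.169]
ee_rot: [-1.557, 0.013, 1.238]
force: [1.1, 0.0, -2.0]
width: 0.0158
```

```bash
python3 - <<'E'
from h import *
plan(.4813,-.2487,.2,73.3);st()
E
```

```text
from [0.4885 0.0747 0.169 ] yaw 70.91 tilt 1.08 D [  -7.2 -323.4   31. ] dyaw 2.39 n 9 q [ 0.55  0.12 -0.45 -0.   -1.02 -0.88]
  dp [-34.2, -3.4, -11.0] roty -0.27
  dp [-34.3, -3.4, -10.8] roty -0.27
  dp [-34.3, -3.4, -10.7] roty -0.27
  dp [-34.4, -3.4, -10.5] roty -0.27
  dp [-34.4, -3.4, -10.4] roty -0.27
  dp [-34.5, -3.4, -10.2] roty -0.27
  dp [-34.5, -3.4, -10.0] roty -0.27
  dp [-34.6, -3.4, -9.9] roty -0.27
  dp [-34.6, -3.4, -9.7] roty -0.27
  tilt fix rotvec [-0.79 -0.01 -0.74]
{'t': 43.2667, 'q': [0.5481, 0.1199, -0.4461, -0.003, -1.0236, -0.8799], 'eef_pos': [0.4885, 0.0747, 0.169], 'ee_rot': [-1.5569, 0.0128, 1.2376], 'force': [1.0591, 0.0095, -1.9585], 'moment': [0.2774, -0.3604, 0.0028], 'width': 0.0158}
```

Lid is held. Fly to the drum.

Request:
{"name": "move_arm", "arguments": {"deltas": [{"dp": [-25, -12, -8], "rotation": [-0.8, -0.3, -0.7]}, {"dp": [-34, -12, -11], "rotation": [0, -0.3, 0]}, {"dp": [-34, -6, -11], "rotation": [0, -0.3, 0]}, {"dp": [-34, 0, -11], "rotation": [0, -0.3, 0]}, {"dp": [-34, 0, -11], "rotation": [0, -0.3, 0]}]}}

```text
t: 43.68
eef_pos: [0.4912, -0.0934, 0.2088]
ee_rot: [-1.584, -0.009, 1.275]
force: [1.3, -0.1, -2.3]
width: 0.0155
```

Request:
{"name": "move_arm", "arguments": {"deltas": [{"dp": [-34, 0, -11], "rotation": [0, -0.3, 0]}, {"dp": [-34, 0, -11], "rotation": [0, -0.3, 0]}, {"dp": [-30, 0, -9], "rotation": [0, -0.3, 0]}, {"dp": [-20, 0, -6], "rotation": [0, 0, 0]}, {"dp": [0, 0, 0], "rotation": [0, 0, 0]}]}}

```text
t: 44.1
eef_pos: [0.49, -0.2278, 0.2072]
ee_rot: [-1.583, -0.009, 1.289]
force: [1.0, 0.6, -2.8]
width: 0.0154
```

```bash
python3 - <<'E'
from h import *
plan(.4813,-.2487,.18,73.3);st();grab('wrist','w18.png')
E
```

```text
from [ 0.49   -0.2278  0.2072] yaw 73.84 tilt 0.89 D [ -8.7 -20.9 -27.2] dyaw -0.54 n 1 q [-0.08  0.15 -0.32 -0.01 -1.09 -0.2 ]
  dp [-22.5, 27.2, 2.6] roty 0.54
  tilt fix rotvec [ 0.7  -0.    0.54]
{'t': 44.1, 'q': [-0.0774, 0.1452, -0.319, -0.0076, -1.0928, -0.2012], 'eef_pos': [0.49, -0.2278, 0.2072], 'ee_rot': [-1.583, -0.0095, 1.2887], 'force': [0.9821, 0.6067, -2.8414], 'moment': [0.1057, -0.0753, 0.0279], 'width': 0.0154}
```

View pics/w18.png

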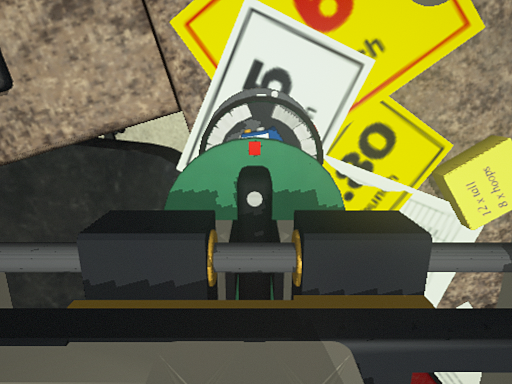

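```bash
python3 - <<'E'
from h import *
f=grab('wrist');s=arm.get_state();P=f['pixels'];hsv=cv2.cvtColor(P,cv2.COLOR_RGB2HSV);H,S,V=[hsv[...,i].astype(int) for i in range(3)]
M=R.from_euler('xyz',s['ee_rot']).as_matrix();t=np.array(s['eef_pos'])
m=((H<6)|(H>174))&(S>150)&(V>120);m[:120]=0;m[:,:220]=0;m[200:]=0;m[:,300:]=0
ys,xs=np.nonzero(m);print(len(xs),xs.mean(),ys.mean())
K=np.array(f['mount']);
def tool(uv,ty):
    n=rays(f,uv)[0];d=K[:3,:3]@np.r_[n,1];o=K[:3,3];return o+d*(ty-o[1])/d[1]
print('red in tool (mm)',1000*tool([xs.mean(),ys.mean()],0.006))
g=(H>65)&(H<90)&(S>80)&(V>50);g[:135]=0;g[212:]=0;g[:,:150]=0;g[:,360:]=0
cs,_=cv2.findContours(g.astype(np.uint8),cv2.RETR_EXTERNAL,cv2.CHAIN_APPROX_NONE);c=max(cs,key=len)[:,0]
pts=np.array([tool(p,0.006) for p in c.astype(float) if p[1]<205 ])[:,[0,2]]*1000
r=np.hypot(*pts.T);k=pts[(r>45)]
A=np.c_[2*k,np.ones(len(k))];q=np.linalg.lstsq(A,(k**2).sum(1),rcond=None)[0];print('disc centre tool x,z',q[:2],'r',np.sqrt(q[2]+q[:2]@q[:2]),len(k))
print(1000*tool([255,198],-.024))
E
```

```text
146 254.12328767123287 147.94520547945206
red in tool (mm) [-46.19490765   6.          -1.6627783 ]
disc centre tool x,z [-1.01627957 -1.80214506] r 50.446943986341886 221
[-27.8817253  -24.          -1.25666121]
```

Request:
{"name": "move_arm", "arguments": {"deltas": [{"dp": [-13, 5, 2], "rotation": [0.7, 0.5, 0.5]}, {"dp": [-9, 15, 2], "rotation": [0, 0, 0]}, {"dp": [0, 10, 0], "rotation": [0, 0, 0]}, {"dp": [0, 0, 0], "rotation": [0, 0, 0]}]}}

```text
t: 44.53
eef_pos: [0.4794, -0.244, 0.1755]
ee_rot: [-1.569, -0.001, 1.282]
force: [-0.4, 0.4, -1.7]
width: 0.016
```

```bash
python3 - <<'E'
from h import *
plan(.4796,-.248,.16,73.2);st()
E
```

```text
from [ 0.4794 -0.244   0.1755] yaw 73.44 tilt 0.11 D [  0.2  -4.  -15.5] dyaw -0.24 n 1 q [-0.11  0.18 -0.36 -0.   -1.03 -0.18]
  dp [-3.8, 15.5, -1.4] roty 0.24
  tilt fix rotvec [-0.08  0.    0.08]
{'t': 44.5333, 'q': [-0.1074, 0.1757, -0.3617, -0.0019, -1.0346, -0.1807], 'eef_pos': [0.4794, -0.244, 0.1755], 'ee_rot': [-1.5693, -0.0014, 1.2817], 'force': [-0.3896, 0.3823, -1.6557], 'moment': [0.0969, 0.025, -0.0135], 'width': 0.016}
```

Request:
{"name": "move_arm", "arguments": {"deltas": [{"dp": [-4, 5, -1], "rotation": [0, 0, 0]}, {"dp": [0, 8, 0], "rotation": [0, 0, 0]}, {"dp": [0, 0, 0], "rotation": [0, 0, 0]}, {"dp": [0, 0, 0], "rotation": [0, 0, 0]}]}}

```text
t: 44.87
eef_pos: [0.4797, -0.2466, 0.1614]
ee_rot: [-1.569, -0.001, 1.285]
force: [0.9, -1.0, -1.6]
width: 0.0155
```

```bash
python3 - <<'E'
from h import *
plan(.4796,-.248,.145,73.2);st()
E
```

```text
from [ 0.4797 -0.2466  0.1614] yaw 73.61 tilt 0.14 D [ -0.1  -1.4 -16.4] dyaw -0.41 n 1 q [-0.11  0.19 -0.38 -0.   -1.   -0.17]
  dp [-1.4, 16.4, -0.3] roty 0.41
  tilt fix rotvec [-0.13  0.    0.05]
{'t': 44.8667, 'q': [-0.1122, 0.1917, -0.377, -0.0015, -1.0041, -0.173], 'eef_pos': [0.4797, -0.2466, 0.1614], 'ee_rot': [-1.5686, -0.0009, 1.2848], 'force': [0.9294, -0.9692, -1.6491], 'moment': [0.0637, -0.153, -0.0372], 'width': 0.0155}
```

Request:
{"name": "move_arm", "arguments": {"deltas": [{"dp": [-1, 6, 0], "rotation": [0, 0.4, 0]}, {"dp": [0, 6, 0], "rotation": [0, 0, 0]}, {"dp": [0, 3, 0], "rotation": [0, 0, 0]}, {"dp": [0, 0, 0], "rotation": [0, 0, 0]}]}}

```text
t: 45.2
eef_pos: [0.4803, -0.2471, 0.1458]
ee_rot: [-1.57, -0.001, 1.278]
force: [0.4, 0.2, -2.3]
width: 0.0159
```

```bash
python3 - <<'E'
from h import *
plan(.4796,-.248,.118,73.2);st()
E
```

```text
from [ 0.4803 -0.2471  0.1458] yaw 73.22 tilt 0.07 D [ -0.7  -0.9 -27.8] dyaw -0.02 n 1 q [-0.11  0.21 -0.4  -0.   -0.97 -0.18]
  dp [-1.0, 27.8, 0.4] roty 0.02
  tilt fix rotvec [-0.03  0.    0.07]
{'t': 45.2, 'q': [-0.1131, 0.2074, -0.3969, -0.0015, -0.9668, -0.1789], 'eef_pos': [0.4803, -0.2471, 0.1458], 'ee_rot': [-1.5703, -0.0011, 1.2779], 'force': [0.3727, 0.2176, -2.3035], 'moment': [0.1142, -0.0125, -0.0165], 'width': 0.0159}
```

Request:
{"name": "move_arm", "arguments": {"deltas": [{"dp": [-1, 4, 0], "rotation": [0, 0, 0]}, {"dp": [0, 4, 0], "rotation": [0, 0, 0]}, {"dp": [0, 3, 0], "rotation": [0, 0, 0]}]}}

```text
t: 45.45
eef_pos: [0.4804, -0.2484, 0.1345]
ee_rot: [-1.572, -0.001, 1.278]
force: [0.6, -0.5, -1.8]
width: 0.016
```

Request:
{"name": "move_arm", "arguments": {"deltas": [{"dp": [0, 3, 0], "rotation": [0, 0, 0]}, {"dp": [0, 3, 0], "rotation": [0, 0, 0]}]}}

```text
t: 45.62
eef_pos: [0.4804, -0.2484, 0.1278]
ee_rot: [-1.571, -0.001, 1.278]
force: [-0.7, 0.2, -2.3]
width: 0.0158
```

Request:
{"name": "move_arm", "arguments": {"deltas": [{"dp": [0, 3, 0], "rotation": [0, 0, 0]}, {"dp": [0, 2, 0], "rotation": [0, 0, 0]}, {"dp": [0, 2, 0], "rotation": [0, 0, 0]}]}}

```text
t: 45.87
eef_pos: [0.4802, -0.2484, 0.1197]
ee_rot: [-1.571, -0.001, 1.278]
force: [0.7, -0.0, -2.5]
width: 0.0158
```

```bash
python3 - <<'E'
from h import *
plan(.4796,-.248,.118,73.2);st()
E
```

```text
from [ 0.4802 -0.2484  0.1197] yaw 73.21 tilt 0.06 D [-0.6  0.4 -1.7] dyaw -0.01 n 1 q [-0.12  0.24 -0.43 -0.   -0.91 -0.18]
  dp [0.2, 1.7, 0.7] roty 0.01
  tilt fix rotvec [ 0.01 -0.    0.06]
{'t': 45.8667, 'q': [-0.1155, 0.236, -0.4284, -0.0012, -0.9061, -0.1768], 'eef_pos': [0.4802, -0.2484, 0.1197], 'ee_rot': [-1.571, -0.001, 1.2778], 'force': [0.7142, -0.0194, -2.4757], 'moment': [0.0936, -0.0137, 0.0125], 'width': 0.0158}
```

Request:
{"name": "move_arm", "arguments": {"deltas": [{"dp": [0, 1.5, 0], "rotation": [0, 0, 0]}, {"dp": [0, 1, 0], "rotation": [0, 0, 0]}, {"dp": [0, 0, 0], "rotation": [0, 0, 0]}]}}

```text
t: 46.12
eef_pos: [0.4802, -0.2484, 0.117]
ee_rot: [-1.571, -0.001, 1.278]
force: [-1.6, 1.8, 2.6]
width: 0.0157
```

Request:
{"name": "move_arm", "arguments": {"deltas": [{"dp": [0, 0, 0], "rotation": [0, 5, 0]}, {"dp": [0, 0.3, 0], "rotation": [0, 5, 0]}, {"dp": [0, 0.3, 0], "rotation": [0, 5, 0]}, {"dp": [0, 0.3, 0], "rotation": [0, 5, 0]}]}}

```text
t: 46.45
eef_pos: [0.4817, -0.2491, 0.1181]
ee_rot: [-1.574, -0.001, 0.919]
force: [0.8, -0.5, -0.4]
width: 0.0158
```

```bash
python3 - <<'E'
from h import *
plan(.4802,-.2484,.115,13);st()
E
```

```text
from [ 0.4817 -0.2491  0.1181] yaw 52.68 tilt 0.21 D [-1.5  0.7 -3.1] dyaw -39.68 n 6 q [-0.12  0.24 -0.43  0.   -0.9  -0.54]
  dp [-0.1, 0.5, 0.3] roty 6.61
  dp [-0.1, 0.5, 0.3] roty 6.61
  dp [-0.1, 0.5, 0.3] roty 6.61
  dp [-0.1, 0.5, 0.2] roty 6.61
  dp [-0.2, 0.5, 0.2] roty 6.61
  dp [-0.2, 0.5, 0.2] roty 6.61
  tilt fix rotvec [ 0.19 -0.    0.07]
{'t': 46.45, 'q': [-0.1153, 0.2383, -0.4305, 0.0008, -0.8985, -0.5366], 'eef_pos': [0.4817, -0.2491, 0.1181], 'ee_rot': [-1.5742, -0.0012, 0.9194], 'force': [0.773, -0.5298, -0.4076], 'moment': [-0.0788, 0.0413, 0.0539], 'width': 0.0158}
```

Request:
{"name": "move_arm", "arguments": {"deltas": [{"dp": [0, 0.8, 0], "rotation": [0, 5, 0]}, {"dp": [0, 0.8, 0], "rotation": [0, 5, 0]}, {"dp": [0, 0.6, 0], "rotation": [0, 5, 0]}]}}

```text
t: 46.7
eef_pos: [0.4816, -0.2494, 0.1168]
ee_rot: [-1.574, -0.002, 0.645]
force: [-2.0, 2.4, -1.6]
width: 0.0156
```

```bash
python3 - <<'E'
from h import *
plan(.4802,-.2484,.115,13);st()
E
```

```text
from [ 0.4816 -0.2494  0.1168] yaw 36.96 tilt 0.23 D [-1.4  1.  -1.8] dyaw -23.96 n 4 q [-0.12  0.24 -0.43  0.   -0.89 -0.81]
  dp [-0.1, 0.4, 0.4] roty 5.99
  dp [-0.2, 0.4, 0.4] roty 5.99
  dp [-0.2, 0.4, 0.4] roty 5.99
  dp [-0.3, 0.4, 0.3] roty 5.99
  tilt fix rotvec [ 0.2 -0.   0.1]
{'t': 46.7, 'q': [-0.1154, 0.2395, -0.4326, 0.0017, -0.895, -0.8114], 'eef_pos': [0.4816, -0.2494, 0.1168], 'ee_rot': [-1.5743, -0.0018, 0.645], 'force': [-2.0478, 2.3558, -1.5704], 'moment': [1.2013, 0.6589, 0.2242], 'width': 0.0156}
```

Request:
{"name": "move_arm", "arguments": {"deltas": [{"dp": [0, 0.6, 0], "rotation": [0, 5, 0]}, {"dp": [0, 0.6, 0], "rotation": [0, 5, 0]}, {"dp": [0, 0.6, 0], "rotation": [0, 5, 0]}]}}

```text
t: 46.95
eef_pos: [0.4811, -0.2489, 0.1154]
ee_rot: [-1.573, -0.002, 0.371]
force: [-0.9, -0.4, 3.1]
width: 0.0158
```

```bash
python3 - <<'E'
from h import *
plan(.4802,-.2484,.115,13);st()
E
```

```text
from [ 0.4811 -0.2489  0.1154] yaw 21.25 tilt 0.18 D [-0.9  0.5 -0.4] dyaw -8.25 n 2 q [-0.11  0.24 -0.43  0.   -0.89 -1.09]
  dp [-0.4, 0.2, 0.4] roty 4.13
  dp [-0.4, 0.2, 0.4] roty 4.13
  tilt fix rotvec [ 0.13 -0.    0.13]
{'t': 46.95, 'q': [-0.1147, 0.2405, -0.4347, 0.0012, -0.8925, -1.0859], 'eef_pos': [0.4811, -0.2489, 0.1154], 'ee_rot': [-1.5731, -0.0023, 0.371], 'force': [-0.8855, -0.3596, 3.0698], 'moment': [0.2578, 0.1052, 0.1842], 'width': 0.0158}
```

Working well; finish to the stop.

Request:
{"name": "move_arm", "arguments": {"deltas": [{"dp": [0, 0, 0], "rotation": [0, 4, 0]}, {"dp": [0, 0, 0], "rotation": [0, 3, 0]}, {"dp": [0, 0, 0], "rotation": [0, 2, 0]}]}}

```text
t: 47.2
eef_pos: [0.4812, -0.2486, 0.1156]
ee_rot: [-1.573, -0.003, 0.205]
force: [-0.0, 0.0, -3.5]
width: 0.0161
```

Request:
{"name": "move_arm", "arguments": {"deltas": [{"dp": [0, 0, 0], "rotation": [0, 2, 0]}, {"dp": [0, 0, 0], "rotation": [0, 2, 0]}]}}

```text
t: 47.37
eef_pos: [0.4811, -0.2487, 0.1156]
ee_rot: [-1.574, -0.002, 0.136]
force: [-0.0, 1.1, -3.0]
width: 0.0161
```

```bash
python3 - <<'E'
from h import *
plan(.4802,-.2484,.115,13);st()
E
```

```text
from [ 0.4811 -0.2487  0.1156] yaw 7.78 tilt 0.2 D [-0.9  0.3 -0.6] dyaw 5.22 n 1 q [-0.11  0.24 -0.44  0.   -0.89 -1.32]
  dp [-0.9, 0.6, 0.4] roty -5.22
  tilt fix rotvec [ 0.16 -0.    0.11]
{'t': 47.3667, 'q': [-0.1134, 0.2401, -0.4354, 0.0028, -0.8927, -1.3233], 'eef_pos': [0.4811, -0.2487, 0.1156], 'ee_rot': [-1.5736, -0.002, 0.1358], 'force': [-0.0348, 1.1452, -2.9937], 'moment': [0.2542, -0.0695, 1.4762], 'width': 0.0161}
```

Request:
{"name": "move_arm", "arguments": {"deltas": [{"dp": [0, 0, 0], "rotation": [0, 0, 0]}, {"dp": [0, 0, 0], "rotation": [0, 0, 0]}, {"dp": [0, 0, 0], "rotation": [0, 0, 0]}, {"dp": [0, 0, 0], "rotation": [0, 0, 0]}, {"dp": [0, 0, 0], "rotation": [0, 0, 0]}], "jaw": 100}}

```text
t: 47.78
eef_pos: [0.4826, -0.249, 0.1169]
ee_rot: [-1.575, -0.005, 0.138]
force: [0.6, -0.3, -1.0]
width: 0.0444
```

Request:
{"name": "move_arm", "arguments": {"deltas": [{"dp": [0, -15, 0], "rotation": [0, 0, 0]}, {"dp": [0, -35, 0], "rotation": [0, 0, 0]}, {"dp": [0, -35, 0], "rotation": [0, 0, 0]}, {"dp": [35, -20, 0], "rotation": [0, 0, 0]}, {"dp": [30, 0, 0], "rotation": [0, 0, 0]}]}}

```text
t: 48.2
eef_pos: [0.5421, -0.2404, 0.2264]
ee_rot: [-1.573, -0.001, 0.136]
force: [0.6, 0.1, 1.0]
width: 0.0529
```

```bash
python3 - <<'E'
from h import *
st();f=grab('wrist','w19.png')
C=cloud(f);r=np.hypot(C[...,0]-.48,C[...,1]+.248)
m=(r<.06)&(C[...,2]>.13)&(C[...,2]<.15)&(f['z_map']>0);print('bar',m.sum(),np.median(C[m][:,2]),rectw(f,m,.14))
m=(r<.07)&(C[...,2]>.100)&(C[...,2]<.118)&(f['z_map']>0);p=C[m];print('disc',np.median(p[:,2]),rectw(f,m,.1095))
A=np.c_[p[:,:2]-p[:,:2].mean(0),np.ones(len(p))];print('tilt',np.linalg.lstsq(A,p[:,2],rcond=None)[0])
E
```

```text
{'t': 48.2, 'q': [-0.0866, 0.2234, -0.1786, 0.0021, -1.1668, -1.3491], 'eef_pos': [0.5421, -0.2404, 0.2264], 'ee_rot': [-1.5732, -0.0015, 0.1359], 'force': [0.608, 0.1382, 0.9868], 'moment': [-0.1047, -0.4722, 0.0353], 'width': 0.0529}
bar 2089 0.13931610897945576 [([255.0, 112.0], 0.4822, -0.2483, 74.6, 15.7, 14.2)]
disc 0.10964455378139792 [([255.0, 110.0], 0.482, -0.2481, 102.7, 102.2, 7.8)]
tilt [0.00325639 0.00210976 0.10960409]
```

View pics/w19.png

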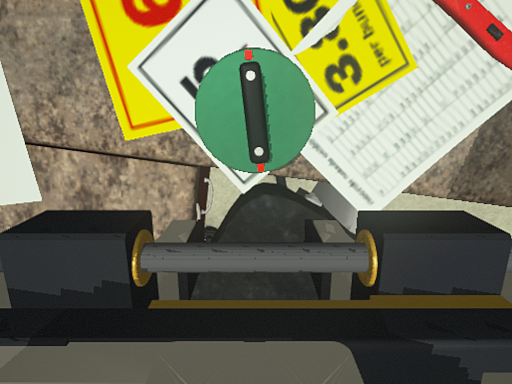

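```bash
python3 - <<'E'
from h import *
f=grab('scene','s9.png');a=cv2.imread('pics/s9.png');cv2.imwrite('pics/s9a.png',cv2.resize(a[120:310,80:400],None,fx=2.5,fy=2.5,interpolation=cv2.INTER_CUBIC))
C=cloud(f);h=cv2.cvtColor(f['pixels'],cv2.COLOR_RGB2HSV);m=(h[...,0]>20)&(h[...,0]<32)&(h[...,1]>150)&(C[...,2]>.03)&(C[...,2]<.1)&(np.hypot(C[...,0]-.487,C[...,1]-.287)<.07)
p=C[m];q=p-[.4866,.2869,0];c,s=np.cos(np.radians(9.3)),np.sin(np.radians(9.3));x=c*q[:,0]+s*q[:,1];print(len(p),np.polyfit(x,p[:,2],1))
E
```

```text
724 [0.00696118 0.04992083]
```

View pics/s9a.png

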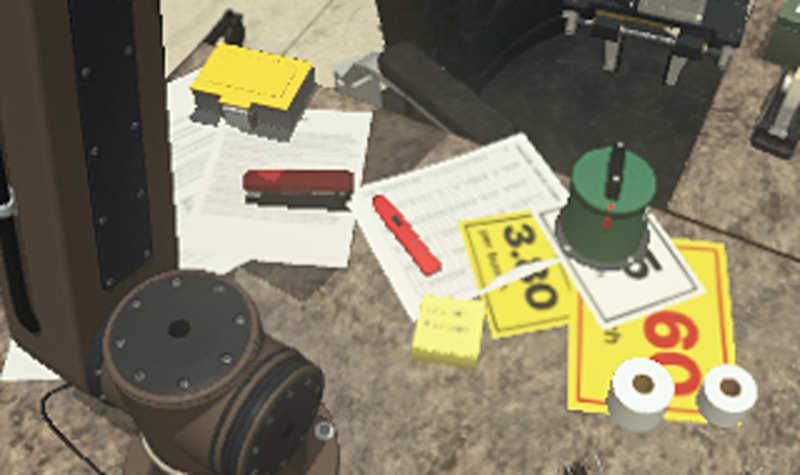

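The scene view shows the case shut. The drum lid is seated, with its red mark directly above the drum's red mark at about (608,213). The desk is clear of batteries, and the bystanders are where they were. Handing in.

```bash
python3 - <<'E'
from h import *
print(arm.job_done());st()
E
```

```text
the job is handed in; nothing more can be done
None
the job is handed in; nothing more can be done
```

The job is done and handed in at about 48 s. All three blue 9-volt batteries are in the green drum and all three black lithium packs are in the grey case. The case lid is clicked shut and the twist lid is turned to its stop. The hand-in gives no verdict.

**Last checks:**
- **Drum contents:** the batteries lie in a stack with its top about 40 mm below the rim. I measured this before the lid went on.
- **Case:** the packs lay flat inside before closing. The closed lid's slope measured 0.002 rad in the wrist camera and 0.007 rad in the scene camera, both under the 0.03 limit.
- **Twist lid:** the grip point is about 24.3 mm above the rim. Yaw is about 14° against about 13° for the drum's red marks, it is centred within about 2 mm, and tilt is about 0.004 rad.
- **Rest of the desk:** the stapler, box cutter, label roll and pink look-alike were not touched, and the gripper was clear of everything at the end.

**What went wrong or disagreed:**
- One pack was knocked aside before I reached it. My first grasp at its new place missed because the fingers were too high; the second attempt held.
- Pressing the case lid briefly read 49 N at the wrist through the fingertips, more than the 5 to 10 N needed. That is under the 120 N wrist limit but above the 40 N limit for the gripper's body; only the closed fingertips were pressing.
- The top and wrist cameras disagreed by about 4 mm, and the wrist camera showed an offset of about 1.8 mm. I used the wrist readings and allowed for the offset when setting the twist lid.

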